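# Make up two candle gift kits

### The job

Make up two gift kits from the stock standing between the two wooden trays: into the tray with three pockets put the four-lobed candle (large pocket), a dropper bottle (middle pocket) and the hand stamp (smallest pocket, at the end); into the tray with two pockets put the shorter of the two ribbed round candles (large pocket) and the other dropper bottle (small pocket). Everything stands upright on the floor of its pocket and is let go. Leave the taller ribbed candle, the shell candle and the wick spool where they are.

Things in the scene. Friction and masses are not known exactly. Their poses are not given: they have to be found in the camera images.
- tray_three: Dark wooden kit tray with three round pockets in a row, 108 mm (its x) by 240 mm (its y) by 20 mm high, fixed, long side roughly away from the robot, large pocket far. Origin: centre of its underside, on the table; z up. Pockets are 12 mm deep (floor 8 mm above the table), all at x = 0 in its frame: large one, diameter 84 mm, at y = -66 mm; middle one, diameter 52 mm, at y = +24 mm; smallest, diameter 44 mm, at y = +86 mm.
- tray_two: Dark wooden kit tray with two round pockets in a row, 108 mm (its x) by 200 mm (its y) by 20 mm high, fixed, long side roughly away from the robot, large pocket far. Origin: centre of its underside, on the table; z up. Pockets are 12 mm deep (floor 8 mm above the table), both at x = 0 in its frame: large one, diameter 84 mm, at y = -44 mm; small one, diameter 52 mm, at y = +52 mm.
- clover: Cream candle of four-lobed section, upright, 63 mm across its lobes along its own x and y axes, wax 135 mm high, a thin wick and tag above to 148 mm, 0.39 kg before variation. Origin on its underside; z up; the middle of the wax lies at x = -1, y = +3.5 mm in its frame. Any yaw.
- bottle_1: Amber dropper bottle with black dropper cap, upright: round body 34 mm diameter up to 68 mm, cap 22 mm diameter at most from 68 to 105 mm. Origin: centre of the underside, z up. Same as bottle_2; either may go into either kit.
- bottle_2: Amber dropper bottle, same as bottle_1. Origin: centre of the underside, z up.
- stamp: Hand stamp standing on its round brass foot, 28 mm diameter and 16 mm high, with a turned dark wooden handle up to 26 mm thick, total height 82 mm; 0.12 kg before variation. Origin: centre of the underside, z up.
- pillar_short: The shorter ribbed round candle (cream): 66 mm diameter, wax 95 mm high, wick and tag to 109 mm, 0.29 kg before variation. Origin on its underside, z up; the candle's axis lies at x = 0, y = +5 mm in its frame. Any yaw.
- pillar_tall: Bystander: the taller ribbed round candle (brown): 66 mm diameter, wax 130 mm high, wick to 144 mm, among the stock; not part of a kit, loose. Origin on its underside, z up; the axis lies at x = 0, y = +7 mm in its frame.
- shell: Bystander: small cream scallop shell candle, 52 x 78 x 46 mm, loose, at the far end of the work. Origin: centre of its underside, z up.
- spool: Bystander: spool of cotton wick, round, 52 mm diameter, 36 mm high, loose, at the far end of the work. Origin on its underside, z up; spool axis at y = +25 mm in its frame.
Not all that is in view belongs to the job. Leave any purple or red look-alike of the pillar_short alone. Leave any green or turquoise look-alike of the bottle_2 alone.

How it is judged (in metres and radians):
At the end, for the whole second after the job is handed in: Four-lobed candle, a bottle and the stamp stand in the large, middle and smallest pocket of the three-pocket tray, short ribbed candle and the other bottle in the large and small pocket of the two-pocket tray: upright within 7 degrees, at rest, underside within 5 mm of the pocket floor (x of clover in the frame of tray_three between -0.018 and 0.018 m and y of clover in the frame of tray_three between -0.084 and -0.048 m and z of clover in the frame of tray_three between 0.003 and 0.013 m and angle between each of clover, stamp, pillar_short's own z axis and vertical below 0.12 rad and linear speed of each of clover, stamp, pillar_short below 0.02 m/s and x of stamp in the frame of tray_three between -0.013 and 0.013 m and y of stamp in the frame of tray_three between 0.073 and 0.099 m and z of stamp in the frame of tray_three between 0.003 and 0.013 m and x of pillar_short in the frame of tray_two between -0.02 and 0.02 m and y of pillar_short in the frame of tray_two between -0.064 and -0.024 m and z of pillar_short in the frame of tray_two between 0.003 and 0.013 m and (((x of bottle_1 in the frame of tray_three between -0.014 and 0.014 m and y of bottle_1 in the frame of tray_three between 0.01 and 0.038 m and z of bottle_1 in the frame of tray_three between 0.003 and 0.013 m and angle between bottle_1's own z axis and vertical below 0.12 rad and linear speed of bottle_1 below 0.02 m/s) and (x of bottle_2 in the frame of tray_two between -0.014 and 0.014 m and y of bottle_2 in the frame of tray_two between 0.038 and 0.066 m and z of bottle_2 in the frame of tray_two between 0.003 and 0.013 m and angle between bottle_2's own z axis and vertical below 0.12 rad and linear speed of bottle_2 below 0.02 m/s)) or ((x of bottle_2 in the frame of tray_three between -0.014 and 0.014 m and y of bottle_2 in the frame of tray_three between 0.01 and 0.038 m and z of bottle_2 in the frame of tray_three between 0.003 and 0.013 m and angle between bottle_2's own z axis and vertical below 0.12 rad and linear speed of bottle_2 below 0.02 m/s) and (x of bottle_1 in the frame of tray_two between -0.014 and 0.014 m and y of bottle_1 in the frame of tray_two between 0.038 and 0.066 m and z of bottle_1 in the frame of tray_two between 0.003 and 0.013 m and angle between bottle_1's own z axis and vertical below 0.12 rad and linear speed of bottle_1 below 0.02 m/s)))); the robot touches nothing.
It fails at once if the taller ribbed candle is moved by more than 20 mm or knocked over (distance of pillar_tall from where it was at the start of the episode above 0.02 m or angle between pillar_tall's own z axis and vertical above 0.4 rad).
It fails at once if the shell candle is moved by more than 20 mm or knocked over (distance of shell from where it was at the start of the episode above 0.02 m or angle between shell's own z axis and vertical above 0.4 rad).
It fails at once if the wick spool is moved by more than 20 mm or knocked over (distance of spool from where it was at the start of the episode above 0.02 m or angle between spool's own z axis and vertical above 0.4 rad).
It also fails if it takes over 109 s, if anything falls off the work surface, if the arm or the gripper's body presses on something with over 40 N, if the wrist force passes 120 N, or if a joint passes its speed limit or range.

### The arm

A 6-joint arm with a two-finger parallel gripper is mounted at the origin on a cart in front of the work surface, level with it; the furniture and walls round the work are solid. World frame = base frame: x ahead of the robot, y to its left, z up, the work surface at z = 0. Lengths are in m, angles in degrees, forces in N, time in s.
With the tool pointing down it reaches from about 0.375 to 0.9 m from the base axis. Payload 3.1 kg.
Tool frame: the origin (TCP) lies on the centre line of the jaws, within the pads' length; the fingertips stand 8 mm ahead of it and the grasp point (between the pads) lies 11 mm behind it; y points along the fingers, x is the direction in which the jaws open and shut, and the axes are right-handed (so a half turn about y gives the same grasp; the last joint's range is limited). The gripper opens to 87 mm and grips with 3 to 60 N. Pads are 19 mm wide; open, the fingers measure 117 mm over their backs; the gripper's body (75 mm by 190 mm) begins 51 mm behind the grasp point.
Start: joints at [-81.675, 30.224, 82.088, -0, 67.689, -10.227], TCP at [0.199, -0.592, 0.231] pointing down, gripper open.
Joint ranges: [-176.69, 176.69], [-43.24, 126.21], [12.49, 139.97], [-82, 262], [0, 151.66], [-163.58, 163.58]. Speed limits (degrees/s): [159.86, 159.86, 180, 180, 180, 180].

### API

Orientations are given as a 3x3 rotation matrix whose columns are the frame's x, y, z axes.
In Python, from rig import read_state, imaging, job, spotter gives the robot as it stands.
- The arm moves only by the tool apply_moves, never from a script. Its argument "steps" is a list of rows, each an object of numbers: "x", "y", "z": the shift along the world's x, y, z in mm; "spin": the turn about the world's z in rad. In form: [{"x": .., "y": .., "z": .., "spin": ..}, ...]. A call has 1 to 12 rows; each row shifts and turns the pose as measured when the row begins; what a row does not reach is not made up. A row lasts 1/10 s, in which the tool goes at most 50 mm and 8.59 degrees, less where a joint would pass 70% of its speed; a pose out of reach is approached as far as the arm can. A call is refused whole if a number of a shift passes 50 or a number of a turn 0.15, either way. A call with a gripper value outside its range is refused whole. "grip" is the finger opening in mm, from 0 to 87, set as the call begins (left out, the last holds). The fingers move at their own pace and stop on an object; the grip force is fixed at half the most. Time passes only in rows, so rows that do not move let the fingers close. It gives the time, the measured TCP pose, the force and the opening at its end, in the units of the state.
- read_state(): the state, without advancing time (a new reading comes with each control period).
- imaging.capture(name): name is "side" or "top"; returns the picture (400x640x3 uint8, red, green, blue); there is no depth.
- imaging.camera_params(name): a dict with "fov_y" (degrees; the focal length in pixels is half the picture's height over the tangent of half this angle, whatever the lens; pixels are square), "cx", "cy" (the principal point, pixels), "R" (3x3) and "t" (3): a world point X has camera coordinates R X + t. Camera axes: x right, y down, z forward; pixel columns grow to the right and rows downward; lengths in m; the calibration is good to about 2 mm. A picture is of the moment at which its call begins. camera_params takes no time and is no camera call.
- job.hand_in(): hands the job in, once; it reports no verdict.
Trained networks look in the newest picture that a camera, given by its name, has taken for a name from the list of things; names that differ only in an ending like _2 or _b are one class to them, and where a whole thing is asked for, a point or a joint stands for the part that bears it (a point fixed in the world has none). Each returns a list of dicts, best first, with "score" (0 to 1); they miss things now and then, are a little off and sometimes report something else, mostly with a low value. They report only what shows in the picture. A call takes as long as a camera call. They do not tell look-alikes from the thing itself.
- spotter.cut_out(name, camera): "mask" (400x640 bool, what is visible of it) and "rect" ([left, top, width, height] in pixels, round what is visible of it).
The state is a dict: "time_s": time; "joint_positions": joint angles; "qvel": joint speeds; "tau": joint torques, N m; "position": TCP position; "tcp_rot": TCP orientation; "force": force on the tool from outside, world axes, zero at the start; "moment": the same for the moment, N m; "opening": opening from 0.0 (shut) to 1.0 (fully open).
Only numpy, scipy, OpenCV 4.12 (cv2) and the standard library are available. Lean on these libraries where they do the work, as an engineer would, in place of code of your own. Each camera call takes 0.05 s, during which the arm holds its last target.

## Working session

There is one attempt and no reset: what is moved stays moved. The work goes in short steps, Python scripts to look and compute and a tool call to move; the robot and the scene stay as the last step left them, time stands still between calls to the robot, and variables do not carry over. Pictures are saved under pics/ and viewed, and the job is handed in when it is done.

Besides the shell and the picture viewer there is one more tool, called by a JSON object that holds its "method" and its "body", one argument or row to a line. apply_moves: Moves the arm, as the interface text tells. Its arguments: {"type":"object","properties":{"steps":{"type":"array"},"grip":{"type":"number"}},"required":["steps"]}

```bash
ls; mkdir -p pics; python3 - <<'E'
from rig import read_state, imaging
import cv2
s=read_state(); print(s)
for n in ("side","top"):
    im=imaging.capture(n); cv2.imwrite(f"pics/{n}0.png",im[:,:,::-1]); print(n,imaging.camera_params(n))
E
```

```text
pics
{'time_s': 0.0, 'joint_positions': array([-8.16743901e+01,  3.02785110e+01,  8.21568111e+01, -2.64649848e-04,
        6.76883661e+01, -1.02256360e+01]), 'qvel': array([-0.00767479, -0.09476537, -0.02048921, -0.06409423,  0.11721198,
        0.04328845]), 'tau': array([ 6.80958556e-05, -4.40043783e+01, -1.76591510e+01,  6.33227010e-02,
        5.81189117e-02, -1.50300484e-04]), 'position': array([ 0.19878401, -0.59179026,  0.22957413]), 'tcp_rot': array([[ 3.18154049e-01, -3.16814359e-04,  9.48038977e-01],
       [-9.48036647e-01,  2.13539745e-03,  3.18153981e-01],
       [-2.12523576e-03, -9.99997670e-01,  3.79033720e-04]]), 'force': array([ 0.03212262, -0.33095714,  0.20279641]), 'moment': array([-0.02302734, -0.01164942, -0.01544422]), 'opening': 0.9988370660160403}
side {'fov_y': 44.170304191056495, 'cx': 317.9275047544897, 'cy': 202.65121994773372, 'R': array([[-0.99534088, -0.09547493, -0.01345591],
       [-0.05911451,  0.71452575, -0.69710719],
       [ 0.07617086, -0.69306385, -0.71684064]]), 't': array([0.54041141, 0.08096558, 1.25006636])}
top {'fov_y': 54.11027077530839, 'cx': 320.35447887314285, 'cy': 200.88698097782844, 'R': array([[-0.02829755, -0.99959631,  0.00254313],
       [-0.99232479,  0.02778514, -0.12049686],
       [ 0.12037756, -0.00593338, -0.99271045]]), 't': array([-0.01939342,  0.56817542,  0.97387965])}
```

View pics/side0.png

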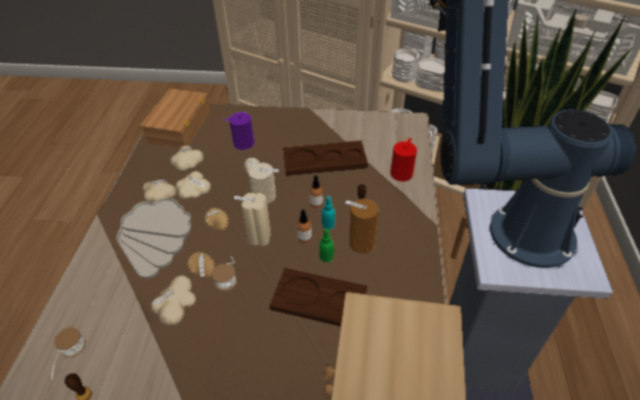

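View pics/top0.png

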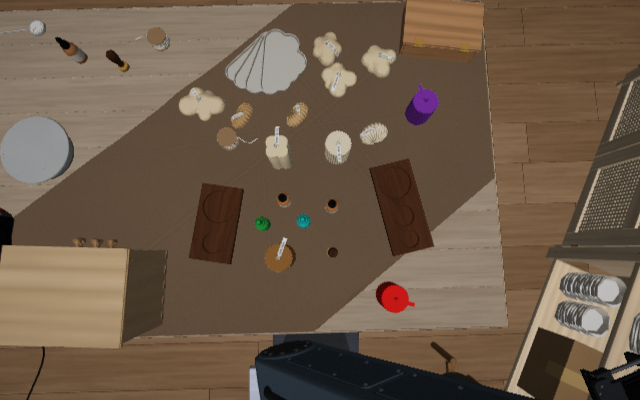

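```bash
cat > h.py <<'E'
import numpy as np, cv2
from rig import read_state, imaging, job, spotter
def cam(n):
    p=imaging.camera_params(n); f=200/np.tan(np.radians(p['fov_y']/2))
    return p,f
def proj(n,X):
    p,f=cam(n); c=np.atleast_2d(X)@np.array(p['R']).T+np.array(p['t'])
    return np.c_[p['cx']+f*c[:,0]/c[:,2],p['cy']+f*c[:,1]/c[:,2]]
def back(n,uv,z):
    p,f=cam(n);R=np.array(p['R']);t=np.array(p['t'])
    d=R.T@np.array([(uv[0]-p['cx'])/f,(uv[1]-p['cy'])/f,1]);o=-R.T@t
    return o+d*(z-o[2])/d[2]
E
python3 - <<'E'
from h import *
import pickle
out={}
for n in("top","side"):
    im=imaging.capture(n)
    for k in("tray_three","tray_two","clover","bottle_1","stamp","pillar_short","pillar_tall","shell","spool"):
        r=spotter.cut_out(k,n); out[n,k]=r
        print(n,k,[(round(d['score'],2),[int(v) for v in d['rect']],int(d['mask'].sum())) for d in r][:6])
pickle.dump(out,open('m0.pkl','wb'))
im=cv2.imread('pics/top0.png');cv2.imwrite('pics/top0c.png',cv2.resize(im[110:290,180:440],None,fx=3,fy=3,interpolation=2))
im=cv2.imread('pics/side0.png');cv2.imwrite('pics/side0c.png',cv2.resize(im[110:330,220:460],None,fx=3,fy=2.7,interpolation=2) if 0 else cv2.resize(im[120:320,200:440],None,fx=3,fy=3,interpolation=2))
print({n:(-np.array(imaging.camera_params(n)['R']).T@imaging.camera_params(n)['t']) for n in('top','side')}, read_state()['time_s'])
E
```

```text
top tray_three [(0.89, [368, 158, 66, 96], 3998)]
top tray_two [(0.76, [191, 188, 52, 75], 3203)]
top clover [(0.75, [267, 128, 24, 41], 715), (0.32, [325, 196, 13, 18], 159)]
top bottle_1 [(0.68, [324, 198, 14, 13], 171), (0.66, [254, 213, 12, 18], 186), (0.52, [277, 191, 13, 15], 143), (0.51, [298, 213, 12, 12], 182), (0.36, [189, 182, 53, 79], 3436)]
top stamp [(0.68, [326, 247, 11, 12], 92)]
top pillar_short [(0.9, [375, 281, 37, 31], 842), (0.81, [408, 87, 32, 36], 867), (0.69, [324, 129, 25, 36], 742)]
top pillar_tall [(0.78, [265, 236, 32, 40], 796)]
top shell [(0.71, [359, 122, 30, 18], 459), (0.66, [325, 197, 14, 17], 158)]
top spool [(0.87, [215, 125, 23, 26], 371)]
side tray_three [(0.57, [281, 140, 82, 37], 2401)]
side tray_two [(0.97, [269, 268, 97, 57], 3324)]
side clover [(0.95, [233, 190, 38, 54], 1255), (0.25, [247, 162, 27, 43], 810)]
side bottle_1 [(0.95, [318, 229, 14, 33], 354), (0.78, [309, 177, 12, 30], 336), (0.75, [320, 193, 13, 37], 388), (0.6, [282, 140, 82, 37], 2458), (0.54, [295, 208, 15, 34], 375)]
side stamp [(0.63, [356, 183, 9, 17], 114)]
side pillar_short [(0.94, [224, 110, 29, 40], 783), (0.94, [391, 138, 23, 43], 841), (0.83, [245, 163, 29, 40], 806)]
side pillar_tall [(0.61, [344, 199, 31, 56], 1356)]
side shell []
side spool []
{'top': array([ 0.44603251, -0.02939402,  1.03529318]), 'side': array([0.44746118, 0.86011955, 0.95981178])} 1.1
```

View pics/top0c.png

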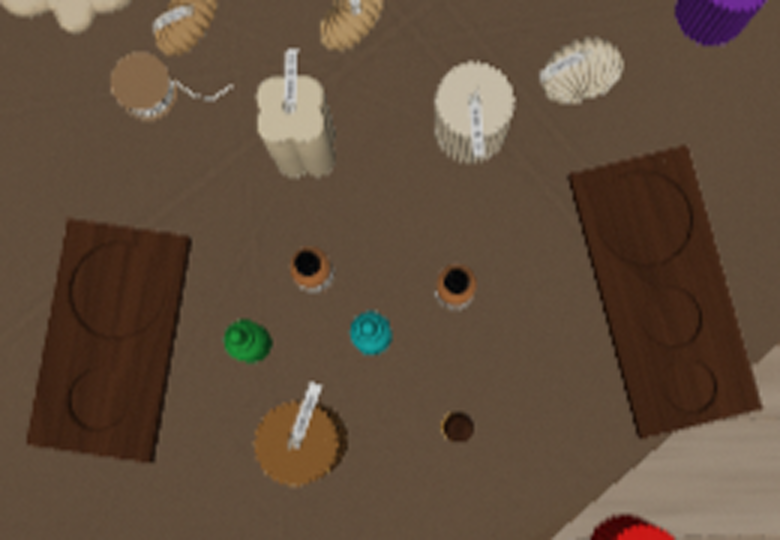

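View pics/side0c.png

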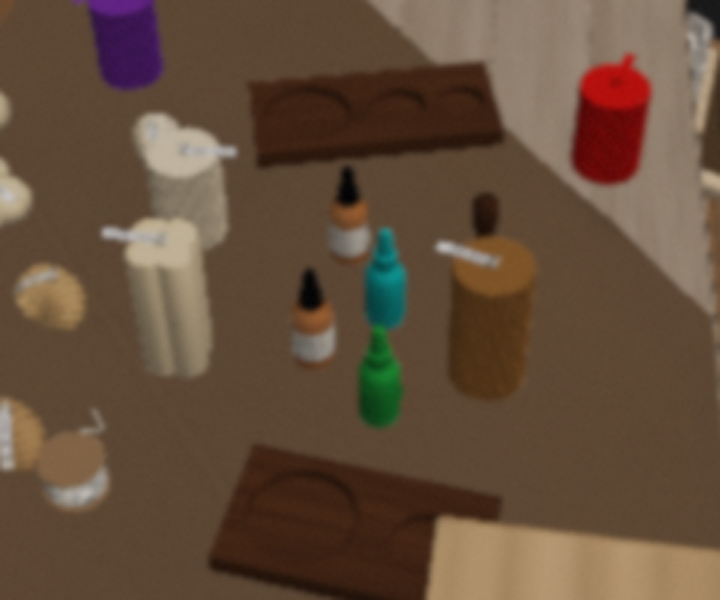

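```bash
cat > fit.py <<'E'
from h import *
from scipy.optimize import minimize
S=4
def cyl(prof):
    a=np.linspace(0,2*np.pi,32,endpoint=False)
    return [np.array([[r*np.cos(t),r*np.sin(t),z] for r in (r,) for t in a]) for r,z in prof]
def hullmask(n,rings,box=None):
    m=np.zeros((400*S,640*S),np.uint8)
    for A,B in zip(rings[:-1],rings[1:]):
        u=(proj(n,np.r_[A,B])+.5)*S
        h=cv2.convexHull(u.astype(np.float32)).round().astype(np.int32)
        cv2.fillConvexPoly(m,h,1)
    return m>0
def fit(n,mask,rings,p0,rect=None,yaw=False):
    M=cv2.resize(mask.astype(np.uint8),None,fx=S,fy=S,interpolation=cv2.INTER_LINEAR)>0
    def cost(p):
        R=np.eye(3)
        if yaw: c,s=np.cos(p[2]),np.sin(p[2]);R=np.array([[c,-s,0],[s,c,0],[0,0,1]])
        rr=[r@R.T+[p[0],p[1],0] for r in rings]
        m=hullmask(n,rr)
        return 1-(m&M).sum()/(m|M).sum()
    sim=np.array([p0]+[np.array(p0)+d for d in (np.eye(len(p0))*0.02)])
    r=minimize(cost,p0,method='Nelder-Mead',options=dict(initial_simplex=sim,xatol=2e-4,fatol=1e-4))
    return r.x,1-r.fun
bottle=cyl([(.017,0),(.017,.06),(.011,.07),(.011,.085),(.005,.105)])
stampR=cyl([(.014,0),(.014,.016),(.008,.025),(.013,.06),(.013,.078),(.008,.082)])
def box(w,l,h): 
    b=np.array([[sx*w/2,sy*l/2,0] for sx in(-1,1) for sy in(-1,1)]); return [b,b+[0,0,h]]
def pillar(h,d): return cyl([(d/2,0),(d/2,h)])
E
cat > r1.py <<'E'
from fit import *
import pickle
o=pickle.load(open('m0.pkl','rb'))
def go(name,n,i,rings,h,key,yaw=None):
    m=o[n,key][i]['mask']; v,u=np.nonzero(m); p=back(n,(u.mean(),v.mean()),h)[:2]
    p0=list(p)+([yaw] if yaw is not None else [])
    x,s=fit(n,m,rings,p0,yaw=yaw is not None); print(name,n,np.round(x,4),round(s,3))
for n,i in(("top",0),("side",0)): go('tray3',n,i,box(.108,.24,.02),.01,'tray_three',np.radians(-90-15) )
for n,i in(("top",0),("side",0)): go('tray2',n,i,box(.108,.2,.02),.01,'tray_two',np.radians(-90+8))
for n,i in(("top",0),("side",0)): go('clover',n,i,pillar(.135,.063),.07,'clover')
for n,i in(("top",2),("side",2)): go('short',n,i,pillar(.095,.066),.05,'pillar_short')
for n,i in(("top",0),("side",0)): go('tall',n,i,pillar(.13,.066),.06,'pillar_tall')
for n,i in(("top",0),("side",1)): go('bR',n,i,bottle,.05,'bottle_1')
for n,i in(("top",2),("side",4)): go('bL',n,i,bottle,.05,'bottle_1')
for n,i in(("top",1),("side",0)): go('green',n,i,bottle,.05,'bottle_1')
for n,i in(("top",3),("side",2)): go('turq',n,i,bottle,.05,'bottle_1')
for n,i in(("top",0),): go('stamp',n,i,stampR,.04,'stamp')
go('spool','top',0,pillar(.036,.052),.02,'spool')
E
python3 r1.py
```

```text
tray3 top [ 0.5511 -0.2455 -1.3626] 0.977
tray3 side [ 0.5501 -0.2464 -1.3531] 0.974
tray2 top [ 0.5215  0.2389 -1.7515] 0.946
tray2 side [ 0.5202  0.2384 -1.7542] 0.807
clover top [0.6921 0.0663] 0.809
clover side [0.6913 0.0646] 0.882
short top [ 0.7038 -0.083 ] 0.956
short side [ 0.7031 -0.0847] 0.795
tall top [0.4308 0.0647] 0.931
tall side [0.4279 0.0645] 0.926
bR top [ 0.5577 -0.0636] 0.92
bR side [ 0.5563 -0.0639] 0.893
bL top [0.5739 0.0581] 0.759
bL side [0.5737 0.0583] 0.903
green top [0.5159 0.1145] 0.911
green side [0.5133 0.1181] 0.827
turq top [0.5192 0.0104] 0.924
turq side [0.5172 0.008 ] 0.932
stamp top [ 0.438  -0.0608] 0.856
spool top [0.744  0.2069] 0.935
```

```bash
python3 - <<'E'
from fit import *
P={'large3':((.6151,-.2321),.042,.02),'mid3':((.5271,-.2511),.026,.02),'small3':((.4665,-.2642),.022,.02),'large2':((.5643,.2308),.042,.02),'small2':((.4699,.2481),.026,.02),
'clov':((.692,.0655),.0315,.135),'short':((.7035,-.084),.033,.095),'bR':((.557,-.0638),.017,.06),'bL':((.5738,.0582),.017,.06),'st':((.438,-.0608),.013,.08)}
for n in('top','side'):
    im=cv2.imread(f'pics/{n}0.png');im=cv2.resize(im,None,fx=4,fy=4,interpolation=2)
    for k,(c,r,z) in P.items():
        a=np.linspace(0,2*np.pi,40)
        for zz in((z,) if '3' in k or '2' in k else (0,z)):
            u=((proj(n,np.c_[c[0]+r*np.cos(a),c[1]+r*np.sin(a),0*a+zz])+.5)*4).round().astype(np.int32)
            cv2.polylines(im,[u],True,(0,255,0),1)
    im=im[120*4:270*4,185*4:440*4] if n=='top' else im[125*4:325*4,215*4:435*4]
    s=min(800/im.shape[1],600/im.shape[0]);cv2.imwrite(f'pics/ov_{n}.png',cv2.resize(im,None,fx=s,fy=s,interpolation=3))
print(back('top',(395,297),.09),back('top',(373,133),.04))
E
```

```text
[ 0.32708397 -0.20485165  0.09      ] [ 0.74171219 -0.1780882   0.04      ]
```

View pics/ov_top.png

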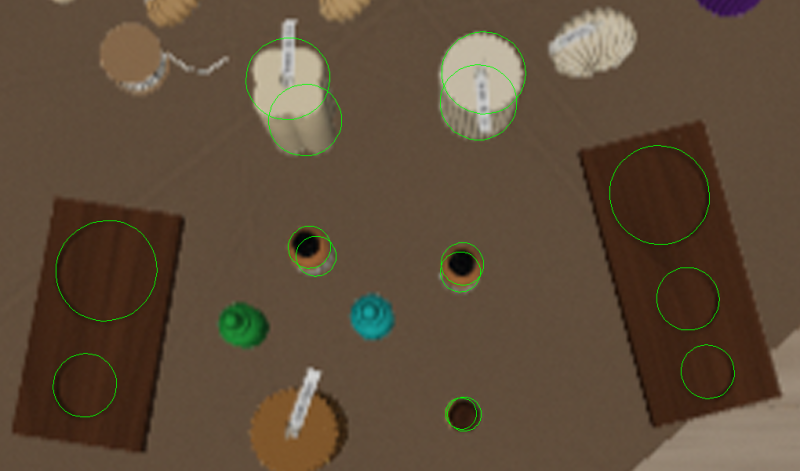

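View pics/ov_side.png

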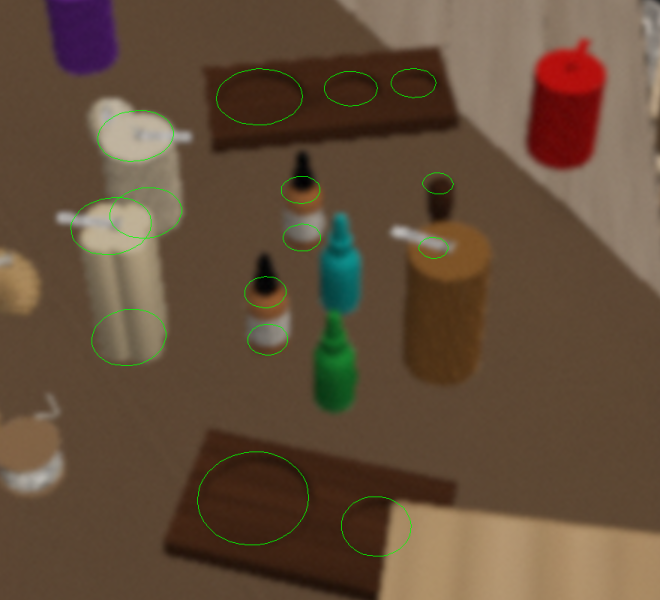

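{"method": "apply_moves", "body": {
  "steps": [
    {"x": 20,"y": 44,"z": 0,"spin": 0.104},
    {"x": 20,"y": 44,"z": 0,"spin": 0.104},
    {"x": 20,"y": 44,"z": 0,"spin": 0.104},
    {"x": 20,"y": 44,"z": 0,"spin": 0.104},
    {"x": 20,"y": 44,"z": 0,"spin": 0.104},
    {"x": 20,"y": 44,"z": 0,"spin": 0.104},
    {"x": 20,"y": 44,"z": 0,"spin": 0.104},
    {"x": 20,"y": 44,"z": 0,"spin": 0.104},
    {"x": 20,"y": 44,"z": 0,"spin": 0.104},
    {"x": 20,"y": 44,"z": 0,"spin": 0.104},
    {"x": 20,"y": 44,"z": 0,"spin": 0.104},
    {"x": 20,"y": 44,"z": 0,"spin": 0.104}
  ],
  "grip": 60
}}

```text
time_s: 2.3
position: [0.4426, -0.0546, 0.233]
tcp_rot: [[0.999, 0.017, -0.037], [0.038, -0.005, 0.999], [0.017, -1.0, -0.005]]
force: [1.2, -0.7, 0.3]
opening: 0.69
```

```bash
cat > st.py <<'E'
from h import *
import sys
s=read_state();R=np.array(s['tcp_rot']);print('t',round(s['time_s'],2),'pos',np.round(np.array(s['position'])*1e3,1),'jaw',round(np.degrees(np.arctan2(R[1,0],R[0,0])),1),'ydown',np.round(R[:,1],3),'F',np.round(s['force'],1),'op',round(s['opening']*87,1),'j',np.round(s['joint_positions'],0))
for a in sys.argv[1:]:
    n,f=a.split(':');cv2.imwrite(f'pics/{f}.png',imaging.capture(n)[:,:,::-1])
E
python3 st.py side:s1 top:t1
```

```text
t 2.3 pos [442.6 -54.6 233. ] jaw 2.2 ydown [ 0.017 -0.005 -1.   ] F [ 1.2 -0.7  0.3] op 60.0 j [-22.  16. 107.   0.  56. -24.]
```

View pics/s1.png

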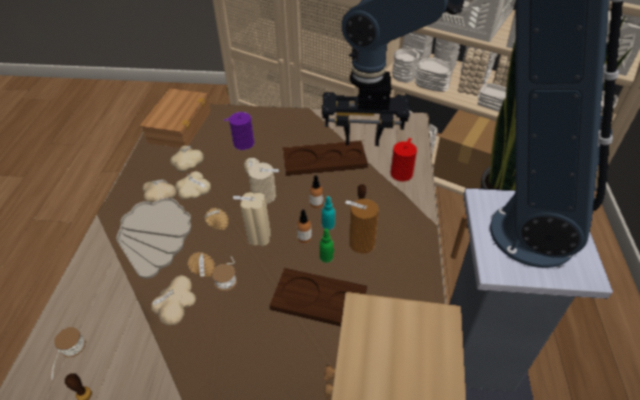

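View pics/t1.png

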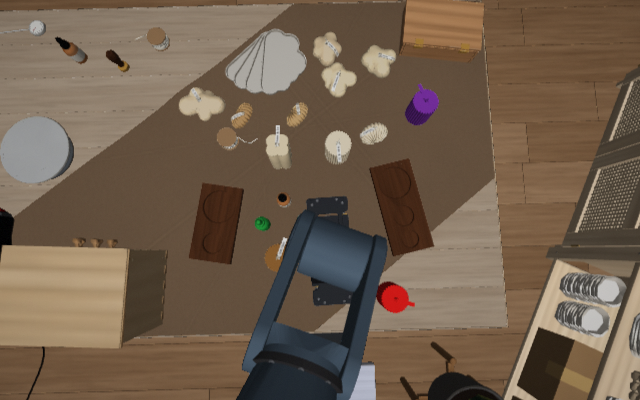

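{"method": "apply_moves", "body": {
  "steps": [
    {"x": -5,"y": -6,"z": -40},
    {"z": -45},
    {"z": -45},
    {"z": -25},
    {"z": 0}
  ]
}}

```text
invalid input at $.steps[0]: expected keys x, y, z, spin
```

```bash
python3 st.py
```

```text
t 2.4 pos [443.2 -51.1 233. ] jaw 2.5 ydown [ 0.017 -0.003 -1.   ] F [-0.2 -0.1 -1. ] op 59.8 j [-21.  16. 107.   0.  56. -24.]
```

{"method": "apply_moves", "body": {
  "steps": [
    {"x": -5,"y": -10,"z": -40,"spin": 0},
    {"x": 0,"y": 0,"z": -45,"spin": 0},
    {"x": 0,"y": 0,"z": -45,"spin": 0},
    {"x": 0,"y": 0,"z": -5,"spin": 0},
    {"x": 0,"y": 0,"z": 0,"spin": 0}
  ]
}}

```text
time_s: 2.9
position: [0.4426, -0.0628, 0.0973]
tcp_rot: [[0.998, 0.029, -0.047], [0.047, -0.009, 0.999], [0.028, -1.0, -0.01]]
force: [-0.2, 0.6, 0.2]
opening: 0.69
```

```bash
python3 st.py
```

```text
t 2.9 pos [442.6 -62.8  97.3] jaw 2.7 ydown [ 0.029 -0.009 -1.   ] F [-0.2  0.6  0.2] op 60.0 j [-23.  30. 115.   0.  33. -26.]
```

{"method": "apply_moves", "body": {
  "steps": [
    {"x": -4,"y": 2,"z": -15,"spin": 0},
    {"x": 0,"y": 0,"z": -15,"spin": 0},
    {"x": 0,"y": 0,"z": -10,"spin": 0},
    {"x": 0,"y": 0,"z": 0,"spin": 0},
    {"x": 0,"y": 0,"z": 0,"spin": 0}
  ]
}}

```text
time_s: 3.4
position: [0.4449, -0.0654, 0.0647]
tcp_rot: [[0.998, 0.045, -0.043], [0.044, -0.016, 0.999], [0.045, -0.999, -0.018]]
force: [0.2, -0.4, 0.2]
opening: 0.691
```

```bash
python3 st.py
```

```text
t 3.4 pos [444.9 -65.4  64.7] jaw 2.5 ydown [ 0.045 -0.016 -0.999] F [ 0.2 -0.4  0.2] op 60.1 j [-23.  34. 117.   0.  26. -26.]
```

{"method": "apply_moves", "body": {
  "steps": [
    {"x": 0,"y": 0,"z": 0,"spin": 0}
  ]
}}

```text
time_s: 3.5
position: [0.4456, -0.0657, 0.0658]
tcp_rot: [[0.998, 0.047, -0.043], [0.044, -0.017, 0.999], [0.047, -0.999, -0.019]]
force: [-0.5, 0.3, 0.5]
opening: 0.693
```

```bash
python3 st.py; python3 -c "
from h import *
print(np.round(read_state()['qvel'],2),np.round(read_state()['joint_positions'],2))
imaging.capture('top')"; python3 st.py;python3 -c "
from h import *
print(np.round(read_state()['qvel'],2),np.round(read_state()['joint_positions'],2))"
```

```text
t 3.5 pos [445.6 -65.7  65.8] jaw 2.5 ydown [ 0.047 -0.017 -0.999] F [-0.5  0.3  0.5] op 60.3 j [-23.  34. 117.   0.  26. -26.]
[-0.07 -1.21 -0.58 -0.07  0.57 -0.14] [-22.77  34.18 116.69   0.38  26.25 -25.6 ]
t 3.55 pos [445.8 -65.7  65.9] jaw 2.5 ydown [ 0.048 -0.017 -0.999] F [ 0.  -0.1 -0.1] op 60.2 j [-23.  34. 117.   0.  26. -26.]
[ 0.06  0.45  0.2  -0.01 -0.33 -0.02] [-22.77  34.18 116.68   0.38  26.24 -25.6 ]
```

{"method": "apply_moves", "body": {
  "steps": [
    {"x": -8,"y": 5,"z": -12,"spin": 0}
  ]
}}

```text
time_s: 3.65
position: [0.4407, -0.0621, 0.0555]
tcp_rot: [[0.998, 0.055, -0.043], [0.044, -0.02, 0.999], [0.054, -0.998, -0.022]]
force: [-0.0, 0.4, -0.7]
opening: 0.691
```

```bash
python3 st.py; python3 -c "
from h import *
imaging.capture('top')"; python3 st.py; python3 -c "
from h import *
imaging.capture('top');imaging.capture('top')"; python3 st.py
```

```text
t 3.65 pos [440.7 -62.1  55.5] jaw 2.5 ydown [ 0.055 -0.02  -0.998] F [-0.   0.4 -0.7] op 60.1 j [-23.  35. 118.   0.  23. -25.]
t 3.7 pos [436.4 -60.   53.5] jaw 2.5 ydown [ 0.046 -0.016 -0.999] F [-2.2  0.9 -1.2] op 59.9 j [-23.  36. 118.   0.  23. -25.]
t 3.8 pos [437.1 -60.4  54. ] jaw 2.5 ydown [ 0.046 -0.016 -0.999] F [ 0.8  0.2 -0.2] op 59.9 j [-23.  36. 118.   0.  23. -25.]
```

{"method": "apply_moves", "body": {
  "steps": [
    {"x": 0,"y": 0,"z": 0,"spin": 0},
    {"x": 0,"y": 0,"z": 0,"spin": 0},
    {"x": 0,"y": 0,"z": 0,"spin": 0},
    {"x": 0,"y": 0,"z": 0,"spin": 0},
    {"x": 0,"y": 0,"z": 0,"spin": 0}
  ],
  "grip": 0
}}

```text
time_s: 4.3
position: [0.4392, -0.0613, 0.0553]
tcp_rot: [[0.998, 0.05, -0.043], [0.044, -0.018, 0.999], [0.049, -0.999, -0.02]]
force: [-0.1, 0.2, 0.2]
opening: 0.323
```

```bash
python3 st.py
```

```text
t 4.3 pos [439.2 -61.3  55.3] jaw 2.5 ydown [ 0.05  -0.018 -0.999] F [-0.1  0.2  0.2] op 28.1 j [-23.  35. 118.   0.  24. -25.]
```

{"method": "apply_moves", "body": {
  "steps": [
    {"x": 0,"y": 0,"z": 0,"spin": 0},
    {"x": 0,"y": 0,"z": 0,"spin": 0}
  ]
}}

```text
time_s: 4.5
position: [0.4392, -0.0613, 0.0553]
tcp_rot: [[0.998, 0.05, -0.043], [0.044, -0.018, 0.999], [0.049, -0.999, -0.02]]
force: [0.7, -0.4, -0.2]
opening: 0.277
```

```bash
python3 st.py
```

```text
t 4.5 pos [439.2 -61.3  55.3] jaw 2.5 ydown [ 0.05  -0.018 -0.999] F [ 0.7 -0.4 -0.2] op 24.1 j [-23.  35. 118.   0.  24. -25.]
```

{"method": "apply_moves", "body": {
  "steps": [
    {"x": 0,"y": 0,"z": 30,"spin": 0},
    {"x": 0,"y": 0,"z": 40,"spin": 0},
    {"x": 0,"y": 0,"z": 40,"spin": 0}
  ]
}}

```text
time_s: 4.8
position: [0.4346, -0.0597, 0.1627]
tcp_rot: [[0.998, 0.034, -0.043], [0.043, -0.011, 0.999], [0.034, -0.999, -0.013]]
force: [0.5, -0.4, -2.7]
opening: 0.28
```

```bash
python3 st.py side:s2;python3 st.py
```

```text
t 4.8 pos [434.6 -59.7 162.7] jaw 2.5 ydown [ 0.034 -0.011 -0.999] F [ 0.5 -0.4 -2.7] op 24.4 j [-23.  22. 113.   0.  42. -25.]
t 4.85 pos [438.  -60.8 168.1] jaw 2.5 ydown [ 0.045 -0.016 -0.999] F [ 0.9 -0.4  1.9] op 24.6 j [-23.  21. 113.   0.  43. -25.]
```

View pics/s2.png

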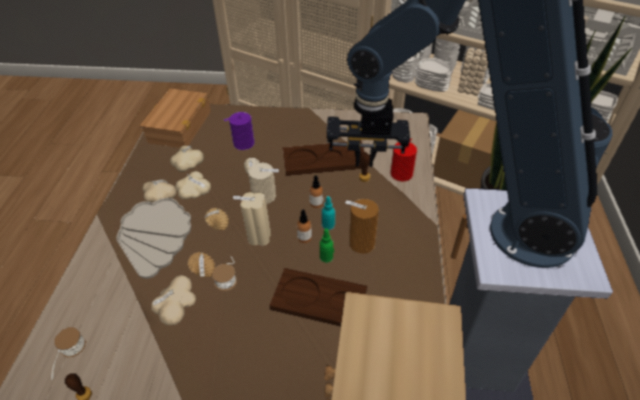

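{"method": "apply_moves", "body": {
  "steps": [
    {"x": 7,"y": -45,"z": 0,"spin": 0},
    {"x": 7,"y": -45,"z": 0,"spin": 0},
    {"x": 7,"y": -45,"z": 0,"spin": 0},
    {"x": 7,"y": -45,"z": -10,"spin": 0},
    {"x": 0,"y": -20,"z": -10,"spin": 0}
  ]
}}

```text
time_s: 5.35
position: [0.4672, -0.2648, 0.1518]
tcp_rot: [[0.997, 0.054, -0.052], [0.054, -0.021, 0.998], [0.053, -0.998, -0.024]]
force: [-0.3, 0.1, -2.0]
opening: 0.281
```

```bash
python3 st.py side:s3;python3 st.py
```

```text
t 5.35 pos [ 467.2 -264.8  151.8] jaw 3.1 ydown [ 0.054 -0.021 -0.998] F [-0.3  0.1 -2. ] op 24.4 j [-42.  29. 102.   2.  47. -46.]
t 5.4 pos [ 466.5 -266.4  150.2] jaw 3.0 ydown [ 0.052 -0.021 -0.998] F [ 1.2 -1.8 -1.9] op 24.2 j [-42.  29. 102.   2.  46. -46.]
```

{"method": "apply_moves", "body": {
  "steps": [
    {"x": 0,"y": 1,"z": -35,"spin": 0},
    {"x": 0,"y": 0,"z": -30,"spin": 0}
  ]
}}

```text
time_s: 5.6
position: [0.4684, -0.2696, 0.086]
tcp_rot: [[0.997, 0.059, -0.047], [0.049, -0.027, 0.998], [0.057, -0.998, -0.03]]
force: [-0.5, 0.8, -1.8]
opening: 0.281
```

```bash
python3 st.py side:s3 top:t3;python3 st.py
```

```text
t 5.6 pos [ 468.4 -269.6   86. ] jaw 2.8 ydown [ 0.059 -0.027 -0.998] F [-0.5  0.8 -1.8] op 24.4 j [-42.  35. 104.   2.  37. -47.]
t 5.7 pos [ 466.2 -267.1   83.7] jaw 2.8 ydown [ 0.052 -0.021 -0.998] F [-1.   0.6 -2.1] op 24.5 j [-42.  36. 104.   2.  37. -47.]
```

View pics/s3.png

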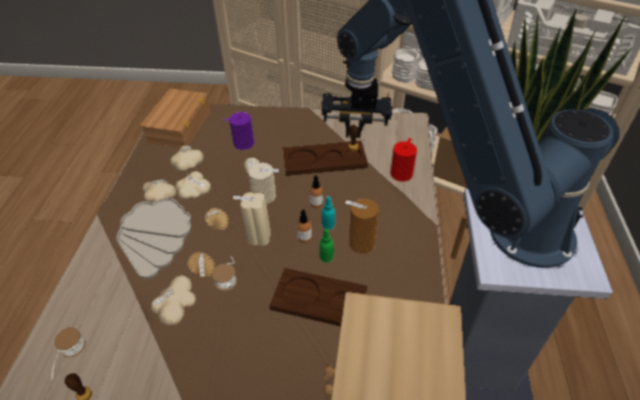

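{"method": "apply_moves", "body": {
  "steps": [
    {"x": 1,"y": 3,"z": -9,"spin": 0},
    {"x": 0,"y": 0,"z": -11,"spin": 0}
  ]
}}

```text
time_s: 5.9
position: [0.468, -0.264, 0.0644]
tcp_rot: [[0.997, 0.054, -0.049], [0.05, -0.023, 0.998], [0.053, -0.998, -0.025]]
force: [-0.4, -0.1, -1.8]
opening: 0.281
```

```bash
python3 st.py side:s4 top:t4;python3 st.py; python3 -c "
import cv2
a=cv2.imread('pics/s4.png')[80:200,260:420];b=cv2.imread('pics/t4.png')[180:300,340:500]
cv2.imwrite('pics/c4.png',cv2.resize(cv2.hconcat([a,b]),None,fx=2.5,fy=2.5,interpolation=2))"
```

```text
t 5.9 pos [ 468.  -264.    64.4] jaw 2.9 ydown [ 0.054 -0.023 -0.998] F [-0.4 -0.1 -1.8] op 24.4 j [-42.  37. 105.   2.  35. -46.]
t 6.0 pos [ 467.7 -264.    63.8] jaw 2.9 ydown [ 0.053 -0.022 -0.998] F [-0.3 -0.8 -1.4] op 24.3 j [-42.  38. 105.   2.  35. -46.]
```

View pics/c4.png

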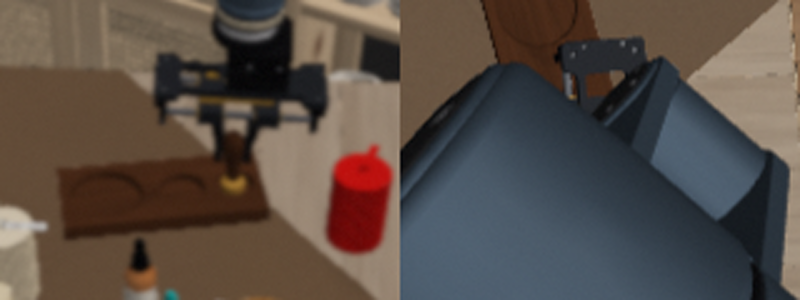

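{"method": "apply_moves", "body": {
  "steps": [
    {"x": 0,"y": 0,"z": 0,"spin": 0},
    {"x": 0,"y": 0,"z": 0,"spin": 0},
    {"x": 0,"y": 0,"z": 0,"spin": 0},
    {"x": 0,"y": 0,"z": 0,"spin": 0}
  ],
  "grip": 52
}}

```text
time_s: 6.4
position: [0.4696, -0.2649, 0.0666]
tcp_rot: [[0.997, 0.058, -0.049], [0.051, -0.026, 0.998], [0.056, -0.998, -0.029]]
force: [-0.0, -0.7, -0.3]
opening: 0.546
```

{"method": "apply_moves", "body": {
  "steps": [
    {"x": 0,"y": 0,"z": 15,"spin": 0},
    {"x": 0,"y": 0,"z": 35,"spin": 0},
    {"x": 0,"y": 0,"z": 40,"spin": 0},
    {"x": 0,"y": 0,"z": 40,"spin": 0}
  ]
}}

```text
time_s: 6.8
position: [0.4664, -0.2624, 0.1962]
tcp_rot: [[0.998, 0.049, -0.049], [0.05, -0.018, 0.999], [0.048, -0.999, -0.02]]
force: [0.6, -1.0, -0.7]
opening: 0.595
```

```bash
python3 st.py side:s5;python3 st.py; python3 -c "
import cv2
a=cv2.imread('pics/s5.png')[80:200,260:420]
cv2.imwrite('pics/c5.png',cv2.resize(a,None,fx=3.5,fy=3.5,interpolation=2))"
```

```text
t 6.8 pos [ 466.4 -262.4  196.2] jaw 2.9 ydown [ 0.049 -0.018 -0.999] F [ 0.6 -1.  -0.7] op 51.8 j [-42.  25.  99.   1.  53. -46.]
t 6.85 pos [ 469.8 -265.   202.9] jaw 2.9 ydown [ 0.059 -0.027 -0.998] F [ 0.2 -0.7  3.7] op 52.0 j [-42.  24.  99.   1.  53. -46.]
```

View pics/c5.png

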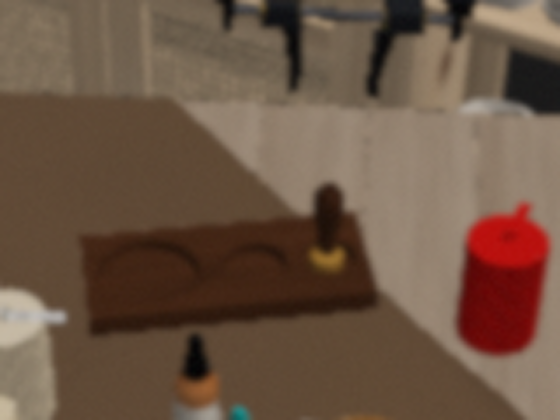

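{"method": "apply_moves", "body": {
  "steps": [
    {"x": 9,"y": 21,"z": 0,"spin": -0.141},
    {"x": 9,"y": 21,"z": 0,"spin": -0.141},
    {"x": 9,"y": 21,"z": 0,"spin": -0.141},
    {"x": 9,"y": 21,"z": 0,"spin": -0.141},
    {"x": 9,"y": 21,"z": 0,"spin": -0.141},
    {"x": 9,"y": 21,"z": 0,"spin": -0.141},
    {"x": 9,"y": 21,"z": 0,"spin": -0.141},
    {"x": 9,"y": 21,"z": 0,"spin": -0.141},
    {"x": 9,"y": 21,"z": 0,"spin": -0.141},
    {"x": 9,"y": 21,"z": 0,"spin": -0.141}
  ]
}}

```text
time_s: 7.85
position: [0.5642, -0.0522, 0.2109]
tcp_rot: [[0.147, -0.022, 0.989], [-0.986, -0.08, 0.144], [0.076, -0.997, -0.034]]
force: [0.1, -0.4, 0.6]
opening: 0.597
```

```bash
python3 st.py side:s6;python3 st.py
```

```text
t 7.85 pos [564.2 -52.2 210.9] jaw -81.5 ydown [-0.022 -0.08  -0.997] F [ 0.1 -0.4  0.6] op 52.0 j [-14.  28.  91.  -5.  62.  70.]
t 7.9 pos [566.  -49.2 211. ] jaw -81.8 ydown [-0.02  -0.077 -0.997] F [1.2 1.9 0. ] op 51.9 j [-14.  28.  91.  -5.  62.  70.]
```

{"method": "apply_moves", "body": {
  "steps": [
    {"x": 0,"y": 0,"z": 0,"spin": -0.145},
    {"x": 0,"y": 0,"z": 0,"spin": -0.145},
    {"x": 0,"y": 0,"z": 0,"spin": -0.145},
    {"x": 0,"y": 0,"z": 0,"spin": -0.145},
    {"x": 0,"y": 0,"z": 0,"spin": -0.145},
    {"x": 0,"y": 0,"z": 0,"spin": -0.145},
    {"x": 0,"y": 0,"z": 0,"spin": -0.145},
    {"x": 0,"y": 0,"z": 0,"spin": -0.145},
    {"x": 0,"y": 0,"z": 0,"spin": -0.145},
    {"x": 0,"y": 0,"z": 0,"spin": -0.1}
  ]
}}

```text
time_s: 8.9
position: [0.5655, -0.0483, 0.2115]
tcp_rot: [[-0.961, -0.077, 0.267], [-0.268, 0.007, -0.963], [0.072, -0.997, -0.027]]
force: [-0.3, 0.2, 0.5]
opening: 0.599
```

{"method": "apply_moves", "body": {
  "steps": [
    {"x": 0,"y": 0,"z": 0,"spin": 0},
    {"x": 0,"y": 0,"z": 0,"spin": 0},
    {"x": 0,"y": 0,"z": 0,"spin": 0},
    {"x": 0,"y": 0,"z": 0,"spin": 0},
    {"x": 0,"y": 0,"z": 0,"spin": 0},
    {"x": 0,"y": 0,"z": 0,"spin": 0},
    {"x": 0,"y": 0,"z": 0,"spin": 0},
    {"x": 0,"y": 0,"z": 0,"spin": 0},
    {"x": 0,"y": 0,"z": 0,"spin": 0},
    {"x": 0,"y": 0,"z": 0,"spin": 0},
    {"x": 0,"y": 0,"z": 0,"spin": 0},
    {"x": 0,"y": 0,"z": 0,"spin": 0}
  ]
}}

```text
time_s: 10.1
position: [0.5651, -0.0487, 0.2116]
tcp_rot: [[-0.958, -0.076, 0.275], [-0.276, 0.006, -0.961], [0.071, -0.997, -0.027]]
force: [0.2, -0.1, -0.0]
opening: 0.6
```

```bash
python3 st.py
```

```text
t 10.1 pos [565.1 -48.7 211.6] jaw -163.9 ydown [-0.076  0.006 -0.997] F [ 0.2 -0.1 -0. ] op 52.2 j [-16.  29.  88.  -1.  67. 149.]
```

{"method": "apply_moves", "body": {
  "steps": [
    {"x": 0,"y": 0,"z": -40,"spin": 0},
    {"x": 0,"y": 0,"z": 0,"spin": 0}
  ]
}}

```text
time_s: 10.3
position: [0.566, -0.0489, 0.1718]
tcp_rot: [[-0.959, -0.073, 0.275], [-0.276, 0.006, -0.961], [0.069, -0.997, -0.026]]
force: [-1.3, 0.6, -0.5]
opening: 0.596
```

```bash
python3 st.py top:t7; python3 st.py
```

```text
t 10.3 pos [566.  -48.9 171.8] jaw -163.9 ydown [-0.073  0.006 -0.997] F [-1.3  0.6 -0.5] op 51.9 j [-16.  32.  91.  -1.  62. 149.]
t 10.35 pos [568.8 -49.7 174.8] jaw -163.9 ydown [-0.066  0.004 -0.998] F [-0.6  0.1  0.5] op 51.8 j [-16.  32.  90.  -1.  62. 149.]
```

{"method": "apply_moves", "body": {
  "steps": [
    {"x": 0,"y": 0,"z": 50,"spin": 0}
  ]
}}

```text
time_s: 10.45
position: [0.565, -0.0488, 0.2204]
tcp_rot: [[-0.958, -0.08, 0.275], [-0.276, 0.008, -0.961], [0.075, -0.997, -0.029]]
force: [-0.5, 0.2, -1.2]
opening: 0.597
```

```bash
python3 st.py top:t7; python3 st.py
```

```text
t 10.45 pos [565.  -48.8 220.4] jaw -163.9 ydown [-0.08   0.008 -0.997] F [-0.5  0.2 -1.2] op 51.9 j [-16.  28.  88.  -1.  68. 149.]
t 10.5 pos [571.8 -50.4 232.3] jaw -163.9 ydown [-0.058  0.001 -0.998] F [ 1.1 -1.   5.7] op 51.7 j [-16.  28.  87.  -1.  69. 149.]
```

{"method": "apply_moves", "body": {
  "steps": [
    {"x": -48,"y": 0,"z": -10,"spin": 0},
    {"x": 0,"y": 0,"z": 0,"spin": 0}
  ]
}}

```text
time_s: 10.7
position: [0.5215, -0.0498, 0.226]
tcp_rot: [[-0.959, -0.056, 0.277], [-0.277, 0.0, -0.961], [0.054, -0.998, -0.016]]
force: [-1.4, 1.1, -0.6]
opening: 0.595
```

```bash
python3 st.py top:t7; python3 st.py side:s7; python3 st.py
```

```text
t 10.7 pos [521.5 -49.8 226. ] jaw -163.9 ydown [-0.056  0.    -0.998] F [-1.4  1.1 -0.6] op 51.7 j [-17.  24.  95.  -1.  64. 147.]
t 10.75 pos [529.6 -52.  228.9] jaw -163.9 ydown [-0.04  -0.004 -0.999] F [ 1.7 -0.9  0.8] op 51.8 j [-17.  24.  94.  -1.  64. 147.]
t 10.8 pos [533.1 -53.1 229.9] jaw -163.9 ydown [-0.035 -0.006 -0.999] F [ 0.3 -1.2  0. ] op 52.1 j [-17.  24.  94.  -1.  64. 147.]
```

{"method": "apply_moves", "body": {
  "steps": [
    {"x": 40,"y": 2,"z": -10,"spin": 0}
  ]
}}

```text
time_s: 10.9
position: [0.5712, -0.0511, 0.2226]
tcp_rot: [[-0.961, -0.035, 0.276], [-0.276, -0.006, -0.961], [0.035, -0.999, -0.004]]
force: [0.9, -0.9, -0.2]
opening: 0.597
```

```bash
python3 st.py top:t7; python3 st.py side:s7; python3 st.py
```

```text
t 10.9 pos [571.2 -51.1 222.6] jaw -164.0 ydown [-0.035 -0.006 -0.999] F [ 0.9 -0.9 -0.2] op 51.9 j [-16.  28.  89.  -1.  66. 149.]
t 10.95 pos [581.2 -52.  221.2] jaw -164.0 ydown [-0.023 -0.007 -1.   ] F [ 7.8 -0.6  0.6] op 52.3 j [-16.  28.  88.  -1.  65. 149.]
t 11.0 pos [579.1 -52.1 221.3] jaw -163.9 ydown [-0.026 -0.008 -1.   ] F [-0.1 -0.   0.2] op 52.1 j [-16.  28.  88.  -1.  65. 149.]
```

{"method": "apply_moves", "body": {
  "steps": [
    {"x": -48,"y": 0,"z": -10,"spin": 0},
    {"x": 0,"y": 0,"z": 0,"spin": 0}
  ]
}}

```text
time_s: 11.2
position: [0.5286, -0.0511, 0.2099]
tcp_rot: [[-0.96, -0.032, 0.279], [-0.279, -0.006, -0.96], [0.032, -0.999, -0.003]]
force: [0.1, 0.6, -0.8]
opening: 0.595
```

```bash
python3 st.py top:t7; python3 st.py side:s7; python3 st.py
```

```text
t 11.2 pos [528.6 -51.1 209.9] jaw -163.8 ydown [-0.032 -0.006 -0.999] F [ 0.1  0.6 -0.8] op 51.8 j [-17.  25.  96.  -1.  61. 147.]
t 11.25 pos [536.5 -53.3 212.7] jaw -163.8 ydown [-0.017 -0.01  -1.   ] F [ 2.2 -0.8  1. ] op 51.9 j [-17.  25.  95.  -1.  61. 147.]
t 11.3 pos [540.  -54.4 214.2] jaw -163.8 ydown [-0.011 -0.012 -1.   ] F [-0.   0.5  0.3] op 52.0 j [-17.  25.  95.  -1.  60. 147.]
```

{"method": "apply_moves", "body": {
  "steps": [
    {"x": 2,"y": -1,"z": -4,"spin": 0.148},
    {"x": 2,"y": -1,"z": -4,"spin": 0.148},
    {"x": 2,"y": -1,"z": -4,"spin": 0.148},
    {"x": 2,"y": -1,"z": -4,"spin": 0.148},
    {"x": 2,"y": -1,"z": -4,"spin": 0.148},
    {"x": 2,"y": -1,"z": -4,"spin": 0.148},
    {"x": 2,"y": -1,"z": -4,"spin": 0.148},
    {"x": 2,"y": -1,"z": -4,"spin": 0.148},
    {"x": 2,"y": -1,"z": -4,"spin": 0.148},
    {"x": 0,"y": 0,"z": 0,"spin": 0.148}
  ]
}}

```text
time_s: 12.3
position: [0.5866, -0.0716, 0.1939]
tcp_rot: [[0.213, 0.052, 0.976], [-0.977, 0.005, 0.213], [0.007, -0.999, 0.052]]
force: [1.1, -0.1, 0.0]
opening: 0.597
```

```bash
python3 st.py top:t7; python3 st.py side:s7; python3 st.py
```

```text
t 12.3 pos [586.6 -71.6 193.9] jaw -77.7 ydown [ 0.052  0.005 -0.999] F [ 1.1 -0.1  0. ] op 51.9 j [-18.  29.  91.   1.  57.  59.]
t 12.35 pos [587.2 -71.9 194.4] jaw -77.5 ydown [ 0.053  0.004 -0.999] F [0.6 0.8 0.8] op 52.0 j [-18.  29.  91.   1.  57.  58.]
t 12.4 pos [586.7 -71.8 194.3] jaw -78.1 ydown [ 0.053  0.004 -0.999] F [0.1 0.7 0.5] op 51.9 j [-18.  29.  91.   1.  57.  59.]
```

{"method": "apply_moves", "body": {
  "steps": [
    {"x": -28,"y": 8,"z": -35,"spin": 0}
  ]
}}

```text
time_s: 12.5
position: [0.568, -0.067, 0.1643]
tcp_rot: [[0.202, 0.073, 0.977], [-0.979, -0.003, 0.203], [0.017, -0.997, 0.071]]
force: [1.0, -0.7, -0.2]
opening: 0.597
```

```bash
python3 st.py top:t7; python3 st.py side:s7; python3 st.py
```

```text
t 12.5 pos [568.  -67.  164.3] jaw -78.3 ydown [ 0.073 -0.003 -0.997] F [ 1.  -0.7 -0.2] op 52.0 j [-19.  30.  97.   2.  50.  59.]
t 12.55 pos [552.5 -61.7 155.3] jaw -78.2 ydown [ 0.043  0.007 -0.999] F [-6.8  2.2 -3.9] op 51.8 j [-19.  30.  98.   2.  50.  59.]
t 12.6 pos [552.4 -61.5 156. ] jaw -78.2 ydown [ 0.04   0.008 -0.999] F [-1.3 -0.4 -1. ] op 52.2 j [-19.  30.  98.   2.  50.  59.]
```

{"method": "apply_moves", "body": {
  "steps": [
    {"x": 3,"y": -2,"z": -40,"spin": 0}
  ]
}}

```text
time_s: 12.7
position: [0.56, -0.0646, 0.1202]
tcp_rot: [[0.201, 0.051, 0.978], [-0.979, 0.004, 0.201], [0.006, -0.999, 0.051]]
force: [1.3, -1.0, 0.8]
opening: 0.598
```

```bash
python3 st.py top:t7 side:s7; python3 st.py
```

```text
t 12.7 pos [560.  -64.6 120.2] jaw -78.4 ydown [ 0.051  0.004 -0.999] F [ 1.3 -1.   0.8] op 52.0 j [-19.  33.  99.   2.  45.  59.]
t 12.8 pos [553.2 -62.8 112.6] jaw -78.4 ydown [ 0.031  0.011 -0.999] F [-0.4  0.4 -0. ] op 52.1 j [-19.  34.  99.   2.  45.  59.]
```

{"method": "apply_moves", "body": {
  "steps": [
    {"x": 0,"y": 0,"z": -35,"spin": 0}
  ]
}}

```text
time_s: 12.9
position: [0.5581, -0.0642, 0.0813]
tcp_rot: [[0.2, 0.041, 0.979], [-0.98, 0.008, 0.2], [0.001, -0.999, 0.042]]
force: [1.2, -0.0, 0.4]
opening: 0.598
```

```bash
python3 st.py top:t7 side:s7; python3 st.py
```

```text
t 12.9 pos [558.1 -64.2  81.3] jaw -78.5 ydown [ 0.041  0.008 -0.999] F [ 1.2 -0.   0.4] op 52.1 j [-19.  37. 100.   2.  41.  59.]
t 13.0 pos [551.8 -62.3  75.7] jaw -78.4 ydown [ 0.025  0.013 -1.   ] F [-1.2  0.3 -0.2] op 51.9 j [-19.  38. 100.   2.  41.  59.]
```

```bash
python3 -c "
import cv2
a=cv2.imread('pics/s7.png')[80:280,200:420]
cv2.imwrite('pics/c7.png',cv2.resize(a,None,fx=3,fy=3,interpolation=2))"
```

```text
(no output)
```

View pics/c7.png

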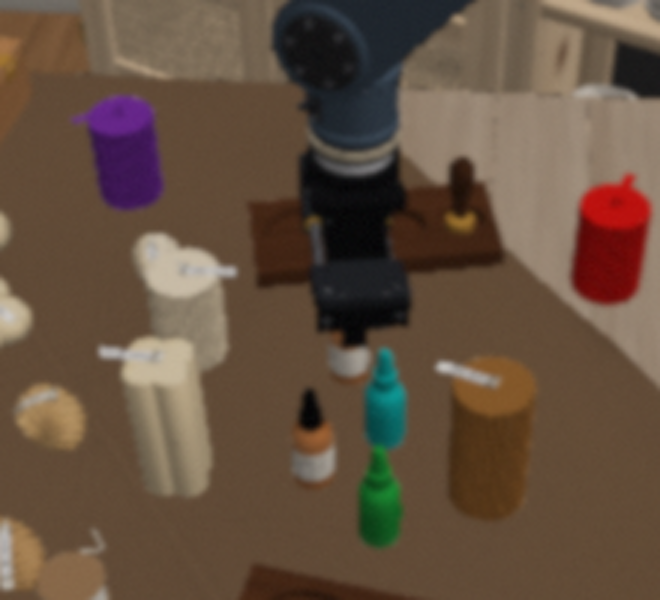

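{"method": "apply_moves", "body": {
  "steps": [
    {"x": 6,"y": -2,"z": -24,"spin": 0}
  ]
}}

```text
time_s: 13.1
position: [0.5602, -0.0648, 0.055]
tcp_rot: [[0.2, 0.03, 0.979], [-0.98, 0.011, 0.199], [-0.005, -0.999, 0.032]]
force: [0.7, 0.3, 0.6]
opening: 0.594
```

```bash
python3 st.py top:t7 side:s7; python3 st.py
```

```text
t 13.1 pos [560.2 -64.8  55. ] jaw -78.5 ydown [ 0.03   0.011 -0.999] F [0.7 0.3 0.6] op 51.7 j [-19.  40. 100.   2.  39.  58.]
t 13.2 pos [558.4 -64.5  51.9] jaw -78.5 ydown [ 0.024  0.013 -1.   ] F [ 0.1 -0.3  0.8] op 51.8 j [-19.  40. 100.   2.  39.  58.]
```

{"method": "apply_moves", "body": {
  "steps": [
    {"x": -1,"y": 0,"z": -1,"spin": 0},
    {"x": 0,"y": 0,"z": 0,"spin": 0},
    {"x": 0,"y": 0,"z": 0,"spin": 0},
    {"x": 0,"y": 0,"z": 0,"spin": 0},
    {"x": 0,"y": 0,"z": 0,"spin": 0}
  ],
  "grip": 0
}}

```text
time_s: 13.7
position: [0.5605, -0.0652, 0.0583]
tcp_rot: [[0.199, 0.033, 0.979], [-0.98, 0.01, 0.199], [-0.004, -0.999, 0.034]]
force: [-0.1, 1.0, -1.3]
opening: 0.385
```

```bash
python3 st.py top:t7 side:s7; python3 st.py
```

```text
t 13.7 pos [560.5 -65.2  58.3] jaw -78.5 ydown [ 0.033  0.01  -0.999] F [-0.1  1.  -1.3] op 33.5 j [-19.  40. 100.   2.  39.  59.]
t 13.8 pos [560.4 -65.1  58. ] jaw -78.5 ydown [ 0.033  0.011 -0.999] F [-0.1  0.1 -1. ] op 33.2 j [-19.  40. 100.   2.  39.  59.]
```

{"method": "apply_moves", "body": {
  "steps": [
    {"x": 0,"y": 0,"z": 40,"spin": 0},
    {"x": 0,"y": 0,"z": 40,"spin": 0}
  ]
}}

```text
time_s: 14.0
position: [0.5555, -0.0638, 0.1333]
tcp_rot: [[0.198, 0.017, 0.98], [-0.98, 0.016, 0.198], [-0.012, -1.0, 0.02]]
force: [0.9, -0.6, -0.7]
opening: 0.379
```

```bash
python3 st.py top:t8 side:s8; python3 st.py
```

```text
t 14.0 pos [555.5 -63.8 133.3] jaw -78.6 ydown [ 0.017  0.016 -1.   ] F [ 0.9 -0.6 -0.7] op 33.0 j [-19.  33.  97.   2.  49.  59.]
t 14.1 pos [559.3 -64.8 137.7] jaw -78.5 ydown [ 0.029  0.012 -1.   ] F [ 1.5  0.3 -1.3] op 33.6 j [-19.  32.  97.   2.  49.  59.]
```

{"method": "apply_moves", "body": {
  "steps": [
    {"x": -7,"y": -44,"z": 0,"spin": 0},
    {"x": -7,"y": -44,"z": 0,"spin": 0},
    {"x": -7,"y": -44,"z": 0,"spin": 0},
    {"x": -7,"y": -44,"z": 0,"spin": 0}
  ]
}}

```text
time_s: 14.5
position: [0.5299, -0.2384, 0.1372]
tcp_rot: [[0.211, 0.028, 0.977], [-0.978, 0.015, 0.21], [-0.008, -0.999, 0.031]]
force: [0.3, 0.1, -0.8]
opening: 0.385
```

```bash
python3 st.py top:t8 side:s8; python3 st.py
```

```text
t 14.5 pos [ 529.9 -238.4  137.2] jaw -77.8 ydown [ 0.028  0.015 -0.999] F [ 0.3  0.1 -0.8] op 33.5 j [-36.  34.  94.   2.  51.  40.]
t 14.6 pos [ 530.5 -243.6  137.3] jaw -78.2 ydown [ 0.031  0.01  -0.999] F [ 0.8  0.5 -0.4] op 33.0 j [-36.  34.  94.   2.  51.  41.]
```

View pics/s8.png

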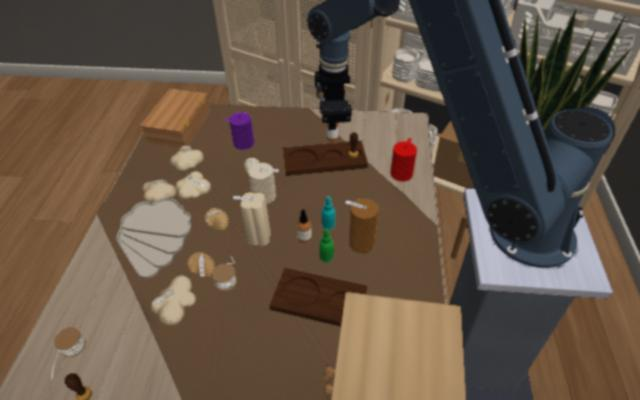

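{"method": "apply_moves", "body": {
  "steps": [
    {"x": 0,"y": -8,"z": -40,"spin": 0}
  ]
}}

```text
time_s: 14.7
position: [0.5333, -0.2542, 0.1006]
tcp_rot: [[0.202, 0.039, 0.979], [-0.979, 0.005, 0.202], [0.003, -0.999, 0.039]]
force: [0.9, -0.5, -1.1]
opening: 0.384
```

```bash
python3 st.py top:t8 side:s8; python3 st.py; python3 -c "
import cv2
a=cv2.imread('pics/s8.png')[80:200,260:420]
cv2.imwrite('pics/c8.png',cv2.resize(a,None,fx=4,fy=4,interpolation=2))"
```

```text
t 14.7 pos [ 533.3 -254.2  100.6] jaw -78.3 ydown [ 0.039  0.005 -0.999] F [ 0.9 -0.5 -1.1] op 33.4 j [-37.  37.  95.   2.  47.  40.]
t 14.8 pos [ 527.  -250.5   92.2] jaw -78.3 ydown [ 0.022  0.017 -1.   ] F [-1.5 -0.4 -0.8] op 33.6 j [-37.  38.  95.   2.  47.  40.]
```

View pics/c8.png

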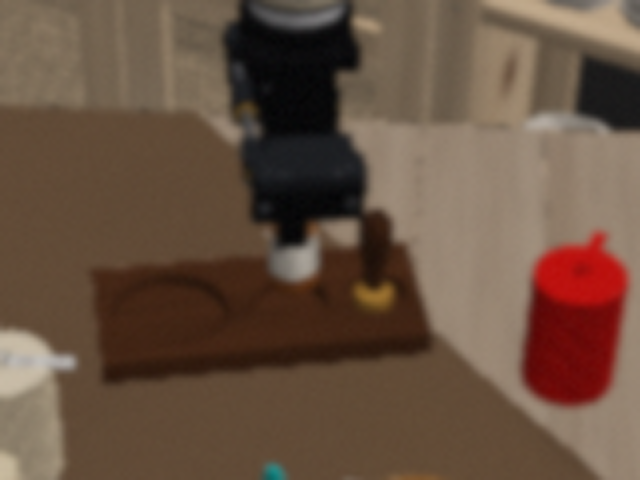

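{"method": "apply_moves", "body": {
  "steps": [
    {"x": 4,"y": 0,"z": -14,"spin": 0}
  ]
}}

```text
time_s: 14.9
position: [0.5309, -0.25, 0.0785]
tcp_rot: [[0.202, 0.022, 0.979], [-0.979, 0.017, 0.201], [-0.012, -1.0, 0.025]]
force: [0.9, -0.1, -0.7]
opening: 0.386
```

```bash
python3 st.py top:t8 side:s8; python3 st.py
```

```text
t 14.9 pos [ 530.9 -250.    78.5] jaw -78.4 ydown [ 0.022  0.017 -1.   ] F [ 0.9 -0.1 -0.7] op 33.6 j [-37.  39.  95.   2.  45.  40.]
t 15.0 pos [ 529.6 -248.5   76.6] jaw -78.3 ydown [ 0.018  0.02  -1.   ] F [-0.  -0.1 -0.7] op 33.5 j [-37.  39.  95.   2.  46.  40.]
```

Continue down in small steps, watching for contact.

{"method": "apply_moves", "body": {
  "steps": [
    {"x": 1,"y": -2,"z": -9,"spin": 0}
  ]
}}

```text
time_s: 15.1
position: [0.5315, -0.2499, 0.0689]
tcp_rot: [[0.204, 0.019, 0.979], [-0.979, 0.019, 0.203], [-0.015, -1.0, 0.023]]
force: [0.4, 0.4, -0.9]
opening: 0.38
```

```bash
python3 st.py top:t8 side:s8; python3 st.py; python3 -c "
import cv2
a=cv2.imread('pics/s8.png')[80:200,260:420]
cv2.imwrite('pics/c8b.png',cv2.resize(a,None,fx=4,fy=4,interpolation=2))"
```

```text
t 15.1 pos [ 531.5 -249.9   68.9] jaw -78.2 ydown [ 0.019  0.019 -1.   ] F [ 0.4  0.4 -0.9] op 33.1 j [-37.  40.  95.   2.  45.  40.]
t 15.2 pos [ 530.4 -249.6   67.4] jaw -78.3 ydown [ 0.017  0.021 -1.   ] F [-0.9  0.  -0.7] op 33.2 j [-37.  40.  95.   2.  45.  40.]
```

View pics/c8b.png

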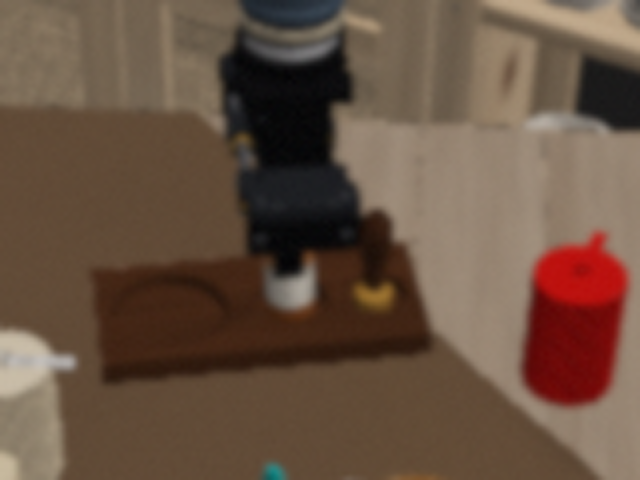

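{"method": "apply_moves", "body": {
  "steps": [
    {"x": 0,"y": 0,"z": -4,"spin": 0}
  ]
}}

```text
time_s: 15.3
position: [0.531, -0.2496, 0.0643]
tcp_rot: [[0.204, 0.018, 0.979], [-0.979, 0.02, 0.204], [-0.016, -1.0, 0.022]]
force: [0.1, 0.2, 2.1]
opening: 0.384
```

```bash
python3 st.py top:t8; python3 st.py
```

```text
t 15.3 pos [ 531.  -249.6   64.3] jaw -78.2 ydown [ 0.018  0.02  -1.   ] F [0.1 0.2 2.1] op 33.4 j [-37.  40.  95.   2.  44.  40.]
t 15.35 pos [ 531.1 -249.6   64.3] jaw -78.2 ydown [ 0.018  0.02  -1.   ] F [-0.5  0.3  2.1] op 33.2 j [-37.  40.  95.   2.  44.  40.]
```

{"method": "apply_moves", "body": {
  "steps": [
    {"x": 0,"y": 0,"z": 0,"spin": 0},
    {"x": 0,"y": 0,"z": 0,"spin": 0},
    {"x": 0,"y": 0,"z": 0,"spin": 0},
    {"x": 0,"y": 0,"z": 0,"spin": 0}
  ],
  "grip": 54
}}

```text
time_s: 15.75
position: [0.5319, -0.2497, 0.0661]
tcp_rot: [[0.205, 0.021, 0.979], [-0.979, 0.018, 0.204], [-0.014, -1.0, 0.024]]
force: [0.3, 0.4, -0.2]
opening: 0.599
```

{"method": "apply_moves", "body": {
  "steps": [
    {"x": 0,"y": 0,"z": 20,"spin": 0},
    {"x": 0,"y": 0,"z": 40,"spin": 0},
    {"x": 0,"y": 0,"z": 45,"spin": 0}
  ]
}}

```text
time_s: 16.05
position: [0.5273, -0.2467, 0.167]
tcp_rot: [[0.204, 0.007, 0.979], [-0.979, 0.028, 0.203], [-0.026, -1.0, 0.013]]
force: [-0.2, -0.2, 0.0]
opening: 0.617
```

```bash
python3 st.py top:t9 side:s9; python3 st.py; python3 -c "
import cv2
a=cv2.imread('pics/s9.png')[80:200,260:420]
cv2.imwrite('pics/c9.png',cv2.resize(a,None,fx=3,fy=3,interpolation=2))"
```

```text
t 16.05 pos [ 527.3 -246.7  167. ] jaw -78.2 ydown [ 0.007  0.028 -1.   ] F [-0.2 -0.2  0. ] op 53.7 j [-37.  32.  92.   2.  57.  40.]
t 16.15 pos [ 531.7 -249.8  172.9] jaw -78.2 ydown [ 0.02   0.018 -1.   ] F [ 0.5  0.1 -0.8] op 53.6 j [-37.  31.  91.   2.  57.  40.]
```

View pics/c9.png

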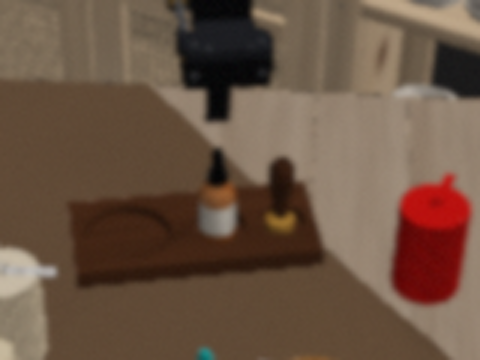

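{"method": "apply_moves", "body": {
  "steps": [
    {"x": 6,"y": 45,"z": 0,"spin": 0},
    {"x": 6,"y": 45,"z": 0,"spin": 0},
    {"x": 6,"y": 45,"z": 0,"spin": 0},
    {"x": 6,"y": 45,"z": 0,"spin": 0},
    {"x": 6,"y": 45,"z": 0,"spin": 0},
    {"x": 6,"y": 45,"z": 0,"spin": 0},
    {"x": 6,"y": 25,"z": 0,"spin": 0}
  ]
}}

```text
time_s: 16.85
position: [0.5736, 0.0489, 0.1722]
tcp_rot: [[0.193, 0.025, 0.981], [-0.981, 0.013, 0.193], [-0.008, -1.0, 0.027]]
force: [-0.0, -0.8, -0.2]
opening: 0.621
```

```bash
python3 st.py top:t9 side:s9; python3 st.py
```

```text
t 16.85 pos [573.6  48.9 172.2] jaw -78.9 ydown [ 0.025  0.013 -1.   ] F [-0.  -0.8 -0.2] op 54.0 j [-7. 30. 94.  1. 55. 72.]
t 16.95 pos [574.3  49.2 172.2] jaw -78.7 ydown [ 0.026  0.013 -1.   ] F [-0.3 -0.3  0.1] op 53.9 j [-7. 30. 94.  1. 55. 71.]
```

{"method": "apply_moves", "body": {
  "steps": [
    {"x": 3,"y": 9,"z": -40,"spin": 0}
  ]
}}

```text
time_s: 17.05
position: [0.5817, 0.0576, 0.136]
tcp_rot: [[0.197, 0.038, 0.98], [-0.98, 0.011, 0.196], [-0.003, -0.999, 0.04]]
force: [1.8, -0.1, 0.5]
opening: 0.622
```

```bash
python3 st.py top:t9 side:s9; python3 st.py
```

```text
t 17.05 pos [581.7  57.6 136. ] jaw -78.7 ydown [ 0.038  0.011 -0.999] F [ 1.8 -0.1  0.5] op 54.1 j [-6. 33. 95.  1. 50. 72.]
t 17.15 pos [573.5  58.7 127.9] jaw -78.7 ydown [ 0.015  0.014 -1.   ] F [-1.5  0.6 -1. ] op 54.1 j [-6. 34. 95.  1. 50. 72.]
```

{"method": "apply_moves", "body": {
  "steps": [
    {"x": 3,"y": 0,"z": -38,"spin": 0}
  ]
}}

```text
time_s: 17.25
position: [0.58, 0.0576, 0.093]
tcp_rot: [[0.197, 0.024, 0.98], [-0.98, 0.013, 0.196], [-0.008, -1.0, 0.026]]
force: [1.3, 0.0, -0.4]
opening: 0.621
```

```bash
python3 st.py top:t9 side:s9; python3 st.py;  python3 -c "
import cv2
a=cv2.imread('pics/s9.png')[120:280,200:420]
cv2.imwrite('pics/c9b.png',cv2.resize(a,None,fx=3,fy=3,interpolation=2))"
```

```text
t 17.25 pos [580.   57.6  93. ] jaw -78.7 ydown [ 0.024  0.013 -1.   ] F [ 1.3  0.  -0.4] op 54.1 j [-6. 37. 96.  1. 46. 72.]
t 17.35 pos [572.7  57.8  85.8] jaw -78.7 ydown [ 0.004  0.015 -1.   ] F [-1.6  0.2 -0.9] op 53.7 j [-6. 38. 96.  1. 46. 72.]
```

View pics/c9b.png

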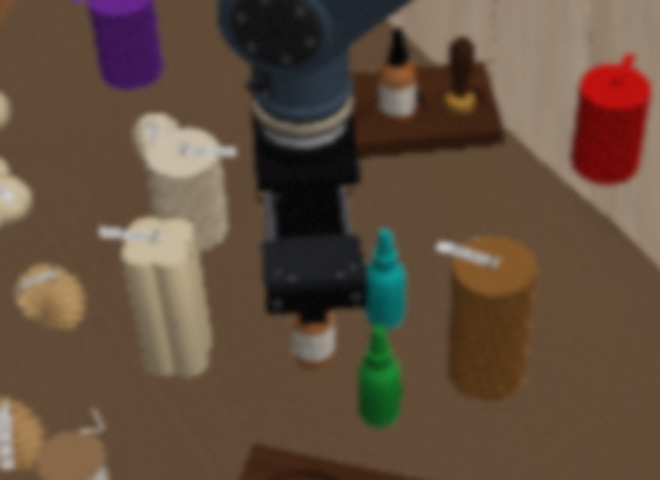

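{"method": "apply_moves", "body": {
  "steps": [
    {"x": 4,"y": 0,"z": -32,"spin": 0}
  ]
}}

```text
time_s: 17.45
position: [0.5796, 0.0565, 0.0572]
tcp_rot: [[0.195, 0.011, 0.981], [-0.981, 0.014, 0.194], [-0.011, -1.0, 0.014]]
force: [1.2, -0.1, 0.4]
opening: 0.619
```

```bash
python3 st.py top:t9 side:s9; python3 st.py
```

```text
t 17.45 pos [579.6  56.5  57.2] jaw -78.8 ydown [ 0.011  0.014 -1.   ] F [ 1.2 -0.1  0.4] op 53.9 j [-6. 41. 96.  1. 42. 72.]
t 17.55 pos [574.5  56.7  52.1] jaw -78.8 ydown [-0.002  0.015 -1.   ] F [-1.1  0.1  0.4] op 53.8 j [-6. 41. 96.  1. 42. 72.]
```

{"method": "apply_moves", "body": {
  "steps": [
    {"x": 0,"y": 0,"z": -1,"spin": 0},
    {"x": 0,"y": 0,"z": -1,"spin": 0},
    {"x": 0,"y": 0,"z": -1,"spin": 0},
    {"x": 0,"y": 0,"z": -1,"spin": 0},
    {"x": 0,"y": 0,"z": 0,"spin": 0}
  ],
  "grip": 0
}}

```text
time_s: 18.05
position: [0.5777, 0.0549, 0.0561]
tcp_rot: [[0.192, 0.008, 0.981], [-0.981, 0.014, 0.192], [-0.012, -1.0, 0.01]]
force: [-0.9, 0.1, -0.2]
opening: 0.385
```

```bash
python3 st.py top:t9 side:s9; python3 st.py
```

```text
t 18.05 pos [577.7  54.9  56.1] jaw -78.9 ydown [ 0.008  0.014 -1.   ] F [-0.9  0.1 -0.2] op 33.5 j [-6. 41. 96.  1. 42. 72.]
t 18.15 pos [577.6  55.   55.8] jaw -78.9 ydown [ 0.007  0.014 -1.   ] F [0.  0.1 0.2] op 33.8 j [-6. 41. 96.  1. 42. 72.]
```

{"method": "apply_moves", "body": {
  "steps": [
    {"x": 0,"y": 0,"z": 45,"spin": 0},
    {"x": 0,"y": 0,"z": 45,"spin": 0},
    {"x": 0,"y": 0,"z": 45,"spin": 0}
  ]
}}

```text
time_s: 18.45
position: [0.5705, 0.0557, 0.1851]
tcp_rot: [[0.192, -0.015, 0.981], [-0.981, 0.016, 0.192], [-0.019, -1.0, -0.012]]
force: [0.9, -0.3, -1.1]
opening: 0.386
```

```bash
python3 st.py top:t9 side:s9; python3 st.py; python3 -c "
from h import *
for uv in [(128,250),(128,345)]: print(back('top',uv,.2))
for uv in [(165,250),(165,340)]: print(back('top',uv,0))
print(back('side',(345,295),.2),back('side',(462,305),.2))"
```

```text
t 18.45 pos [570.5  55.7 185.1] jaw -78.9 ydown [-0.015  0.016 -1.   ] F [ 0.9 -0.3 -1.1] op 33.6 j [-6. 30. 92.  1. 59. 72.]
t 18.55 pos [576.1  55.3 191. ] jaw -78.9 ydown [ 0.002  0.015 -1.   ] F [ 1.6 -0.4 -0.4] op 33.7 j [-6. 29. 91.  1. 59. 72.]
[0.45416206 0.37503355 0.2       ]
[0.26026432 0.36906996 0.2       ]
[0.4533671  0.37506207 0.        ]
[0.22537425 0.37063408 0.        ]
[0.45680194 0.35449224 0.2       ] [0.24815664 0.3574511  0.2       ]
```

View pics/s9.png

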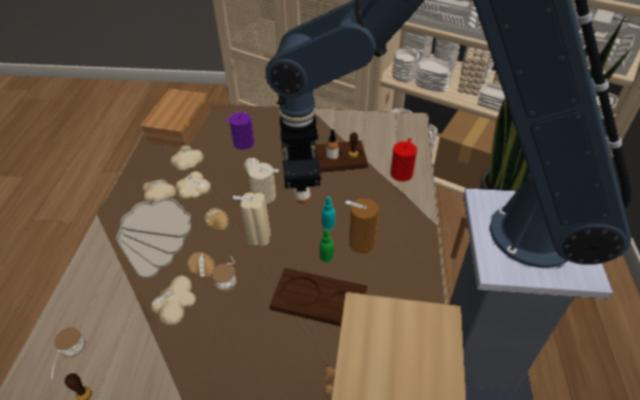

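{"method": "apply_moves", "body": {
  "steps": [
    {"x": 0,"y": 18,"z": 0,"spin": 0.14},
    {"x": 0,"y": 18,"z": 0,"spin": 0.14},
    {"x": 0,"y": 18,"z": 0,"spin": 0.14},
    {"x": 0,"y": 18,"z": 0,"spin": 0.14},
    {"x": 0,"y": 18,"z": 0,"spin": 0.14},
    {"x": 0,"y": 18,"z": 0,"spin": 0.14},
    {"x": 0,"y": 18,"z": 0,"spin": 0.14},
    {"x": 0,"y": 18,"z": 0,"spin": 0.14},
    {"x": 0,"y": 18,"z": 0,"spin": 0.14},
    {"x": 0,"y": 15,"z": 0,"spin": 0.14}
  ]
}}

```text
time_s: 19.55
position: [0.5712, 0.2365, 0.1853]
tcp_rot: [[0.997, -0.022, -0.077], [0.077, 0.0, 0.997], [-0.022, -1.0, 0.002]]
force: [-0.0, -0.0, -0.3]
opening: 0.381
```

```bash
python3 st.py top:t9 side:s9; python3 st.py
```

```text
t 19.55 pos [571.2 236.5 185.3] jaw 4.4 ydown [-0.022  0.    -1.   ] F [-0.  -0.  -0.3] op 33.1 j [12. 33. 85.  0. 63.  7.]
t 19.65 pos [570.9 237.3 185.3] jaw 4.2 ydown [-0.022  0.001 -1.   ] F [ 0.3 -0.2 -0.7] op 33.6 j [12. 33. 85.  0. 63.  8.]
```

{"method": "apply_moves", "body": {
  "steps": [
    {"x": -45,"y": 7,"z": 0,"spin": 0},
    {"x": -42,"y": 7,"z": -10,"spin": 0}
  ]
}}

```text
time_s: 19.85
position: [0.4892, 0.2502, 0.175]
tcp_rot: [[0.998, -0.013, -0.063], [0.063, 0.001, 0.998], [-0.012, -1.0, 0.002]]
force: [-0.4, 0.4, -1.0]
opening: 0.388
```

```bash
python3 st.py top:t9 side:s9; python3 st.py
```

```text
t 19.85 pos [489.2 250.2 175. ] jaw 3.6 ydown [-0.013  0.001 -1.   ] F [-0.4  0.4 -1. ] op 33.8 j [15. 29. 96.  0. 56. 11.]
t 19.95 pos [481.1 249.5 172.7] jaw 3.8 ydown [-0.026 -0.002 -1.   ] F [-1.1 -0.5 -1.3] op 33.6 j [15. 29. 96.  0. 56. 11.]
```

{"method": "apply_moves", "body": {
  "steps": [
    {"x": -8,"y": 2,"z": -35,"spin": 0},
    {"x": -4,"y": 0,"z": -35,"spin": 0}
  ]
}}

```text
time_s: 20.15
position: [0.4729, 0.2516, 0.1057]
tcp_rot: [[0.998, -0.013, -0.061], [0.061, 0.001, 0.998], [-0.013, -1.0, 0.002]]
force: [1.1, 0.1, -1.5]
opening: 0.386
```

```bash
python3 st.py top:t9 side:s9; python3 st.py;  python3 -c "
import cv2
a=cv2.imread('pics/s9.png')[180:360,200:420]
cv2.imwrite('pics/c9c.png',cv2.resize(a,None,fx=3,fy=3,interpolation=2))"
```

```text
t 20.15 pos [472.9 251.6 105.7] jaw 3.5 ydown [-0.013  0.001 -1.   ] F [ 1.1  0.1 -1.5] op 33.5 j [ 16.  34. 101.   0.  46.  12.]
t 20.25 pos [470.6 250.5 102.7] jaw 3.5 ydown [-0.022 -0.002 -1.   ] F [ 0.1  0.2 -0.9] op 33.8 j [ 16.  35. 101.   0.  46.  12.]
```

View pics/c9c.png

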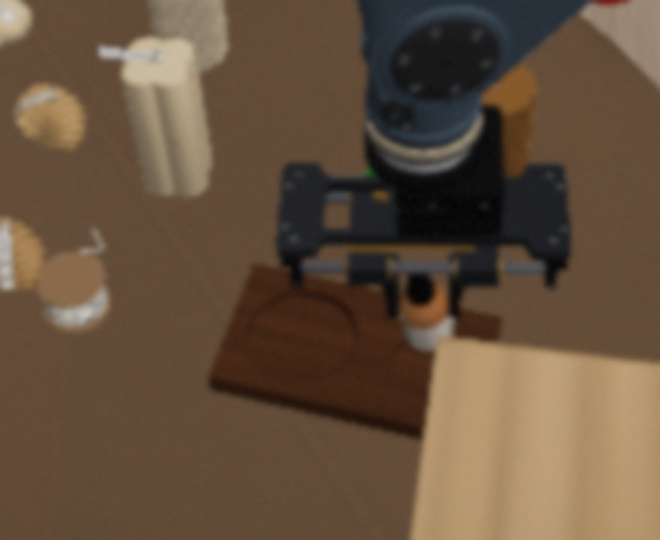

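View pics/t9.png

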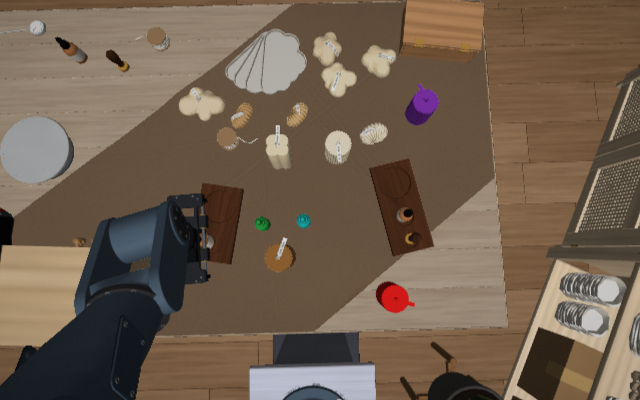

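```bash
python3 -c "
from h import *
print(back('side',(340,276.5),.147),back('side',(342,292),.085)); print(back('top',(208,242),.085))"
```

```text
[0.46995263 0.27634975 0.147     ] [0.46492397 0.27107444 0.085     ]
[0.46899667 0.2386537  0.085     ]
```

```bash
python3 -c "
from fit import *
im=cv2.resize(cv2.imread('pics/s9.png'),None,fx=6,fy=6,interpolation=2)
for c,col in(((.470,.248),(0,255,0)),):
  for r,z in((.017,.046),(.017,.106),(.011,.121),(.005,.151)):
    a=np.linspace(0,2*np.pi,40);u=((proj('side',np.c_[c[0]+r*np.cos(a),c[1]+r*np.sin(a),0*a+z])+.5)*6).astype(np.int32)
    cv2.polylines(im,[u],True,col,1)
cv2.imwrite('pics/ov9.png',im[230*6:320*6,270*6:400*6])"
```

```text
(no output)
```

View pics/ov9.png

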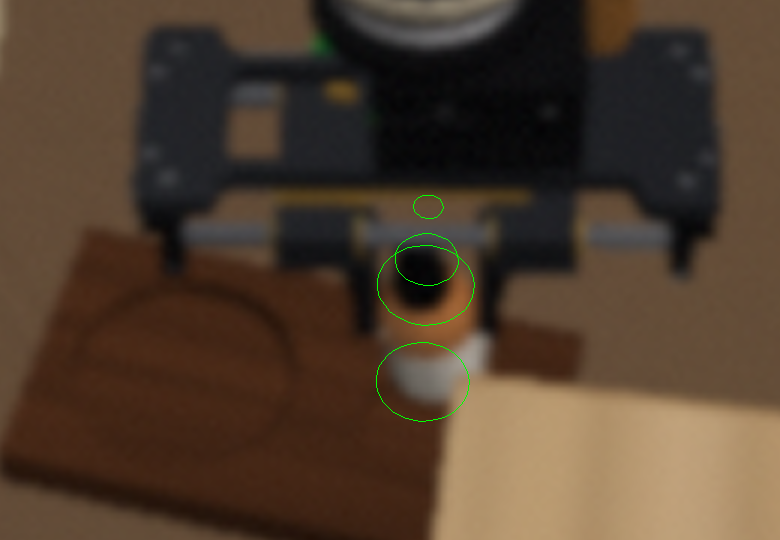

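{"method": "apply_moves", "body": {
  "steps": [
    {"x": 40,"y": -20,"z": 45,"spin": 0}
  ]
}}

```text
time_s: 20.35
position: [0.4966, 0.2334, 0.1367]
tcp_rot: [[0.997, -0.041, -0.062], [0.062, -0.006, 0.998], [-0.041, -0.999, -0.003]]
force: [0.4, 0.7, -0.7]
opening: 0.386
```

```bash
python3 st.py side:s10; python3 st.py side:s10; python3 st.py side:s10; python3 st.py;  python3 -c "
import cv2
a=cv2.imread('pics/s10.png')[200:300,270:390]
cv2.imwrite('pics/c10.png',cv2.resize(a,None,fx=6,fy=6,interpolation=2))"
```

```text
t 20.35 pos [496.6 233.4 136.7] jaw 3.5 ydown [-0.041 -0.006 -0.999] F [ 0.4  0.7 -0.7] op 33.5 j [13. 33. 96.  0. 53. 10.]
t 20.4 pos [512.8 232.  145.9] jaw 3.4 ydown [-0.011 -0.002 -1.   ] F [6.9 0.1 3.2] op 33.5 j [13. 32. 95.  0. 53. 10.]
t 20.45 pos [513.4 233.2 145.8] jaw 3.2 ydown [-0.007  0.    -1.   ] F [ 1.6 -0.1  0. ] op 33.7 j [13. 32. 95.  0. 53. 10.]
t 20.5 pos [510.3 233.4 144.4] jaw 3.2 ydown [-0.012  0.    -1.   ] F [-0.2 -0.3 -0.7] op 33.1 j [13. 32. 96.  0. 53. 10.]
```

View pics/c10.png

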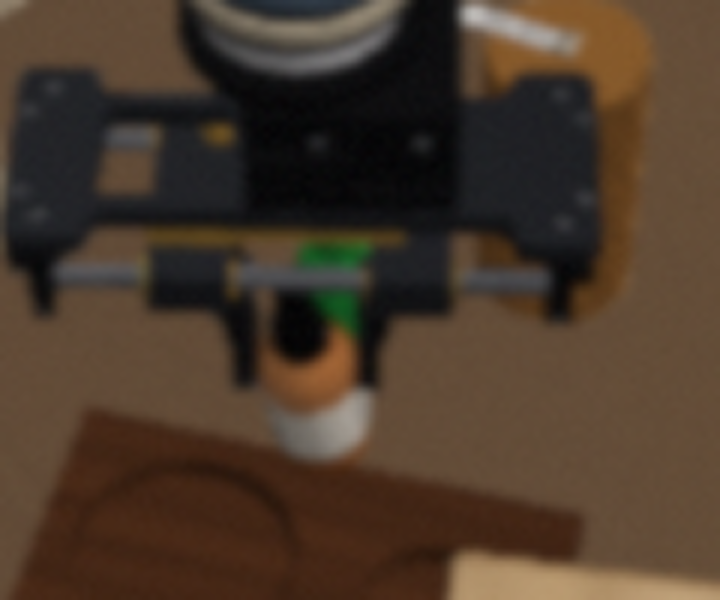

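```bash
cat > fb.py <<'E'
from fit import *
import sys
# fit tilted bottle: params x,y,z(bottom), tx, ty to mask from cut_out side
def rings(p):
    x,y,z,tx,ty=p
    ax=np.array([tx,ty,1.]);ax/=np.linalg.norm(ax)
    ex=np.cross([0,1,0],ax);ex/=np.linalg.norm(ex);ey=np.cross(ax,ex);R=np.c_[ex,ey,ax]
    return [r@R.T+[x,y,z] for r in bottle]
E
python3 -c "
from fb import *
imaging.capture('side')
r=spotter.cut_out('bottle_1','side');print([(round(d['score'],2),d['rect']) for d in r])
im=cv2.resize(cv2.imread('pics/s10.png'),None,fx=6,fy=6,interpolation=2)
im2=im.copy()
for p,col in(((.510,.2296,.088,0,0),(0,255,0)),((.51,.2296,.088,0,.25),(0,0,255)),((.51,.2296,.088,.15,.25),(255,0,0))):
  for q in rings(p):
    # keep grip point fixed at height 56+? shift
    g=np.array([p[3],p[4],0])*.06
    u=((proj('side',q-g)+.5)*6).astype(np.int32);cv2.polylines(im2,[u],True,col,1)
cv2.imwrite('pics/ov10.png',im2[220*6:300*6,280*6:360*6])"
```

```text
[(0.92, [311.5, 246.6, 21.1, 35.2]), (0.55, [320.6, 242.1, 10.2, 10.8])]
```

View pics/ov10.png

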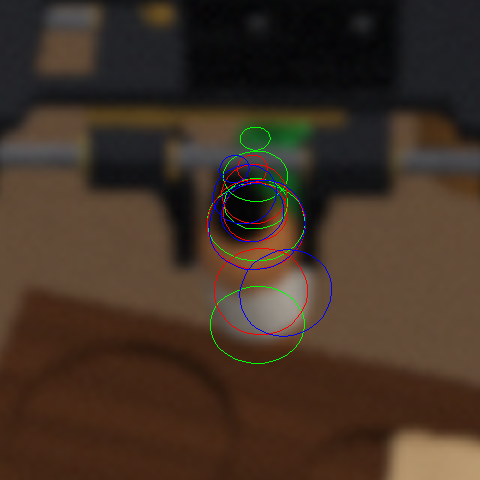

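```bash
python3 -c "
from fb import *
im=imaging.capture('side');m=None
r=[d for d in spotter.cut_out('bottle_1','side')][0];m=r['mask']
M=cv2.resize(m.astype(np.uint8),None,fx=S,fy=S,interpolation=1)>0
# occluder rows above rod ignored: restrict to rows >= top of mask
v,u=np.nonzero(m);top=v.min()*S;print(v.min(),v.max(),u.min(),u.max())
def cost(q):
  tx,ty,dz,dy,dx=q
  h=.058+dz
  p=(.5103+dx-tx*h,.2296+dy-ty*h,.1444+.002-h,tx,ty)
  mm=hullmask('side',rings(p));mm[:top]=0
  return 1-(mm&M).sum()/(mm|M).sum()+ 2*(dz/.02)**2*.02+.05*(dy/.01)**2+.05*(dx/.004)**2
best=min((minimize(cost,[a,b,0,0,0],method='Nelder-Mead',options=dict(initial_simplex=np.array([[a,b,0,0,0]]+[list(np.array([a,b,0,0,0])+d) for d in np.diag([.1,.1,.005,.003,.003])]),maxiter=300)) for a in(0,.1) for b in(0,.2)),key=lambda r:r.fun)
print(best.x,best.fun)
"; python3 st.py
```

```text
243 255 321 331
t 20.7 pos [503.7 233.8 141. ] jaw 3.4 ydown [-0.024 -0.002 -1.   ] F [-0.6  0.1 -1.2] op 33.7 j [13. 32. 96.  0. 53. 10.]Traceback (most recent call last):
  File "<string>", line 14, in <module>
    best=min((minimize(cost,[a,b,0,0,0],method='Nelder-Mead',options=dict(initial_simplex=np.array([[a,b,0,0,0]]+[list(np.array([a,b,0,0,0])+d) for d in np.diag([.1,.1,.005,.003,.003])]),maxiter=300)) for a in(0,.1) for b in(0,.2)),key=lambda r:r.fun)
  File "<string>", line 14, in <genexpr>
    best=min((minimize(cost,[a,b,0,0,0],method='Nelder-Mead',options=dict(initial_simplex=np.array([[a,b,0,0,0]]+[list(np.array([a,b,0,0,0])+d) for d in np.diag([.1,.1,.005,.003,.003])]),maxiter=300)) for a in(0,.1) for b in(0,.2)),key=lambda r:r.fun)
              ~~~~~~~~^^^^^^^^^^^^^^^^^^^^^^^^^^^^^^^^^^^^^^^^^^^^^^^^^^^^^^^^^^^^^^^^^^^^^^^^^^^^^^^^^^^^^^^^^^^^^^^^^^^^^^^^^^^^^^^^^^^^^^^^^^^^^^^^^^^^^^^^^^^^^^^^^^^^^^^^^^^^^^^^^^^^^^^^^^^^^^^^^^
    res = _minimize_neldermead(fun, x0, args, callback, bounds=bounds,
                               **options)
    fsim[j] = func(sim[j])
              ~~~~^^^^^^^^
    fx = function(np.copy(x), *(wrapper_args + args))
  File "<string>", line 12, in cost
    mm=hullmask('side',rings(p));mm[:top]=0
  File "fit.py", line 10, in hullmask
    u=(proj(n,np.r_[A,B])+.5)*S
       ~~~~^^^^^^^^^^^^^^
  File "h.py", line 7, in proj
    p,f=cam(n); c=np.atleast_2d(X)@np.array(p['R']).T+np.array(p['t'])
        ~~~^^^
  File "h.py", line 4, in cam
    p=imaging.camera_params(n); f=200/np.tan(np.radians(p['fov_y']/2))
ValueError: time passes only in moves, steps and waits
```

```bash
python3 - <<'E'
s=open('h.py').read()
s=s.replace("def cam(n):\n","_C={}\ndef cam(n):\n    if n not in _C: _C[n]=_cam(n)\n    return _C[n]\ndef _cam(n):\n")
open('h.py','w').write(s)
E
cat > fbr.py <<'E'
from fb import *
im=imaging.capture('side');cv2.imwrite('pics/fbr.png',im[:,:,::-1])
s=read_state();T=np.array(s['position']);print(T)
rr=spotter.cut_out('bottle_1','side')
def near(d): 
    v,u=np.nonzero(d['mask']);e=proj('side',T)[0];return np.hypot(u.mean()-e[0],v.mean()-e[1])
r=min(rr,key=lambda d:near(d)-20*d['score']);m=r['mask'];print(r['score'],r['rect'])
M=cv2.resize(m.astype(np.uint8),None,fx=S,fy=S,interpolation=1)>0
v,u=np.nonzero(m);top=v.min()*S
off=np.array([float(a) for a in __import__('sys').argv[1:3]])/1e3
def P(q):
  tx,ty,dz,dy,dx=q;h=.058+dz
  return (T[0]+off[0]+dx-tx*h,T[1]+off[1]+dy-ty*h,T[2]+.002-h,tx,ty)
def cost(q):
  mm=hullmask('side',rings(P(q)));mm[:top]=0
  return 1-(mm&M).sum()/(mm|M).sum()+.02*(q[2]/.004)**2+.02*(q[3]/.004)**2+.02*(q[4]/.003)**2
b=None
for a in(0,.1):
  for c in(0,.2):
    x0=np.array([a,c,0,0,0]);r=minimize(cost,x0,method='Nelder-Mead',options=dict(initial_simplex=np.array([x0]+[x0+d for d in np.diag([.1,.1,.005,.003,.003])]),maxiter=200))
    print(np.round(r.x,3),round(r.fun,3))
    if b is None or r.fun<b.fun:b=r
print('bottom',np.round(P(b.x),4))
E
python3 fbr.py 0 -3.8; python3 st.py
```

```text
[0.50349074 0.2338656  0.1406952 ]
0.73 [317.7, 252.3, 18.1, 27.0]
[ 0.053  0.058 -0.001 -0.001  0.   ] 0.141
[0.082 0.138 0.001 0.002 0.002] 0.117
[ 0.085  0.093 -0.     0.     0.002] 0.123
[0.077 0.158 0.001 0.003 0.002] 0.116
bottom [0.5005 0.2235 0.0841 0.0771 0.158 ]
t 20.8 pos [503.5 234.  140.6] jaw 3.5 ydown [-0.024 -0.002 -1.   ] F [-0.3 -0.  -0.1] op 33.7 j [13. 32. 96.  0. 53. 10.]
```

{"method": "apply_moves", "body": {
  "steps": [
    {"x": -28,"y": 18,"z": -15,"spin": 0}
  ]
}}

```text
time_s: 20.9
position: [0.4807, 0.2518, 0.1271]
tcp_rot: [[0.998, -0.014, -0.058], [0.058, -0.0, 0.998], [-0.014, -1.0, 0.001]]
force: [-0.0, 0.7, -1.1]
opening: 0.388
```

```bash
python3 st.py side:s11 top:t11; python3 st.py
```

```text
t 20.9 pos [480.7 251.8 127.1] jaw 3.3 ydown [-0.014 -0.    -1.   ] F [-0.   0.7 -1.1] op 33.7 j [16. 33. 99.  0. 49. 12.]
t 21.0 pos [469.2 252.5 123.6] jaw 3.6 ydown [-0.034 -0.004 -0.999] F [-0.9 -0.2 -0.8] op 33.9 j [ 16.  33. 100.   0.  50.  12.]
```

{"method": "apply_moves", "body": {
  "steps": [
    {"x": 2,"y": 2,"z": -30,"spin": 0}
  ]
}}

```text
time_s: 21.1
position: [0.4729, 0.2558, 0.0957]
tcp_rot: [[0.998, -0.027, -0.065], [0.064, -0.002, 0.998], [-0.027, -1.0, -0.001]]
force: [1.0, -0.4, -0.4]
opening: 0.385
```

```bash
python3 st.py side:s11 top:t11; python3 st.py
```

```text
t 21.1 pos [472.9 255.8  95.7] jaw 3.7 ydown [-0.027 -0.002 -1.   ] F [ 1.  -0.4 -0.4] op 33.5 j [ 16.  35. 100.   0.  46.  12.]
t 21.2 pos [468.  254.   90.8] jaw 3.7 ydown [-0.042 -0.007 -0.999] F [-1.4  0.2 -0.7] op 33.4 j [ 16.  36. 100.   0.  46.  12.]
```

{"method": "apply_moves", "body": {
  "steps": [
    {"x": 1,"y": 1,"z": -9,"spin": 0},
    {"x": 0,"y": 0,"z": -8,"spin": 0}
  ]
}}

```text
time_s: 21.4
position: [0.4699, 0.2554, 0.0741]
tcp_rot: [[0.997, -0.04, -0.065], [0.064, -0.006, 0.998], [-0.04, -0.999, -0.004]]
force: [-0.9, 0.0, 0.1]
opening: 0.388
```

```bash
python3 st.py side:s11 top:t11; python3 st.py;  python3 -c "
import cv2
a=cv2.imread('pics/s11.png')[240:330,280:400]
cv2.imwrite('pics/c11.png',cv2.resize(a,None,fx=6,fy=6,interpolation=2))"
```

```text
t 21.4 pos [469.9 255.4  74.1] jaw 3.7 ydown [-0.04  -0.006 -0.999] F [-0.9  0.   0.1] op 33.7 j [ 16.  38. 101.   0.  44.  12.]
t 21.5 pos [469.5 255.1  73.8] jaw 3.7 ydown [-0.041 -0.007 -0.999] F [-0.3 -0.1 -1. ] op 33.4 j [ 16.  38. 101.   0.  44.  12.]
```

View pics/c11.png

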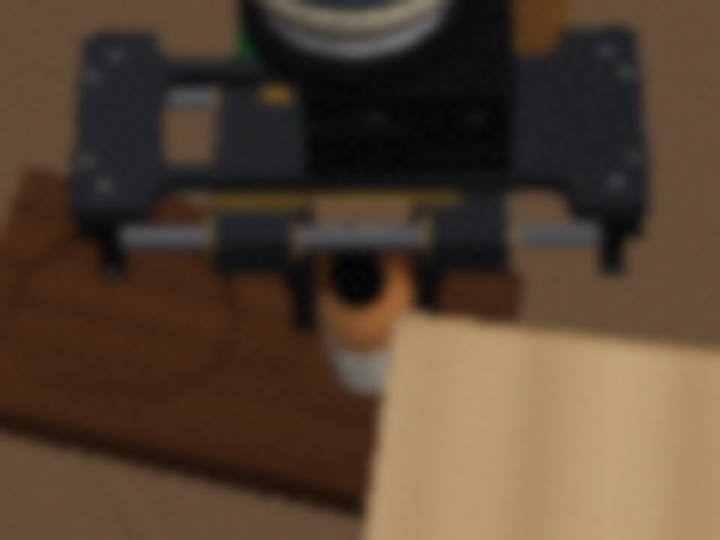

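{"method": "apply_moves", "body": {
  "steps": [
    {"x": 2,"y": 1,"z": -6,"spin": 0},
    {"x": 0,"y": 0,"z": -3,"spin": 0}
  ]
}}

```text
time_s: 21.7
position: [0.4729, 0.2563, 0.0653]
tcp_rot: [[0.997, -0.039, -0.064], [0.064, -0.006, 0.998], [-0.039, -0.999, -0.003]]
force: [0.2, -0.1, -0.5]
opening: 0.381
```

```bash
python3 st.py side:s11; python3 st.py
```

```text
t 21.7 pos [472.9 256.3  65.3] jaw 3.7 ydown [-0.039 -0.006 -0.999] F [ 0.2 -0.1 -0.5] op 33.1 j [ 16.  39. 100.   0.  43.  12.]
t 21.75 pos [472.6 256.1  65.1] jaw 3.7 ydown [-0.039 -0.006 -0.999] F [ 0.2 -0.7 -0.9] op 33.4 j [ 16.  39. 100.   0.  43.  12.]
```

{"method": "apply_moves", "body": {
  "steps": [
    {"x": 0,"y": -1,"z": -5,"spin": 0}
  ]
}}

```text
time_s: 21.85
position: [0.4727, 0.2553, 0.0616]
tcp_rot: [[0.997, -0.04, -0.064], [0.064, -0.006, 0.998], [-0.04, -0.999, -0.003]]
force: [-9.4, -0.8, 42.5]
opening: 0.389
```

```bash
python3 st.py side:s11; python3 st.py
```

```text
t 21.85 pos [472.7 255.3  61.6] jaw 3.6 ydown [-0.04  -0.006 -0.999] F [-9.4 -0.8 42.5] op 33.9 j [ 16.  39. 101.   0.  43.  12.]
t 21.9 pos [472.1 255.   61.7] jaw 3.6 ydown [-0.041 -0.006 -0.999] F [-4.   0.5 14.3] op 33.7 j [ 16.  39. 101.   0.  43.  12.]
```

{"method": "apply_moves", "body": {
  "steps": [
    {"x": 0,"y": 0,"z": 1,"spin": 0},
    {"x": 0,"y": 0,"z": 0,"spin": 0},
    {"x": 0,"y": 0,"z": 0,"spin": 0},
    {"x": 0,"y": 0,"z": 0,"spin": 0},
    {"x": 0,"y": 0,"z": 0,"spin": 0}
  ],
  "grip": 60
}}

```text
time_s: 22.4
position: [0.4729, 0.255, 0.0637]
tcp_rot: [[0.997, -0.038, -0.063], [0.063, -0.006, 0.998], [-0.039, -0.999, -0.003]]
force: [0.1, -0.5, 0.7]
opening: 0.673
```

```bash
python3 st.py side:s11; python3 st.py;  python3 -c "
import cv2
a=cv2.imread('pics/s11.png')[240:330,280:400]
cv2.imwrite('pics/c11b.png',cv2.resize(a,None,fx=6,fy=6,interpolation=2))"
```

```text
t 22.4 pos [472.9 255.   63.7] jaw 3.6 ydown [-0.038 -0.006 -0.999] F [ 0.1 -0.5  0.7] op 58.6 j [ 16.  39. 101.   0.  43.  12.]
t 22.45 pos [472.8 255.   63.6] jaw 3.6 ydown [-0.038 -0.006 -0.999] F [-0.1  0.4  0.3] op 59.1 j [ 16.  39. 101.   0.  43.  12.]
```

View pics/c11b.png

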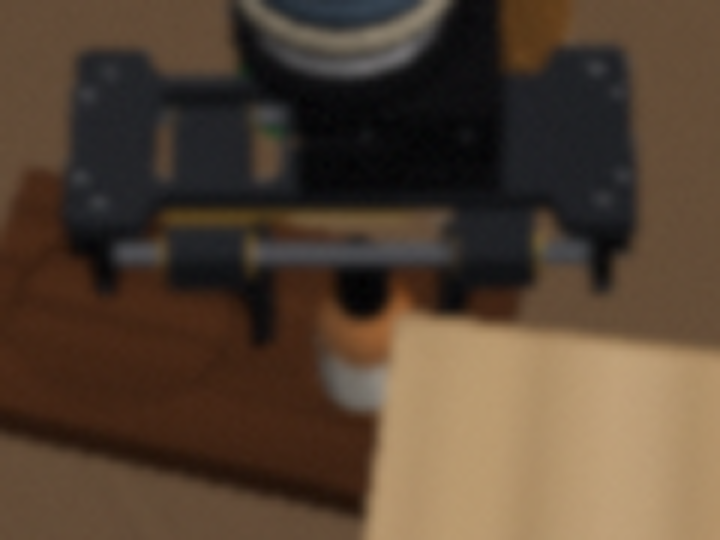

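{"method": "apply_moves", "body": {
  "steps": [
    {"x": 0,"y": 0,"z": 15,"spin": 0},
    {"x": 0,"y": 0,"z": 30,"spin": 0},
    {"x": 0,"y": 0,"z": 45,"spin": 0},
    {"x": 20,"y": 0,"z": 45,"spin": 0},
    {"x": 40,"y": -20,"z": 20,"spin": 0}
  ],
  "grip": 87
}}

```text
time_s: 22.95
position: [0.5238, 0.2351, 0.2186]
tcp_rot: [[0.996, -0.058, -0.068], [0.068, -0.01, 0.998], [-0.059, -0.998, -0.006]]
force: [1.6, 0.1, -0.4]
opening: 0.983
```

```bash
python3 st.py side:s12; python3 st.py top:t12; python3 st.py;  python3 -c "
import cv2
a=cv2.imread('pics/s12.png')[230:330,260:400]
b=cv2.imread('pics/t12.png')[170:290,180:350]
cv2.imwrite('pics/c12.png',cv2.resize(a,None,fx=5,fy=5,interpolation=2));cv2.imwrite('pics/c12t.png',cv2.resize(b,None,fx=4,fy=4,interpolation=2))"
```

```text
t 22.95 pos [523.8 235.1 218.6] jaw 3.9 ydown [-0.058 -0.01  -0.998] F [ 1.6  0.1 -0.4] op 85.5 j [13. 28. 88.  0. 67.  9.]
t 23.0 pos [534.8 231.1 221.3] jaw 3.7 ydown [-0.042 -0.011 -0.999] F [ 6.  -0.7  2.1] op 86.0 j [12. 29. 87. -0. 67.  9.]
t 23.05 pos [531.8 231.9 218.9] jaw 3.5 ydown [-0.047 -0.01  -0.999] F [-0.1  1.1 -0.3] op 86.7 j [13. 29. 87.  0. 67.  9.]
```

View pics/c12.png

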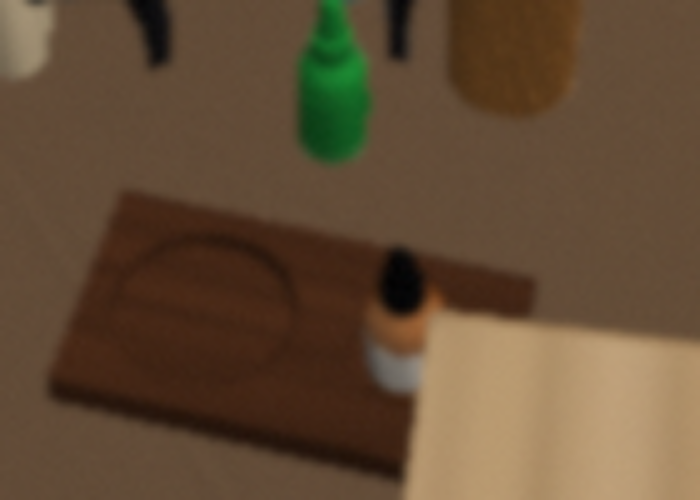

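View pics/c12t.png

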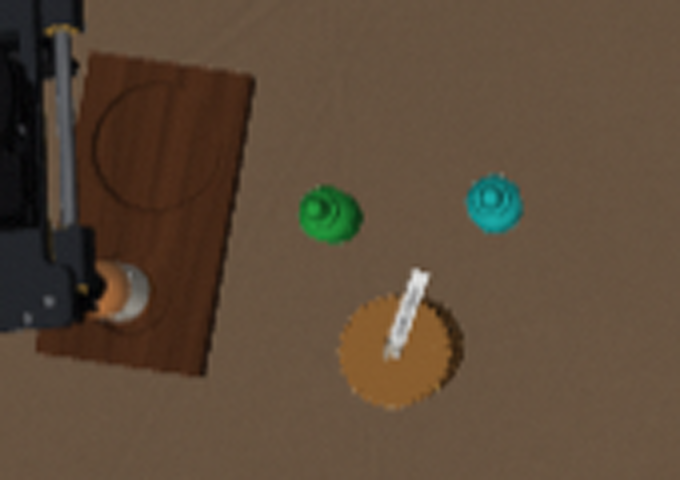

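{"method": "apply_moves", "body": {
  "steps": [
    {"x": -45,"y": -30,"z": 0,"spin": 0},
    {"x": 0,"y": 0,"z": 0,"spin": 0},
    {"x": 0,"y": 0,"z": 0,"spin": 0},
    {"x": 0,"y": 0,"z": 0,"spin": 0}
  ]
}}

```text
time_s: 23.45
position: [0.4798, 0.1991, 0.2145]
tcp_rot: [[0.996, -0.06, -0.06], [0.059, -0.013, 0.998], [-0.061, -0.998, -0.009]]
force: [0.2, -0.3, -0.7]
opening: 1.002
```

```bash
python3 st.py top:t12; python3 st.py
```

```text
t 23.45 pos [479.8 199.1 214.5] jaw 3.4 ydown [-0.06  -0.013 -0.998] F [ 0.2 -0.3 -0.7] op 87.2 j [10. 25. 96. -0. 63.  7.]
t 23.5 pos [480.6 199.4 214.7] jaw 3.4 ydown [-0.058 -0.012 -0.998] F [-0.4  1.   0.2] op 86.8 j [10. 25. 96. -0. 63.  7.]
```

{"method": "apply_moves", "body": {
  "steps": [
    {"x": 45,"y": -30,"z": 0,"spin": 0}
  ]
}}

```text
time_s: 23.6
position: [0.518, 0.1744, 0.2144]
tcp_rot: [[0.996, -0.065, -0.065], [0.065, -0.011, 0.998], [-0.065, -0.998, -0.007]]
force: [0.6, 0.2, -0.3]
opening: 0.999
```

```bash
python3 st.py top:t12; python3 st.py side:s12; python3 st.py top:t12; python3 st.py
```

```text
t 23.6 pos [518.  174.4 214.4] jaw 3.7 ydown [-0.065 -0.011 -0.998] F [ 0.6  0.2 -0.3] op 86.9 j [ 7. 27. 92. -0. 65.  3.]
t 23.65 pos [530.8 168.4 215.2] jaw 3.4 ydown [-0.048 -0.015 -0.999] F [ 7.5 -2.   1.6] op 87.3 j [ 6. 27. 91. -1. 65.  3.]
t 23.7 pos [529.  169.8 215.3] jaw 3.3 ydown [-0.05  -0.013 -0.999] F [-0.4 -0.3 -0.2] op 87.0 j [ 6. 27. 91. -0. 65.  3.]
t 23.75 pos [526.1 170.8 214.9] jaw 3.3 ydown [-0.055 -0.012 -0.998] F [-0.3  0.2 -0. ] op 86.8 j [ 7. 27. 91. -0. 65.  3.]
```

{"method": "apply_moves", "body": {
  "steps": [
    {"x": -48,"y": -30,"z": 0,"spin": 0},
    {"x": 0,"y": 0,"z": 0,"spin": 0}
  ]
}}

```text
time_s: 23.95
position: [0.4766, 0.143, 0.2119]
tcp_rot: [[0.996, -0.065, -0.059], [0.058, -0.012, 0.998], [-0.065, -0.998, -0.009]]
force: [-0.4, 0.4, 0.1]
opening: 1.001
```

```bash
python3 st.py top:t12; python3 st.py side:s12; python3 st.py top:t12; python3 st.py
```

```text
t 23.95 pos [476.6 143.  211.9] jaw 3.3 ydown [-0.065 -0.012 -0.998] F [-0.4  0.4  0.1] op 87.1 j [ 4. 23. 99. -1. 62.  1.]
t 24.0 pos [483.3 144.2 213.5] jaw 3.3 ydown [-0.053 -0.011 -0.999] F [ 1.6 -0.6 -0.2] op 87.2 j [ 4. 24. 98. -0. 61.  1.]
t 24.05 pos [486.7 144.7 214.7] jaw 3.3 ydown [-0.047 -0.01  -0.999] F [-0.2  0.8  0.3] op 86.6 j [ 4. 24. 98. -0. 61.  1.]
t 24.1 pos [488.3 144.9 215.2] jaw 3.4 ydown [-0.044 -0.01  -0.999] F [ 0.6 -0.9 -0. ] op 86.8 j [ 4. 24. 98. -0. 61.  1.]
```

{"method": "apply_moves", "body": {
  "steps": [
    {"x": 0,"y": -8,"z": -7,"spin": 0},
    {"x": 0,"y": -8,"z": -7,"spin": 0},
    {"x": 0,"y": -8,"z": -7,"spin": 0},
    {"x": 0,"y": -8,"z": -7,"spin": 0},
    {"x": 0,"y": -8,"z": -7,"spin": 0}
  ]
}}

```text
time_s: 24.6
position: [0.4931, 0.104, 0.1792]
tcp_rot: [[0.997, -0.037, -0.062], [0.062, -0.01, 0.998], [-0.037, -0.999, -0.007]]
force: [-0.2, -1.1, -0.8]
opening: 1.001
```

```bash
python3 st.py top:t12; python3 st.py
```

```text
t 24.6 pos [493.1 104.  179.2] jaw 3.6 ydown [-0.037 -0.01  -0.999] F [-0.2 -1.1 -0.8] op 87.1 j [ -0.  26. 101.  -1.  55.  -4.]
t 24.65 pos [492.3 102.9 178.1] jaw 3.5 ydown [-0.039 -0.011 -0.999] F [ 0.3 -1.  -0.4] op 86.9 j [ -1.  26. 101.  -1.  55.  -4.]
```

{"method": "apply_moves", "body": {
  "steps": [
    {"x": 17,"y": -16,"z": 2,"spin": -0.148},
    {"x": 17,"y": -16,"z": 2,"spin": -0.148},
    {"x": 17,"y": -16,"z": 2,"spin": -0.148},
    {"x": 17,"y": -16,"z": 2,"spin": -0.148},
    {"x": 17,"y": -16,"z": 2,"spin": -0.148},
    {"x": 17,"y": -16,"z": 2,"spin": -0.148},
    {"x": 17,"y": -16,"z": 2,"spin": -0.148},
    {"x": 17,"y": -16,"z": 2,"spin": -0.148},
    {"x": 17,"y": -16,"z": 2,"spin": -0.148},
    {"x": 17,"y": -16,"z": 2,"spin": -0.148},
    {"x": 17,"y": -16,"z": 0,"spin": -0.148},
    {"x": 15,"y": -10,"z": 0,"spin": -0.148}
  ]
}}

```text
time_s: 25.85
position: [0.6957, -0.0944, 0.1922]
tcp_rot: [[-0.172, -0.002, 0.985], [-0.984, 0.054, -0.172], [-0.053, -0.999, -0.011]]
force: [-0.3, -0.3, -0.8]
opening: 0.998
```

```bash
python3 st.py top:t13; python3 st.py side:s13; python3 st.py
```

```text
t 25.85 pos [695.7 -94.4 192.2] jaw -99.9 ydown [-0.002  0.054 -0.999] F [-0.3 -0.3 -0.8] op 86.8 j [-18.  39.  72.   3.  71.  81.]
t 25.9 pos [698.2 -96.5 192.2] jaw -100.2 ydown [ 0.002  0.052 -0.999] F [ 2.5 -2.  -0.7] op 87.2 j [-18.  39.  71.   3.  71.  81.]
t 25.95 pos [696.4 -95.  192.1] jaw -99.6 ydown [-0.001  0.053 -0.999] F [-0.4  0.8  0.3] op 86.6 j [-18.  39.  71.   3.  71.  80.]
```

{"method": "apply_moves", "body": {
  "steps": [
    {"x": 8,"y": 11,"z": -40,"spin": 0}
  ]
}}

```text
time_s: 26.05
position: [0.7079, -0.0864, 0.1575]
tcp_rot: [[-0.165, 0.011, 0.986], [-0.985, 0.049, -0.165], [-0.05, -0.999, 0.003]]
force: [1.9, 0.1, 0.3]
opening: 1.004
```

```bash
python3 st.py top:t13; python3 st.py side:s13; python3 st.py
```

```text
t 26.05 pos [707.9 -86.4 157.5] jaw -99.5 ydown [ 0.011  0.049 -0.999] F [1.9 0.1 0.3] op 87.3 j [-17.  41.  72.   3.  67.  81.]
t 26.1 pos [702.8 -82.1 146. ] jaw -99.5 ydown [-0.006  0.056 -0.998] F [-0.5  1.7 -5.3] op 87.0 j [-17.  42.  73.   3.  67.  81.]
t 26.15 pos [700.1 -81.6 146.3] jaw -99.4 ydown [-0.013  0.057 -0.998] F [-1.5 -0.1 -1.4] op 86.9 j [-17.  42.  73.   3.  67.  81.]
```

{"method": "apply_moves", "body": {
  "steps": [
    {"x": 2,"y": 0,"z": -20,"spin": 0}
  ]
}}

```text
time_s: 26.25
position: [0.703, -0.0813, 0.1286]
tcp_rot: [[-0.16, -0.01, 0.987], [-0.986, 0.056, -0.159], [-0.054, -0.998, -0.018]]
force: [1.1, 0.2, 1.0]
opening: 1.001
```

```bash
python3 st.py top:t13; python3 st.py side:s13; python3 st.py;  python3 -c "
import cv2
a=cv2.imread('pics/s13.png')[100:260,200:360]
b=cv2.imread('pics/t13.png')[90:230,230:430]
cv2.imwrite('pics/c13.png',cv2.resize(a,None,fx=3.5,fy=3.5,interpolation=2));cv2.imwrite('pics/c13t.png',cv2.resize(b,None,fx=3.5,fy=3.5,interpolation=2))"
```

```text
t 26.25 pos [703.  -81.3 128.6] jaw -99.2 ydown [-0.01   0.056 -0.998] F [1.1 0.2 1. ] op 87.1 j [-17.  43.  73.   3.  65.  81.]
t 26.3 pos [699.3 -80.2 122.7] jaw -99.2 ydown [-0.02   0.059 -0.998] F [-1.1  0.2 -2.7] op 87.2 j [-17.  44.  73.   3.  65.  81.]
t 26.35 pos [698.8 -80.2 123.6] jaw -99.3 ydown [-0.021  0.06  -0.998] F [-0.5 -0.4  0.3] op 87.0 j [-17.  44.  73.   3.  65.  81.]
```

View pics/c13.png

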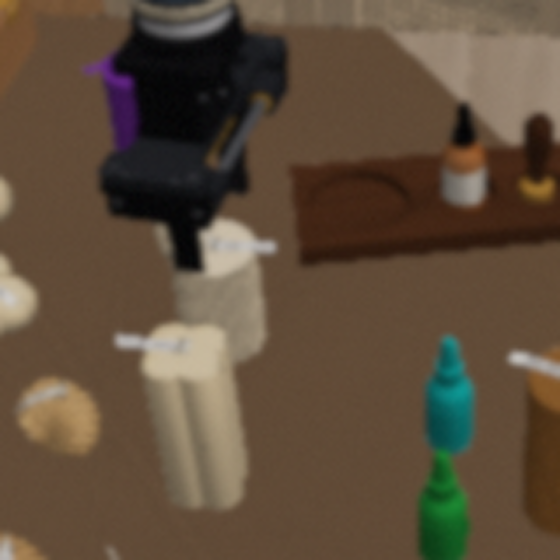

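View pics/c13t.png

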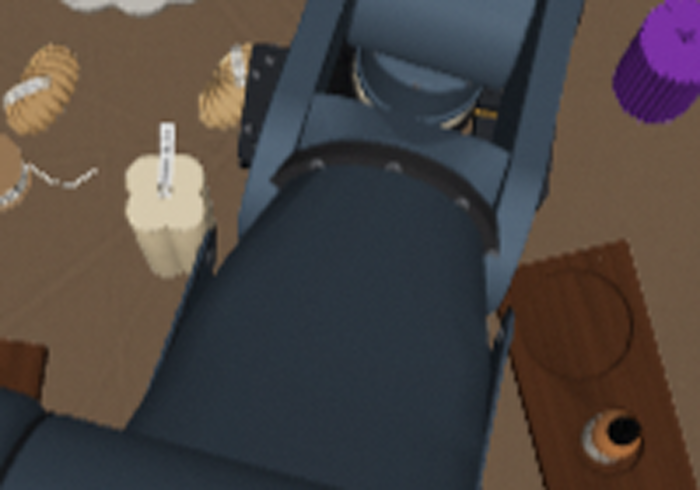

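{"method": "apply_moves", "body": {
  "steps": [
    {"x": 6,"y": -4,"z": -30,"spin": 0}
  ]
}}

```text
time_s: 26.45
position: [0.7073, -0.0843, 0.0987]
tcp_rot: [[-0.158, -0.013, 0.987], [-0.986, 0.057, -0.157], [-0.054, -0.998, -0.022]]
force: [1.5, -0.5, 0.7]
opening: 1.0
```

```bash
python3 st.py top:t13; python3 st.py side:s13; python3 st.py
```

```text
t 26.45 pos [707.3 -84.3  98.7] jaw -99.1 ydown [-0.013  0.057 -0.998] F [ 1.5 -0.5  0.7] op 87.0 j [-17.  46.  73.   3.  63.  81.]
t 26.5 pos [703.5 -84.1  90.6] jaw -99.2 ydown [-0.025  0.06  -0.998] F [-1.6  0.1 -3.7] op 86.7 j [-17.  46.  73.   3.  63.  81.]
t 26.55 pos [702.  -83.6  91.2] jaw -99.2 ydown [-0.028  0.061 -0.998] F [-1.   1.1 -0.3] op 87.1 j [-17.  46.  73.   3.  63.  81.]
```

{"method": "apply_moves", "body": {
  "steps": [
    {"x": 4,"y": -1,"z": -26,"spin": 0}
  ]
}}

```text
time_s: 26.65
position: [0.7085, -0.0852, 0.07]
tcp_rot: [[-0.159, -0.021, 0.987], [-0.986, 0.059, -0.157], [-0.055, -0.998, -0.03]]
force: [1.2, -0.3, 0.5]
opening: 0.999
```

```bash
python3 st.py top:t13; python3 st.py side:s13; python3 st.py
```

```text
t 26.65 pos [708.5 -85.2  70. ] jaw -99.1 ydown [-0.021  0.059 -0.998] F [ 1.2 -0.3  0.5] op 86.9 j [-17.  48.  73.   3.  61.  80.]
t 26.7 pos [704.9 -84.4  63.2] jaw -99.2 ydown [-0.031  0.062 -0.998] F [-0.6 -0.8 -2.7] op 86.7 j [-17.  49.  73.   3.  61.  80.]
t 26.75 pos [703.7 -84.   63.7] jaw -99.2 ydown [-0.034  0.063 -0.997] F [-1.4  1.  -1.2] op 87.2 j [-17.  48.  73.   3.  61.  80.]
```

{"method": "apply_moves", "body": {
  "steps": [
    {"x": 0,"y": 0,"z": -2,"spin": 0},
    {"x": 0,"y": 0,"z": -1,"spin": 0},
    {"x": 0,"y": 0,"z": 0,"spin": 0},
    {"x": 0,"y": 0,"z": 0,"spin": 0},
    {"x": 0,"y": 0,"z": 0,"spin": 0}
  ],
  "grip": 20
}}

```text
time_s: 27.25
position: [0.7052, -0.0836, 0.0675]
tcp_rot: [[-0.158, -0.028, 0.987], [-0.986, 0.062, -0.156], [-0.057, -0.998, -0.037]]
force: [0.7, 0.0, -2.3]
opening: 0.747
```

```bash
python3 st.py top:t13; python3 st.py side:s13;  python3 -c "
import cv2
a=cv2.imread('pics/s13.png')[100:260,200:360]
cv2.imwrite('pics/c13b.png',cv2.resize(a,None,fx=3.5,fy=3.5,interpolation=2))"
```

```text
t 27.25 pos [705.2 -83.6  67.5] jaw -99.1 ydown [-0.028  0.062 -0.998] F [ 0.7  0.  -2.3] op 65.0 j [-17.  48.  73.   3.  61.  80.]
t 27.3 pos [705.2 -83.6  67.4] jaw -99.1 ydown [-0.028  0.062 -0.998] F [-0.4  0.1 -3.5] op 64.8 j [-17.  48.  73.   3.  61.  80.]
```

View pics/c13b.png

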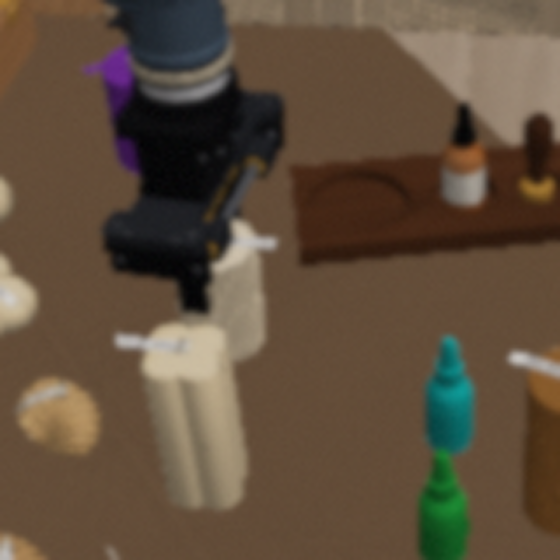

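{"method": "apply_moves", "body": {
  "steps": [
    {"x": 0,"y": 0,"z": 20,"spin": 0},
    {"x": 0,"y": 0,"z": 40,"spin": 0},
    {"x": 0,"y": 0,"z": 45,"spin": 0},
    {"x": 0,"y": 0,"z": 45,"spin": 0},
    {"x": -10,"y": 0,"z": 25,"spin": 0}
  ]
}}

```text
time_s: 27.85
position: [0.6884, -0.0826, 0.2373]
tcp_rot: [[-0.159, -0.048, 0.986], [-0.986, 0.067, -0.156], [-0.058, -0.997, -0.058]]
force: [0.9, 0.0, -3.0]
opening: 0.747
```

```bash
python3 st.py top:t13; python3 st.py side:s13; python3 st.py; python3 -c "
import cv2
a=cv2.imread('pics/s13.png')[60:240,180:380]
cv2.imwrite('pics/c13c.png',cv2.resize(a,None,fx=3,fy=3,interpolation=2))"
```

```text
t 27.85 pos [688.4 -82.6 237.3] jaw -99.2 ydown [-0.048  0.067 -0.997] F [ 0.9  0.  -3. ] op 65.0 j [-17.  37.  68.   3.  79.  81.]
t 27.9 pos [687.3 -82.8 241. ] jaw -99.2 ydown [-0.047  0.065 -0.997] F [-1.1  0.4 -0.5] op 64.8 j [-17.  36.  68.   3.  79.  81.]
t 27.95 pos [687.6 -82.6 238.3] jaw -99.2 ydown [-0.047  0.066 -0.997] F [ 1.  -0.  -2.4] op 65.1 j [-17.  37.  68.   3.  79.  81.]
```

View pics/c13c.png

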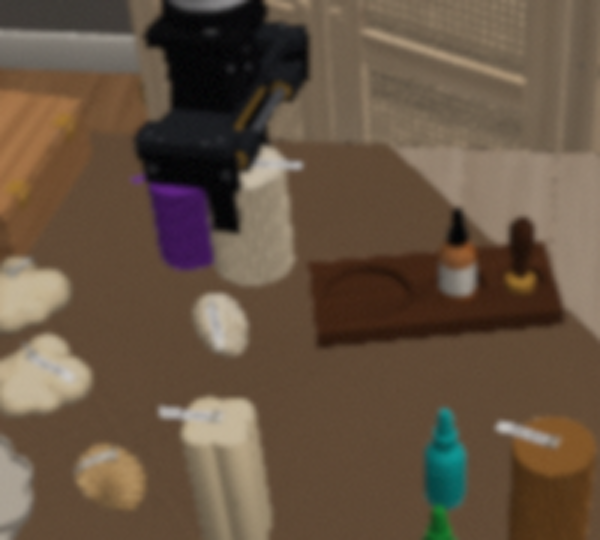

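{"method": "apply_moves", "body": {
  "steps": [
    {"x": -12,"y": 40,"z": 0,"spin": 0},
    {"x": -14,"y": 42,"z": 0,"spin": 0},
    {"x": -14,"y": 42,"z": 0,"spin": 0},
    {"x": -14,"y": 42,"z": 0,"spin": 0},
    {"x": -14,"y": 42,"z": 0,"spin": 0},
    {"x": -14,"y": 42,"z": 0,"spin": 0},
    {"x": -14,"y": 40,"z": 0,"spin": 0}
  ]
}}

```text
time_s: 28.65
position: [0.5842, 0.2078, 0.2213]
tcp_rot: [[-0.174, -0.064, 0.983], [-0.983, 0.063, -0.17], [-0.051, -0.996, -0.074]]
force: [0.8, 0.7, -3.6]
opening: 0.748
```

```bash
python3 st.py top:t14; python3 st.py side:s14; python3 st.py
```

```text
t 28.65 pos [584.2 207.8 221.3] jaw -100.0 ydown [-0.064  0.063 -0.996] F [ 0.8  0.7 -3.6] op 65.0 j [  7.  31.  82.   4.  70. 106.]
t 28.7 pos [579.7 215.1 220.8] jaw -99.8 ydown [-0.07   0.069 -0.995] F [-2.8  4.  -3.7] op 64.9 j [  8.  31.  82.   5.  70. 106.]
t 28.75 pos [581.2 211.6 220.9] jaw -99.7 ydown [-0.068  0.065 -0.996] F [ 0.5 -1.2 -2.9] op 64.5 j [  8.  31.  82.   4.  70. 106.]
```

{"method": "apply_moves", "body": {
  "steps": [
    {"x": -6,"y": 10,"z": -35,"spin": 0},
    {"x": -3,"y": 7,"z": -35,"spin": 0},
    {"x": 0,"y": 0,"z": -25,"spin": 0}
  ]
}}

```text
time_s: 29.05
position: [0.5732, 0.2303, 0.1224]
tcp_rot: [[-0.164, -0.062, 0.984], [-0.985, 0.064, -0.16], [-0.053, -0.996, -0.072]]
force: [0.1, -0.4, -3.3]
opening: 0.744
```

```bash
python3 st.py top:t14; python3 st.py side:s14; python3 st.py; python3 -c "
import cv2
a=cv2.imread('pics/s14.png')[170:330,220:420]
cv2.imwrite('pics/c14.png',cv2.resize(a,None,fx=3.5,fy=3.5,interpolation=2))"
```

```text
t 29.05 pos [573.2 230.3 122.4] jaw -99.5 ydown [-0.062  0.064 -0.996] F [ 0.1 -0.4 -3.3] op 64.7 j [  9.  38.  87.   5.  58. 106.]
t 29.1 pos [570.1 229.2 117.9] jaw -99.5 ydown [-0.071  0.062 -0.996] F [-1.2 -0.6 -6.2] op 65.2 j [  9.  38.  87.   5.  58. 106.]
t 29.15 pos [570.4 228.9 120. ] jaw -99.5 ydown [-0.072  0.062 -0.996] F [-0.6 -0.  -3.7] op 65.1 j [  9.  38.  87.   5.  58. 106.]
```

View pics/c14.png

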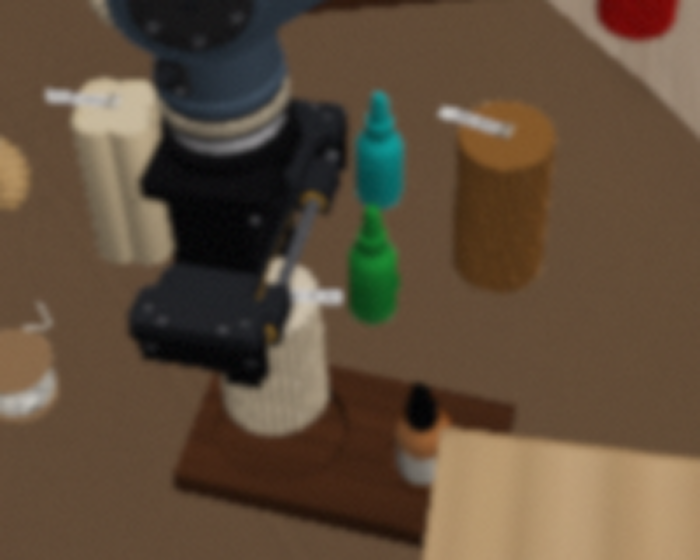

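```bash
cat > ovp.py <<'E'
from fb import *
import sys
def tilt(rr,p):
    x,y,z,tx,ty=p
    ax=np.array([tx,ty,1.]);ax/=np.linalg.norm(ax)
    ex=np.cross([0,1,0],ax);ex/=np.linalg.norm(ex);ey=np.cross(ax,ex);R=np.c_[ex,ey,ax]
    return [r@R.T+[x,y,z] for r in rr]
def draw(src,n,rr,ps,win,out,sc=6):
    im=cv2.resize(cv2.imread(src),None,fx=sc,fy=sc,interpolation=2)
    for p,col in zip(ps,[(0,255,0),(0,0,255),(255,255,0)]):
        for q in tilt(rr,p):
            cv2.polylines(im,[((proj(n,q)+.5)*sc).astype(np.int32)],True,col,1)
    l,t,w,h=win;cv2.imwrite(out,im[t*sc:(t+h)*sc,l*sc:(l+w)*sc])
E
python3 -c "
from ovp import *
h=.066+.01
ps=[]
for tx in(0,-.1,-.2):
  ps.append((.5687-tx*h,.229,.054,tx,0))
draw('pics/s14.png','side',pillar(.095,.066),ps,(250,225,100,80),'pics/ov14.png',7)"
```

```text
(no output)
```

View pics/ov14.png

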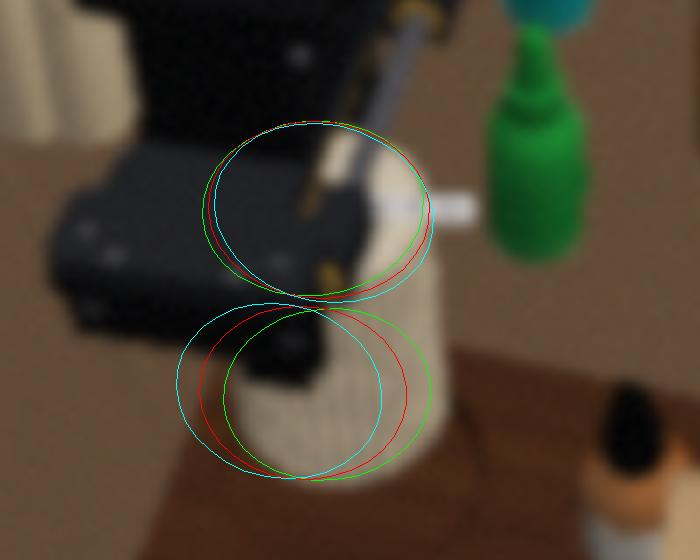

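{"method": "apply_moves", "body": {
  "steps": [
    {"x": 1,"y": 2,"z": -26,"spin": 0}
  ]
}}

```text
time_s: 29.25
position: [0.5749, 0.231, 0.096]
tcp_rot: [[-0.166, -0.064, 0.984], [-0.985, 0.063, -0.162], [-0.052, -0.996, -0.073]]
force: [1.2, 0.1, -3.3]
opening: 0.746
```

```bash
python3 st.py top:t14; python3 st.py side:s14; python3 st.py; python3 -c "
import cv2
a=cv2.imread('pics/s14.png')[210:330,220:380]
cv2.imwrite('pics/c14b.png',cv2.resize(a,None,fx=4.5,fy=4.5,interpolation=2))"
```

```text
t 29.25 pos [574.9 231.   96. ] jaw -99.5 ydown [-0.064  0.063 -0.996] F [ 1.2  0.1 -3.3] op 64.9 j [ 10.  40.  87.   5.  55. 106.]
t 29.3 pos [570.2 230.1  89.6] jaw -99.6 ydown [-0.076  0.061 -0.995] F [-2.3  0.5 -7.2] op 65.2 j [ 10.  41.  88.   5.  55. 106.]
t 29.35 pos [568.9 229.9  90.8] jaw -99.6 ydown [-0.08   0.06  -0.995] F [-0.3 -0.1 -3.7] op 64.6 j [ 10.  41.  88.   5.  56. 106.]
```

View pics/c14b.png

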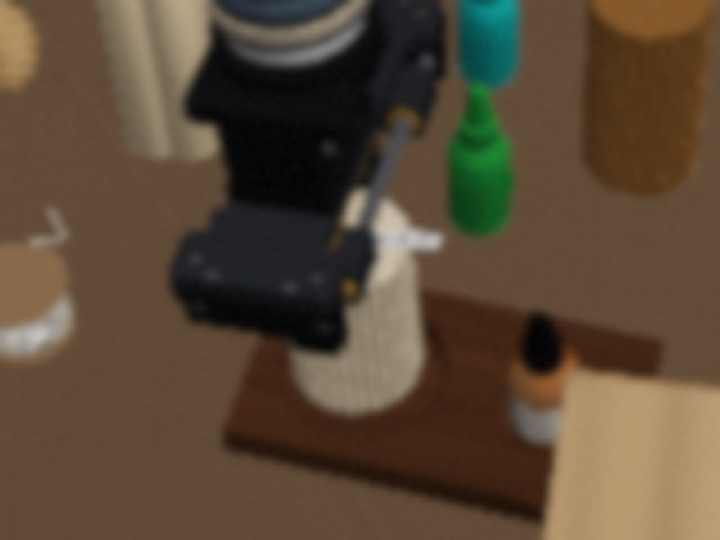

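```bash
python3 -c "
from ovp import *
ps=[(.563,.230,.0245,0,0)]
draw('pics/s14.png','side',pillar(.095,.066),ps,(250,225,110,90),'pics/ov14.png',7)
im=cv2.imread('pics/ov14.png');a=np.linspace(0,6.28,60)
u=((proj('side',np.c_[.5643+.042*np.cos(a),.2308+.042*np.sin(a),0*a+.02])+.5)*7).astype(int)-[250*7,225*7]
cv2.polylines(im,[u.astype(np.int32)],True,(0,0,255),1);cv2.imwrite('pics/ov14.png',im)"
```

```text
(no output)
```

View pics/ov14.png

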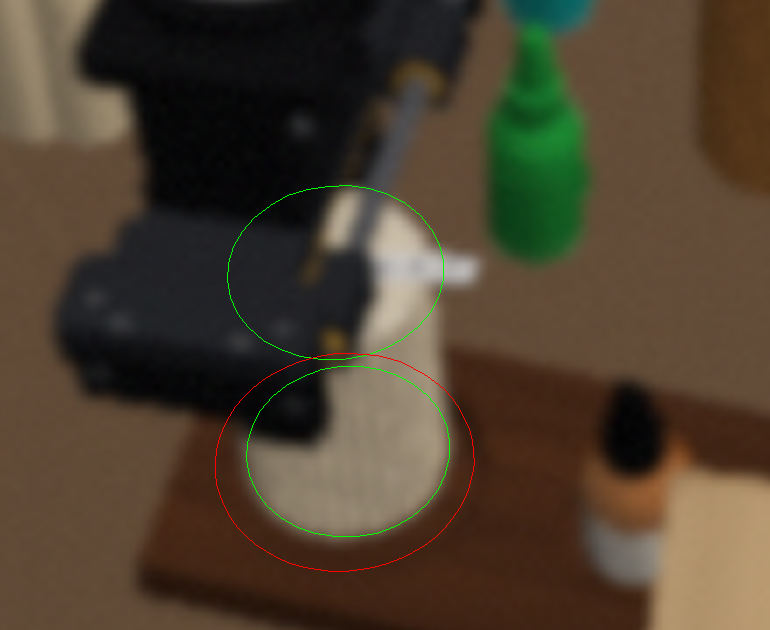

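{"method": "apply_moves", "body": {
  "steps": [
    {"x": 2,"y": 1,"z": -13,"spin": 0}
  ]
}}

```text
time_s: 29.45
position: [0.5729, 0.2308, 0.0794]
tcp_rot: [[-0.166, -0.075, 0.983], [-0.985, 0.061, -0.162], [-0.048, -0.995, -0.084]]
force: [0.1, 0.3, -2.6]
opening: 0.745
```

```bash
python3 st.py top:t14; python3 st.py side:s14; python3 st.py
```

```text
t 29.45 pos [572.9 230.8  79.4] jaw -99.6 ydown [-0.075  0.061 -0.995] F [ 0.1  0.3 -2.6] op 64.8 j [ 10.  42.  88.   5.  54. 106.]
t 29.5 pos [571.4 230.4  76.4] jaw -99.6 ydown [-0.08   0.06  -0.995] F [-0.3  0.3 -5.3] op 64.9 j [ 10.  42.  88.   5.  54. 106.]
t 29.55 pos [570.7 230.3  76.9] jaw -99.6 ydown [-0.081  0.06  -0.995] F [-0.6 -0.2 -3.3] op 64.9 j [ 10.  42.  88.   5.  54. 106.]
```

{"method": "apply_moves", "body": {
  "steps": [
    {"x": 0,"y": 0,"z": -3,"spin": 0}
  ]
}}

```text
time_s: 29.65
position: [0.5716, 0.2304, 0.0749]
tcp_rot: [[-0.167, -0.079, 0.983], [-0.985, 0.06, -0.162], [-0.046, -0.995, -0.088]]
force: [-5.0, 3.2, 13.1]
opening: 0.741
```

```bash
python3 st.py side:s14; python3 st.py
```

```text
t 29.65 pos [571.6 230.4  74.9] jaw -99.6 ydown [-0.079  0.06  -0.995] F [-5.   3.2 13.1] op 64.5 j [ 10.  42.  88.   5.  54. 106.]
t 29.7 pos [571.2 230.5  75. ] jaw -99.6 ydown [-0.08   0.061 -0.995] F [0.2 0.2 0.2] op 64.7 j [ 10.  42.  88.   5.  54. 106.]
```

{"method": "apply_moves", "body": {
  "steps": [
    {"x": 0,"y": 0,"z": 0,"spin": 0},
    {"x": 0,"y": 0,"z": 0,"spin": 0},
    {"x": 0,"y": 0,"z": 0,"spin": 0},
    {"x": 0,"y": 0,"z": 0,"spin": 0},
    {"x": 0,"y": 0,"z": 0,"spin": 0}
  ],
  "grip": 87
}}

```text
time_s: 30.2
position: [0.5745, 0.231, 0.0793]
tcp_rot: [[-0.167, -0.071, 0.983], [-0.985, 0.062, -0.162], [-0.05, -0.996, -0.08]]
force: [0.5, -0.7, 0.8]
opening: 0.993
```

{"method": "apply_moves", "body": {
  "steps": [
    {"x": 0,"y": 0,"z": 15,"spin": 0},
    {"x": 0,"y": 0,"z": 30,"spin": 0},
    {"x": 0,"y": 0,"z": 45,"spin": 0},
    {"x": 0,"y": 0,"z": 45,"spin": 0}
  ]
}}

```text
time_s: 30.6
position: [0.5691, 0.2298, 0.2136]
tcp_rot: [[-0.168, -0.087, 0.982], [-0.985, 0.059, -0.163], [-0.044, -0.994, -0.096]]
force: [0.9, 0.5, -0.0]
opening: 0.999
```

```bash
python3 st.py side:s15; python3 st.py top:t15; python3 st.py;python3 -c "
import cv2
a=cv2.imread('pics/s15.png')[210:330,220:380]
cv2.imwrite('pics/c15.png',cv2.resize(a,None,fx=4.5,fy=4.5,interpolation=2))"
```

```text
t 30.6 pos [569.1 229.8 213.6] jaw -99.7 ydown [-0.087  0.059 -0.994] F [ 0.9  0.5 -0. ] op 86.9 j [ 10.  32.  82.   4.  70. 107.]
t 30.65 pos [573.6 230.9 222.4] jaw -99.6 ydown [-0.072  0.062 -0.995] F [1.6 1.  3.9] op 86.9 j [ 10.  31.  82.   4.  71. 107.]
t 30.7 pos [574.1 230.9 219.9] jaw -99.6 ydown [-0.071  0.062 -0.996] F [ 1.1 -0.1  0.6] op 87.4 j [ 10.  31.  82.   4.  70. 107.]
```

View pics/c15.png

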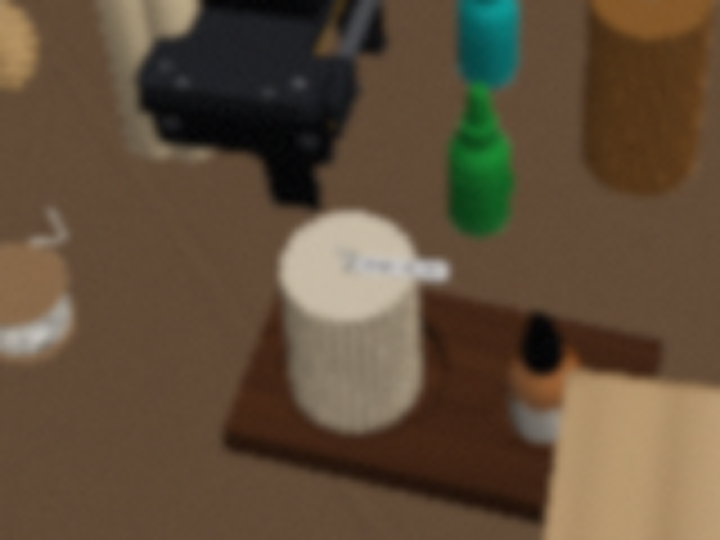

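{"method": "apply_moves", "body": {
  "steps": [
    {"x": 15,"y": -25,"z": 3,"spin": 0.14},
    {"x": 15,"y": -25,"z": 3,"spin": 0.14},
    {"x": 15,"y": -25,"z": 3,"spin": 0.14},
    {"x": 15,"y": -25,"z": 3,"spin": 0.14},
    {"x": 15,"y": -25,"z": 3,"spin": 0.14}
  ]
}}

```text
time_s: 31.2
position: [0.6481, 0.1058, 0.2414]
tcp_rot: [[0.536, -0.091, 0.839], [-0.843, 0.002, 0.538], [-0.051, -0.996, -0.076]]
force: [-0.2, 0.3, -0.2]
opening: 0.999
```

```bash
python3 st.py side:s15; python3 st.py top:t15; python3 st.py
```

```text
t 31.2 pos [648.1 105.8 241.4] jaw -57.5 ydown [-0.091  0.002 -0.996] F [-0.2  0.3 -0.2] op 86.9 j [-0. 34. 72.  0. 79. 57.]
t 31.25 pos [651.6 101.2 242. ] jaw -57.4 ydown [-0.086 -0.002 -0.996] F [ 2.5 -1.9  1.4] op 87.1 j [-1. 34. 72. -0. 78. 57.]
t 31.3 pos [650.2 103.3 241.6] jaw -58.0 ydown [-0.088  0.001 -0.996] F [-0.3 -0.2  0.6] op 87.2 j [-1. 34. 72. -0. 78. 57.]
```

{"method": "apply_moves", "body": {
  "steps": [
    {"x": -48,"y": 0,"z": -5,"spin": 0},
    {"x": 0,"y": 0,"z": 0,"spin": 0}
  ]
}}

```text
time_s: 31.5
position: [0.5944, 0.1032, 0.2323]
tcp_rot: [[0.524, -0.103, 0.845], [-0.85, 0.002, 0.527], [-0.056, -0.995, -0.086]]
force: [0.3, 0.9, -0.0]
opening: 1.002
```

```bash
python3 st.py side:s15; python3 st.py top:t15; python3 st.py
```

```text
t 31.5 pos [594.4 103.2 232.3] jaw -58.3 ydown [-0.103  0.002 -0.995] F [ 0.3  0.9 -0. ] op 87.1 j [-1. 31. 81.  0. 74. 57.]
t 31.55 pos [601.5 102.9 234.5] jaw -58.3 ydown [-0.089  0.002 -0.996] F [ 2.  -0.8 -0.1] op 86.9 j [-1. 31. 80.  0. 74. 57.]
t 31.6 pos [605.4 102.9 236.3] jaw -58.3 ydown [-0.082  0.002 -0.997] F [ 0.3 -0.   0.8] op 86.8 j [-1. 31. 80.  0. 74. 57.]
```

```bash
for i in 1 2 3; do python3 st.py side:s15; done; python3 st.py
```

```text
t 31.6 pos [605.4 102.9 236.3] jaw -58.3 ydown [-0.082  0.002 -0.997] F [ 0.3 -0.   0.8] op 86.8 j [-1. 31. 80.  0. 74. 57.]
t 31.65 pos [607.6 102.8 237.3] jaw -58.2 ydown [-0.078  0.002 -0.997] F [-0.2 -0.5  0.1] op 87.4 j [-1. 31. 80.  0. 74. 57.]
t 31.7 pos [608.7 102.8 237.8] jaw -58.2 ydown [-0.077  0.002 -0.997] F [0.4 0.5 0.1] op 86.8 j [-1. 31. 79.  0. 74. 57.]
t 31.75 pos [609.2 102.7 237.8] jaw -58.2 ydown [-0.076  0.002 -0.997] F [-0.5  0.5  0.1] op 87.2 j [-1. 31. 79.  0. 74. 57.]
```

{"method": "apply_moves", "body": {
  "steps": [
    {"x": 40,"y": 0,"z": 25,"spin": 0}
  ]
}}

```text
time_s: 31.85
position: [0.6377, 0.1038, 0.2563]
tcp_rot: [[0.526, -0.102, 0.844], [-0.849, 0.002, 0.529], [-0.056, -0.995, -0.086]]
force: [0.9, -0.3, -1.7]
opening: 0.997
```

```bash
for i in 1 2 3; do python3 st.py side:s15; done; python3 st.py
```

```text
t 31.85 pos [637.7 103.8 256.3] jaw -58.2 ydown [-0.102  0.002 -0.995] F [ 0.9 -0.3 -1.7] op 86.8 j [-1. 33. 73.  0. 80. 57.]
t 31.9 pos [655.1 102.9 265.4] jaw -58.2 ydown [-0.068  0.002 -0.998] F [10.5  0.4  4.1] op 86.8 j [-1. 33. 71.  0. 80. 57.]
t 31.95 pos [655.7 102.7 266.3] jaw -58.2 ydown [-0.063  0.001 -0.998] F [0.7 0.3 0.3] op 86.8 j [-1. 33. 71.  0. 80. 57.]
t 32.0 pos [653.5 102.8 265.3] jaw -58.2 ydown [-0.068  0.001 -0.998] F [-0.6 -0.5 -0.9] op 87.0 j [-1. 33. 71.  0. 80. 57.]
```

{"method": "apply_moves", "body": {
  "steps": [
    {"x": -35,"y": 0,"z": -35,"spin": 0},
    {"x": 0,"y": 0,"z": 0,"spin": 0}
  ]
}}

```text
time_s: 32.2
position: [0.611, 0.1034, 0.2255]
tcp_rot: [[0.526, -0.082, 0.847], [-0.849, 0.002, 0.528], [-0.045, -0.997, -0.069]]
force: [-2.4, 1.4, -2.1]
opening: 0.999
```

```bash
for i in 1 2 3; do python3 st.py side:s15; done; python3 st.py
```

```text
t 32.2 pos [611.  103.4 225.5] jaw -58.2 ydown [-0.082  0.002 -0.997] F [-2.4  1.4 -2.1] op 86.9 j [-1. 32. 80.  0. 73. 57.]
t 32.25 pos [620.4 103.1 230.7] jaw -58.2 ydown [-0.062  0.002 -0.998] F [ 1.7 -0.4  1.5] op 87.2 j [-1. 32. 79.  0. 73. 57.]
t 32.3 pos [625.8 102.8 234. ] jaw -58.2 ydown [-0.051  0.001 -0.999] F [1.8 0.  0.4] op 87.2 j [-1. 32. 78.  0. 73. 57.]
t 32.35 pos [628.5 102.7 235.8] jaw -58.2 ydown [-0.046  0.001 -0.999] F [1.2 0.1 0.9] op 86.8 j [-1. 32. 78.  0. 73. 57.]
```

{"method": "apply_moves", "body": {
  "steps": [
    {"x": 40,"y": 0,"z": 25,"spin": 0}
  ]
}}

```text
time_s: 32.45
position: [0.659, 0.1035, 0.2555]
tcp_rot: [[0.527, -0.068, 0.847], [-0.849, 0.002, 0.528], [-0.038, -0.998, -0.057]]
force: [1.9, 0.7, -1.1]
opening: 0.998
```

```bash
for i in 1 2 3; do python3 st.py side:s15; done; python3 st.py
```

```text
t 32.45 pos [659.  103.5 255.5] jaw -58.2 ydown [-0.068  0.002 -0.998] F [ 1.9  0.7 -1.1] op 86.8 j [-1. 34. 71.  0. 79. 57.]
t 32.5 pos [676.2 102.5 265.1] jaw -58.2 ydown [-0.033  0.002 -0.999] F [10.2  0.7  5.3] op 86.8 j [-1. 34. 69.  0. 79. 57.]
t 32.55 pos [676.8 102.2 266.1] jaw -58.2 ydown [-0.029  0.001 -1.   ] F [-0.6  0.3  2.1] op 86.7 j [-1. 34. 69.  0. 79. 57.]
t 32.6 pos [674.5 102.4 265. ] jaw -58.2 ydown [-0.034  0.001 -0.999] F [ 0.4  0.2 -0. ] op 87.1 j [-1. 34. 69.  0. 79. 57.]
```

{"method": "apply_moves", "body": {
  "steps": [
    {"x": -35,"y": 0,"z": -35,"spin": 0},
    {"x": 0,"y": 0,"z": 0,"spin": 0}
  ]
}}

```text
time_s: 32.8
position: [0.6344, 0.1025, 0.227]
tcp_rot: [[0.526, -0.044, 0.849], [-0.85, 0.001, 0.527], [-0.024, -0.999, -0.036]]
force: [-1.8, 0.5, -2.2]
opening: 1.002
```

```bash
for i in 1 2 3; do python3 st.py side:s15; done; python3 st.py
```

```text
t 32.8 pos [634.4 102.5 227. ] jaw -58.2 ydown [-0.044  0.001 -0.999] F [-1.8  0.5 -2.2] op 87.2 j [-1. 33. 78.  0. 72. 57.]
t 32.85 pos [643.9 102.2 232.6] jaw -58.2 ydown [-0.024  0.001 -1.   ] F [2.2 0.1 2.3] op 87.1 j [-1. 33. 77.  0. 72. 57.]
t 32.9 pos [649. 102. 236.] jaw -58.3 ydown [-0.013  0.001 -1.   ] F [ 0.5 -0.7  0.6] op 87.1 j [-1. 33. 76.  0. 72. 57.]
t 32.95 pos [651.5 101.9 237.8] jaw -58.3 ydown [-0.008  0.001 -1.   ] F [0.  0.5 0.6] op 86.6 j [-1. 33. 76.  0. 72. 57.]
```

{"method": "apply_moves", "body": {
  "steps": [
    {"x": 9,"y": -9,"z": -3,"spin": -0.14},
    {"x": 9,"y": -9,"z": -3,"spin": -0.14},
    {"x": 9,"y": -9,"z": -3,"spin": -0.14},
    {"x": 5,"y": -6,"z": 0,"spin": -0.13}
  ]
}}

```text
time_s: 33.35
position: [0.6981, 0.0686, 0.24]
tcp_rot: [[-0.015, 0.02, 1.0], [-1.0, -0.001, -0.015], [0.001, -1.0, 0.02]]
force: [-0.7, 0.4, -0.4]
opening: 1.001
```

```bash
for i in 1 2; do python3 st.py side:s15; done; python3 st.py
```

```text
t 33.35 pos [698.1  68.6 240. ] jaw -90.9 ydown [ 0.02  -0.001 -1.   ] F [-0.7  0.4 -0.4] op 87.1 j [-3. 35. 70.  0. 73. 87.]
t 33.4 pos [699.8  67.5 240.8] jaw -91.1 ydown [ 0.023 -0.002 -1.   ] F [ 1.6 -1.5 -0.5] op 87.2 j [-4. 35. 70. -0. 73. 88.]
t 33.45 pos [698.5  68.3 240.4] jaw -90.6 ydown [ 0.021 -0.001 -1.   ] F [-0.1  0.8  0.4] op 87.1 j [-4. 35. 70.  0. 73. 87.]
```

```bash
cat > fc.py <<'E'
from fit import *
import pickle
o=pickle.load(open('m0.pkl','rb'))
d,r=.0188,.0127
a=np.linspace(0,2*np.pi,20,endpoint=False)
def lob(x,y,yaw):
    L=[]
    for k in range(4):
        t=yaw+k*np.pi/2
        c=[x+d*np.cos(t),y+d*np.sin(t)]
        L.append(np.array([[c[0]+r*np.cos(s),c[1]+r*np.sin(s)] for s in a]))
    L.append(np.array([[x+.013*np.cos(s),y+.013*np.sin(s)] for s in a]))
    return L
def mk(n,p):
    m=np.zeros((400*S,640*S),np.uint8)
    for q in lob(*p):
        u=(proj(n,np.r_[np.c_[q,0*a],np.c_[q,0*a+.135]])+.5)*S
        cv2.fillConvexPoly(m,cv2.convexHull(u.astype(np.float32)).round().astype(np.int32),1)
    return m>0
Ms={n:cv2.resize(o[n,'clover'][0]['mask'].astype(np.uint8),None,fx=S,fy=S,interpolation=1)>0 for n in('top','side')}
def cost(p,ns): return sum(1-(mk(n,p)&Ms[n]).sum()/(mk(n,p)|Ms[n]).sum() for n in ns)
for ns in(['top'],['side'],['top','side']):
  for y0 in(.785,.4,0):
    x0=np.array([.691,.0655,y0]);R=minimize(cost,x0,args=(ns,),method='Nelder-Mead',options=dict(initial_simplex=np.array([x0,x0+[.01,0,0],x0+[0,.01,0],x0+[0,0,.3]]),maxiter=80))
    print(ns,np.round(R.x,4),round(R.fun/len(ns),3))
E
python3 fc.py
```

```text
['top'] [0.691  0.0652 0.9269] 0.115
['top'] [0.6902 0.065  0.9059] 0.117
['top'] [ 0.6904  0.0649 -0.6485] 0.117
['side'] [0.6904 0.0659 0.8302] 0.079
['side'] [0.6901 0.066  0.8018] 0.079
['side'] [ 0.6911  0.0649 -0.2489] 0.1
['top', 'side'] [0.6898 0.0652 0.8414] 0.101
['top', 'side'] [0.6901 0.0655 0.8538] 0.1
['top', 'side'] [ 0.6901  0.0656 -0.7114] 0.1
```

{"method": "apply_moves", "body": {
  "steps": [
    {"x": -3,"y": -2,"z": -30,"spin": 0},
    {"x": -1,"y": 0,"z": -30,"spin": 0}
  ]
}}

```text
time_s: 33.65
position: [0.7026, 0.0663, 0.1884]
tcp_rot: [[-0.003, 0.041, 0.999], [-1.0, -0.002, -0.003], [0.002, -0.999, 0.041]]
force: [0.2, 0.4, -0.5]
opening: 0.995
```

```bash
for i in 1 2; do python3 st.py side:s15; done; python3 st.py
```

```text
t 33.65 pos [702.6  66.3 188.4] jaw -90.2 ydown [ 0.041 -0.002 -0.999] F [ 0.2  0.4 -0.5] op 86.6 j [-4. 38. 74.  0. 66. 86.]
t 33.7 pos [699.8  66.6 182.9] jaw -90.2 ydown [ 0.033 -0.001 -0.999] F [-0.1  0.7 -2.9] op 87.0 j [-4. 38. 74.  0. 66. 86.]
t 33.75 pos [699.1  66.7 184. ] jaw -90.2 ydown [ 0.031 -0.001 -1.   ] F [ 0.2  0.4 -0.6] op 87.2 j [-4. 38. 74.  0. 66. 87.]
```

{"method": "apply_moves", "body": {
  "steps": [
    {"x": -7,"y": -1,"z": -25,"spin": 0}
  ]
}}

```text
time_s: 33.85
position: [0.6972, 0.0659, 0.164]
tcp_rot: [[-0.001, 0.043, 0.999], [-1.0, -0.001, -0.001], [0.001, -0.999, 0.043]]
force: [0.3, 0.5, 0.3]
opening: 1.001
```

```bash
for i in 1 2; do python3 st.py side:s15; done; python3 st.py;python3 -c "
import cv2
a=cv2.imread('pics/s15.png')[100:260,180:340]
cv2.imwrite('pics/c15b.png',cv2.resize(a,None,fx=3.5,fy=3.5,interpolation=2))"
```

```text
t 33.85 pos [697.2  65.9 164. ] jaw -90.1 ydown [ 0.043 -0.001 -0.999] F [0.3 0.5 0.3] op 87.1 j [-4. 39. 76.  0. 63. 86.]
t 33.9 pos [690.9  66.  157. ] jaw -90.1 ydown [ 0.027 -0.001 -1.   ] F [-2.2  0.  -2.9] op 87.1 j [-4. 40. 76.  0. 63. 86.]
t 33.95 pos [690.2  66.1 157.4] jaw -90.1 ydown [ 0.025 -0.    -1.   ] F [-0.5 -0.5 -1. ] op 86.7 j [-4. 39. 76.  0. 63. 86.]
```

View pics/c15b.png

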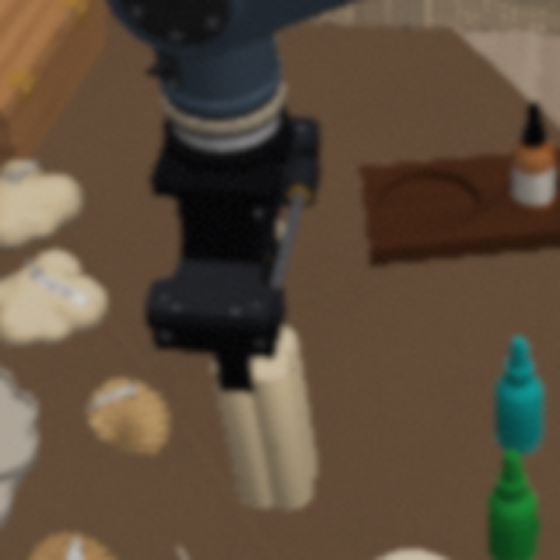

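{"method": "apply_moves", "body": {
  "steps": [
    {"x": 3,"y": 0,"z": -28,"spin": 0}
  ]
}}

```text
time_s: 34.05
position: [0.6976, 0.0663, 0.135]
tcp_rot: [[-0.0, 0.036, 0.999], [-1.0, -0.001, -0.0], [0.001, -0.999, 0.036]]
force: [1.2, -0.5, 0.1]
opening: 1.002
```

```bash
for i in 1 2; do python3 st.py side:s15; done; python3 st.py
```

```text
t 34.05 pos [697.6  66.3 135. ] jaw -90.0 ydown [ 0.036 -0.001 -0.999] F [ 1.2 -0.5  0.1] op 87.2 j [-4. 41. 77.  0. 60. 86.]
t 34.1 pos [693.5  66.4 127.7] jaw -90.0 ydown [ 0.024 -0.    -1.   ] F [-0.9 -0.4 -1.7] op 87.3 j [-4. 42. 77.  0. 60. 86.]
t 34.15 pos [692.2  66.4 128.1] jaw -90.0 ydown [ 0.021 -0.    -1.   ] F [-1.3  0.2  0. ] op 86.8 j [-4. 42. 77.  0. 60. 86.]
```

{"method": "apply_moves", "body": {
  "steps": [
    {"x": 3,"y": 0,"z": -24,"spin": 0}
  ]
}}

```text
time_s: 34.25
position: [0.6989, 0.0666, 0.109]
tcp_rot: [[0.0, 0.029, 1.0], [-1.0, -0.001, 0.0], [0.001, -1.0, 0.029]]
force: [1.5, 0.5, 1.0]
opening: 0.998
```

```bash
for i in 1 2; do python3 st.py side:s15; done; python3 st.py
```

```text
t 34.25 pos [698.9  66.6 109. ] jaw -90.0 ydown [ 0.029 -0.001 -1.   ] F [1.5 0.5 1. ] op 86.8 j [-4. 43. 77.  0. 58. 86.]
t 34.3 pos [695.7  66.6 103. ] jaw -90.0 ydown [ 0.02 -0.   -1.  ] F [-0.4  0.3 -2.9] op 86.9 j [-4. 44. 77.  0. 58. 86.]
t 34.35 pos [694.5  66.6 103.4] jaw -90.0 ydown [ 0.017  0.    -1.   ] F [-0.5  0.1  0.4] op 87.2 j [-4. 44. 77.  0. 58. 86.]
```

{"method": "apply_moves", "body": {
  "steps": [
    {"x": -4,"y": -1,"z": -5,"spin": 0}
  ]
}}

```text
time_s: 34.45
position: [0.6922, 0.0657, 0.1006]
tcp_rot: [[0.001, 0.021, 1.0], [-1.0, -0.0, 0.001], [0.0, -1.0, 0.021]]
force: [-0.1, -0.6, 0.7]
opening: 0.997
```

```bash
for i in 1 2; do python3 st.py side:s15; done; python3 st.py
```

```text
t 34.45 pos [692.2  65.7 100.6] jaw -90.0 ydown [ 0.021 -0.    -1.   ] F [-0.1 -0.6  0.7] op 86.8 j [-4. 44. 78.  0. 57. 86.]
t 34.5 pos [690.1  65.6  99.2] jaw -90.0 ydown [ 0.017 -0.    -1.   ] F [-1.6  0.7 -0.7] op 87.1 j [-4. 44. 78.  0. 57. 86.]
t 34.55 pos [690.1  65.6  99.3] jaw -90.0 ydown [ 0.017  0.    -1.   ] F [-0.9 -0.6  0.2] op 86.8 j [-4. 44. 78.  0. 57. 86.]
```

{"method": "apply_moves", "body": {
  "steps": [
    {"x": 0,"y": 0,"z": 0,"spin": 0},
    {"x": 0,"y": 0,"z": 0,"spin": 0},
    {"x": 0,"y": 0,"z": -1,"spin": 0},
    {"x": 0,"y": 0,"z": -1,"spin": 0},
    {"x": 0,"y": 0,"z": 0,"spin": 0},
    {"x": 0,"y": 0,"z": 0,"spin": 0},
    {"x": 0,"y": 0,"z": 0,"spin": 0}
  ],
  "grip": 20
}}

```text
time_s: 35.25
position: [0.6919, 0.0655, 0.1015]
tcp_rot: [[0.001, 0.023, 1.0], [-1.0, -0.0, 0.001], [0.0, -1.0, 0.023]]
force: [0.1, 0.3, 0.5]
opening: 0.612
```

```bash
for i in 1 2; do python3 st.py side:s15; done; python3 st.py;python3 -c "
import cv2
a=cv2.imread('pics/s15.png')[100:260,180:340]
cv2.imwrite('pics/c15c.png',cv2.resize(a,None,fx=3.5,fy=3.5,interpolation=2))"
```

```text
t 35.25 pos [691.9  65.5 101.5] jaw -90.0 ydown [ 0.023 -0.    -1.   ] F [0.1 0.3 0.5] op 53.2 j [-4. 43. 78.  0. 57. 86.]
t 35.3 pos [691.9  65.5 101.5] jaw -90.0 ydown [ 0.023 -0.    -1.   ] F [-0.3 -0.4  0.9] op 53.5 j [-4. 43. 78.  0. 57. 86.]
t 35.35 pos [691.9  65.5 101.5] jaw -90.0 ydown [ 0.023 -0.    -1.   ] F [-0.8 -0.   1.5] op 53.4 j [-4. 44. 78.  0. 57. 86.]
```

View pics/c15c.png

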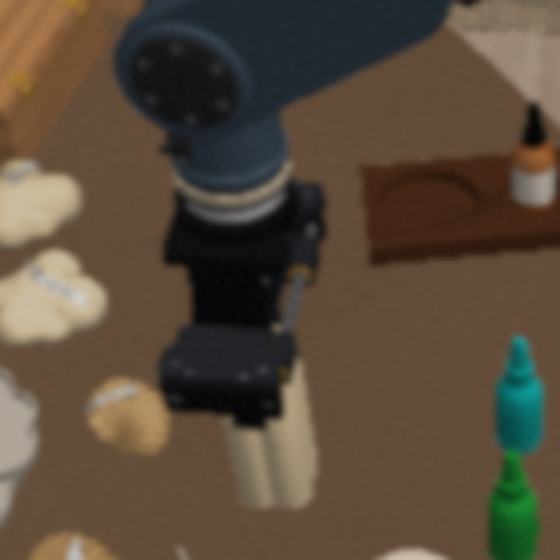

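{"method": "apply_moves", "body": {
  "steps": [
    {"x": 0,"y": 0,"z": 15,"spin": 0},
    {"x": 0,"y": 0,"z": 30,"spin": 0},
    {"x": 0,"y": 0,"z": 30,"spin": 0}
  ]
}}

```text
time_s: 35.65
position: [0.6855, 0.0658, 0.1713]
tcp_rot: [[0.001, 0.004, 1.0], [-1.0, 0.001, 0.001], [-0.001, -1.0, 0.004]]
force: [0.4, 0.3, -3.1]
opening: 0.612
```

```bash
for i in 1 2; do python3 st.py side:s16; done; python3 st.py
```

```text
t 35.65 pos [685.5  65.8 171.3] jaw -90.0 ydown [ 0.004  0.001 -1.   ] F [ 0.4  0.3 -3.1] op 53.2 j [-4. 39. 75.  0. 66. 86.]
t 35.7 pos [688.6  65.7 177.6] jaw -90.0 ydown [ 0.014  0.    -1.   ] F [ 1.9 -0.3 -0.6] op 53.2 j [-4. 38. 75.  0. 66. 86.]
t 35.75 pos [689.6  65.7 176.2] jaw -90.0 ydown [ 0.017  0.    -1.   ] F [ 1.4  0.4 -2.1] op 53.5 j [-4. 38. 75.  0. 65. 86.]
```

{"method": "apply_moves", "body": {
  "steps": [
    {"x": -6,"y": -25,"z": 2,"spin": 0},
    {"x": -10,"y": -38,"z": 2,"spin": 0},
    {"x": -10,"y": -40,"z": 2,"spin": 0},
    {"x": -10,"y": -40,"z": 2,"spin": 0},
    {"x": -10,"y": -40,"z": 2,"spin": 0},
    {"x": -10,"y": -40,"z": 2,"spin": 0},
    {"x": -10,"y": -35,"z": 0,"spin": 0},
    {"x": -5,"y": -20,"z": 0,"spin": 0}
  ]
}}

```text
time_s: 36.55
position: [0.6101, -0.2148, 0.1792]
tcp_rot: [[0.01, 0.006, 1.0], [-1.0, 0.006, 0.01], [-0.006, -1.0, 0.006]]
force: [0.5, -0.4, -4.2]
opening: 0.607
```

```bash
for i in 1 2; do python3 st.py side:s16; done; python3 st.py;python3 -c "
import cv2
a=cv2.imread('pics/s16.png')[60:220,220:420]
cv2.imwrite('pics/c16.png',cv2.resize(a,None,fx=3.5,fy=3.5,interpolation=2))"
```

```text
t 36.55 pos [ 610.1 -214.8  179.2] jaw -89.4 ydown [ 0.006  0.006 -1.   ] F [ 0.5 -0.4 -4.2] op 52.8 j [-29.  35.  82.   1.  63.  60.]
t 36.6 pos [ 609.5 -218.1  179. ] jaw -89.5 ydown [ 0.005  0.003 -1.   ] F [-0.3 -1.8 -4.3] op 53.0 j [-30.  35.  82.   0.  63.  60.]
t 36.65 pos [ 610.3 -215.6  179.1] jaw -89.6 ydown [ 0.006  0.005 -1.   ] F [ 0.6  0.2 -2.8] op 53.2 j [-30.  35.  82.   0.  63.  60.]
```

View pics/c16.png

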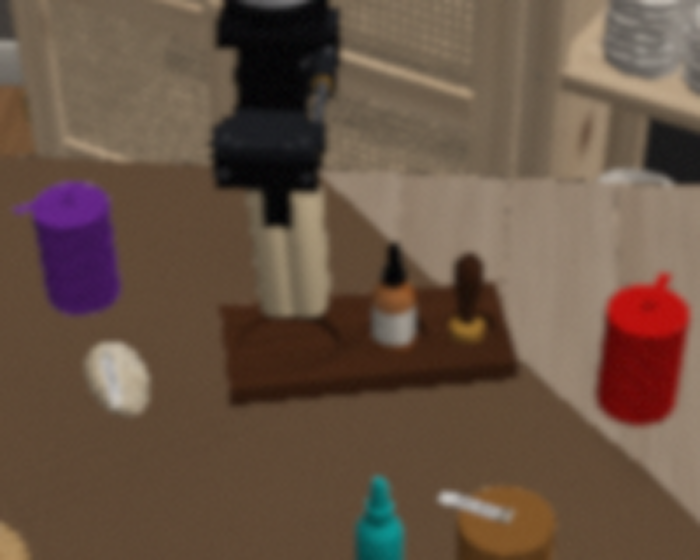

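{"method": "apply_moves", "body": {
  "steps": [
    {"x": 8,"y": -16,"z": -20,"spin": 0},
    {"x": 0,"y": 0,"z": -15,"spin": 0}
  ]
}}

```text
time_s: 36.85
position: [0.619, -0.2321, 0.1438]
tcp_rot: [[0.006, 0.009, 1.0], [-1.0, 0.005, 0.006], [-0.005, -1.0, 0.009]]
force: [-0.3, -0.4, -3.6]
opening: 0.615
```

```bash
for i in 1 2; do python3 st.py side:s16; done; python3 st.py
```

```text
t 36.85 pos [ 619.  -232.1  143.8] jaw -89.6 ydown [ 0.009  0.005 -1.   ] F [-0.3 -0.4 -3.6] op 53.5 j [-30.  38.  81.   1.  60.  59.]
t 36.9 pos [ 616.7 -229.3  141. ] jaw -89.6 ydown [ 0.003  0.01  -1.   ] F [-0.9  1.2 -5.7] op 53.3 j [-30.  39.  81.   1.  60.  59.]
t 36.95 pos [ 616.1 -228.2  141.8] jaw -89.6 ydown [ 0.001  0.011 -1.   ] F [-1.2  0.3 -3.7] op 53.4 j [-30.  39.  81.   1.  60.  59.]
```

{"method": "apply_moves", "body": {
  "steps": [
    {"x": 4,"y": -5,"z": -13,"spin": 0}
  ]
}}

```text
time_s: 37.05
position: [0.621, -0.2321, 0.1297]
tcp_rot: [[0.009, 0.003, 1.0], [-1.0, 0.011, 0.009], [-0.011, -1.0, 0.004]]
force: [0.8, 0.8, -3.6]
opening: 0.612
```

```bash
for i in 1 2; do python3 st.py side:s16; done; python3 st.py; python3 -c "
from ovp import *
s=read_state();T=s['position'];Y=s['tcp_rot'][:,1] if hasattr(s['tcp_rot'],'shape') else np.array(s['tcp_rot'])[:,1]
b=T+np.array([-.0016,0,-.1015])+np.array([(Y[0]-.023)*.1,Y[1]*.1,0]);print(b)
draw('pics/s16.png','side',pillar(.135,.063),[(b[0],b[1],b[2],0,0)],(260,95,110,90),'pics/ov16.png',7)
im=cv2.imread('pics/ov16.png');a=np.linspace(0,6.28,60)
u=((proj('side',np.c_[.6151+.042*np.cos(a),-.2321+.042*np.sin(a),0*a+.02])+.5)*7).astype(int)-[260*7,95*7]
cv2.polylines(im,[u.astype(np.int32)],True,(0,0,255),1);cv2.imwrite('pics/ov16.png',im)"
```

```text
t 37.05 pos [ 621.  -232.1  129.7] jaw -89.5 ydown [ 0.003  0.011 -1.   ] F [ 0.8  0.8 -3.6] op 53.2 j [-30.  40.  81.   1.  59.  59.]
t 37.1 pos [ 620.  -232.4  126.1] jaw -89.5 ydown [-0.     0.012 -1.   ] F [-0.7 -1.3 -5.1] op 53.4 j [-30.  40.  81.   1.  59.  59.]
t 37.15 pos [ 619.3 -232.1  126.5] jaw -89.5 ydown [-0.002  0.013 -1.   ] F [ 0.   0.8 -4.7] op 53.4 j [-30.  40.  81.   1.  59.  59.]
[ 0.61524325 -0.2307749   0.0250133 ]
```

View pics/ov16.png

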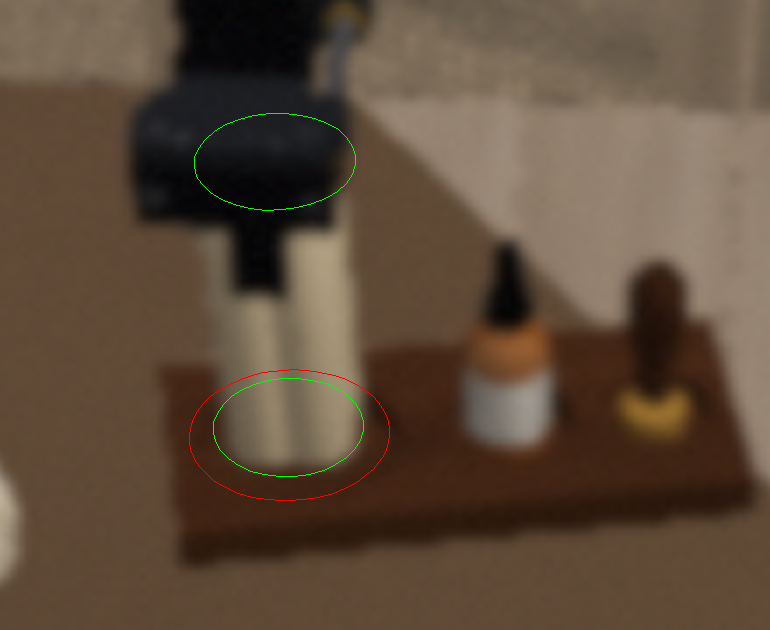

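Aligned with the pocket. Lower the last 16 mm.

{"method": "apply_moves", "body": {
  "steps": [
    {"x": 2,"y": -1,"z": -12,"spin": 0}
  ]
}}

```text
time_s: 37.25
position: [0.6228, -0.2332, 0.1157]
tcp_rot: [[0.009, 0.001, 1.0], [-1.0, 0.011, 0.009], [-0.011, -1.0, 0.001]]
force: [0.1, -0.1, -4.5]
opening: 0.613
```

```bash
for i in 1 2; do python3 st.py side:s16; done; python3 st.py
```

```text
t 37.25 pos [ 622.8 -233.2  115.7] jaw -89.5 ydown [ 0.001  0.011 -1.   ] F [ 0.1 -0.1 -4.5] op 53.3 j [-30.  41.  81.   1.  58.  59.]
t 37.3 pos [ 621.3 -232.4  112.4] jaw -89.5 ydown [-0.003  0.014 -1.   ] F [-1.1  0.8 -6.7] op 53.6 j [-30.  41.  81.   1.  58.  59.]
t 37.35 pos [ 620.5 -232.1  112.6] jaw -89.5 ydown [-0.005  0.015 -1.   ] F [-1.1  0.8 -4.2] op 53.4 j [-30.  41.  81.   1.  58.  59.]
```

{"method": "apply_moves", "body": {
  "steps": [
    {"x": 0,"y": 0,"z": -4,"spin": 0}
  ]
}}

```text
time_s: 37.45
position: [0.6208, -0.2318, 0.1094]
tcp_rot: [[0.009, -0.004, 1.0], [-1.0, 0.015, 0.009], [-0.015, -1.0, -0.004]]
force: [-5.9, 7.2, 29.3]
opening: 0.611
```

```bash
for i in 1 2; do python3 st.py side:s16; done; python3 st.py
```

```text
t 37.45 pos [ 620.8 -231.8  109.4] jaw -89.5 ydown [-0.004  0.015 -1.   ] F [-5.9  7.2 29.3] op 53.2 j [-30.  41.  81.   1.  58.  59.]
t 37.5 pos [ 620.8 -231.5  109.6] jaw -89.5 ydown [-0.004  0.015 -1.   ] F [ 1.1  0.6 -2.3] op 53.5 j [-30.  41.  81.   1.  58.  59.]
t 37.55 pos [ 621.  -231.8  109.6] jaw -89.5 ydown [-0.004  0.015 -1.   ] F [-1.3  1.4  1.2] op 53.2 j [-30.  41.  81.   1.  58.  59.]
```

Seated on the floor. Release and retract.

{"method": "apply_moves", "body": {
  "steps": [
    {"x": 0,"y": 0,"z": 0,"spin": 0},
    {"x": 0,"y": 0,"z": 0,"spin": 0},
    {"x": 0,"y": 0,"z": 0,"spin": 0},
    {"x": 0,"y": 0,"z": 0,"spin": 0},
    {"x": 0,"y": 0,"z": 0,"spin": 0},
    {"x": 0,"y": 0,"z": 0,"spin": 0},
    {"x": 0,"y": 0,"z": 0,"spin": 0}
  ],
  "grip": 87
}}

```text
time_s: 38.25
position: [0.6233, -0.2335, 0.1128]
tcp_rot: [[0.009, 0.003, 1.0], [-1.0, 0.01, 0.009], [-0.01, -1.0, 0.003]]
force: [0.1, -1.0, -0.2]
opening: 0.992
```

{"method": "apply_moves", "body": {
  "steps": [
    {"x": 0,"y": 0,"z": 15,"spin": 0},
    {"x": 0,"y": 0,"z": 30,"spin": 0},
    {"x": 0,"y": 0,"z": 45,"spin": 0},
    {"x": 0,"y": 0,"z": 45,"spin": 0},
    {"x": -20,"y": -10,"z": 20,"spin": 0},
    {"x": -35,"y": -30,"z": 0,"spin": 0},
    {"x": -40,"y": -30,"z": 0,"spin": 0},
    {"x": -40,"y": -30,"z": 0,"spin": 0},
    {"x": -35,"y": -30,"z": 0,"spin": 0},
    {"x": -35,"y": -30,"z": 0,"spin": 0},
    {"x": -30,"y": -35,"z": 0,"spin": 0},
    {"x": -30,"y": -35,"z": 0,"spin": 0}
  ]
}}

```text
time_s: 39.45
position: [0.3531, -0.465, 0.2886]
tcp_rot: [[0.022, 0.016, 1.0], [-1.0, -0.003, 0.022], [0.003, -1.0, 0.016]]
force: [-0.0, -0.8, -0.4]
opening: 1.0
```

```bash
for i in 1 2; do python3 st.py side:s17; done; python3 st.py top:t17;python3 st.py
```

```text
t 39.45 pos [ 353.1 -465.   288.6] jaw -88.7 ydown [ 0.016 -0.003 -1.   ] F [-0.  -0.8 -0.4] op 87.0 j [-64.  23.  85.   1.  72.  24.]
t 39.5 pos [ 348.2 -471.9  288.9] jaw -89.0 ydown [ 0.012 -0.01  -1.   ] F [-2.4 -3.8  0.7] op 87.0 j [-65.  23.  84.   0.  71.  24.]
t 39.55 pos [ 350.8 -469.   288.6] jaw -89.1 ydown [ 0.015 -0.006 -1.   ] F [-0.   1.1  0.1] op 86.7 j [-64.  23.  84.   1.  72.  24.]
t 39.6 pos [ 352.6 -466.3  288.2] jaw -89.0 ydown [ 0.016 -0.003 -1.   ] F [ 0.5  0.9 -0.1] op 87.1 j [-64.  23.  85.   1.  72.  25.]
```

View pics/s17.png

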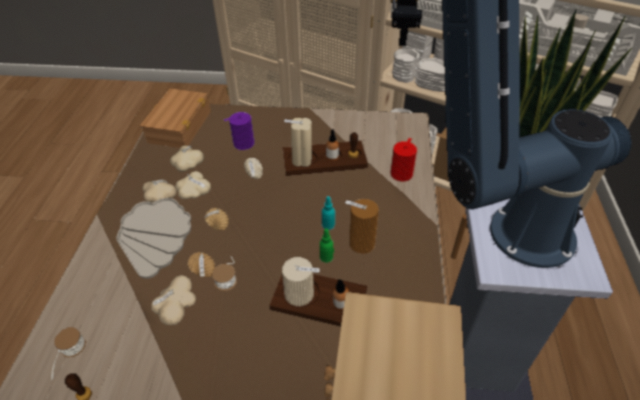

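View pics/t17.png

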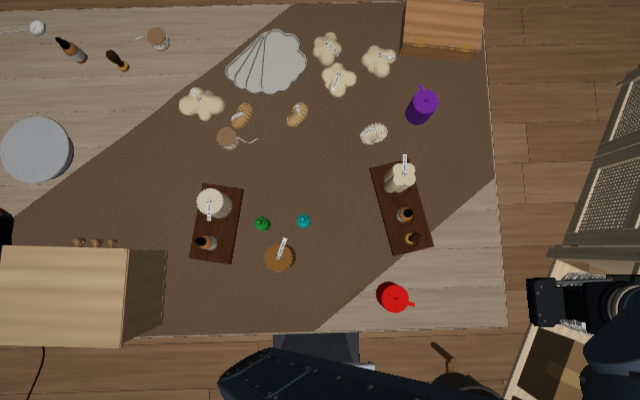

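```bash
cat > fin.py <<'E'
from fit import *
import fit
def up(rr): return [r+[0,0,.008] for r in rr]
T={'large3':(.6151,-.2321),'mid3':(.5271,-.2511),'small3':(.4665,-.2642),'large2':(.5643,.2308),'small2':(.4699,.2481)}
J={'clover':('large3',pillar(.135,.060)),'stamp':('small3',stampR),'pillar_short':('large2',pillar(.095,.066)),'bottle_1':(None,bottle),'pillar_tall':((.4308,.0647),pillar(.13,.066))}
for n in('top','side'):
    imaging.capture(n)
    for k,(t,rr) in J.items():
        res=spotter.cut_out(k,n)
        for tn in ([t] if t else ['mid3','small2']):
            c=np.array(T[tn]) if isinstance(tn,str) else np.array(tn)
            e=proj(n,[c[0],c[1],.06])[0]
            best=None
            for d in res:
                v,u=np.nonzero(d['mask']);q=np.hypot(u.mean()-e[0],v.mean()-e[1])
                if q<12 and (best is None or q<best[0]): best=(q,d)
            if best is None: print(n,k,tn,'none');continue
            x,s=fit.fit(n,best[1]['mask'],up(rr) if isinstance(tn,str) else rr,list(c));print(n,k,tn,'d(mm)',np.round((x-c)*1e3,1),'iou',round(s,2))
E
python3 fin.py; python3 - <<'E'
from h import *
import sys
sys.path.insert(0,'.')
from ovp import *
im={n:cv2.imread(f'pics/{n[0]}17.png') for n in('top','side')}
for n,win in(('top',(185,150,75,120)),('side',(265,255,110,75))):
    draw(f'pics/{n[0]}17.png',n,[r+[0,0,.0] for r in bottle],[(.4699,.2481,.008,0,0)],win,f'pics/fin_{n}.png',5 if n=='top' else 7)
E
```

```text
top clover large3 d(mm) [-1.7  3.9] iou 0.84
top stamp small3 d(mm) [ 0.6 -0.1] iou 0.89
top pillar_short large2 d(mm) [3.  0.4] iou 0.92
top bottle_1 mid3 d(mm) [-0.1  3.2] iou 0.94
top bottle_1 small2 none
top pillar_tall (0.4308, 0.0647) d(mm) [-0.2 -0.9] iou 0.88
side clover large3 d(mm) [-0.5  0.7] iou 0.9
side stamp small3 d(mm) [-0.3 -2.2] iou 0.86
side pillar_short large2 d(mm) [1.5 0.7] iou 0.93
side bottle_1 mid3 d(mm) [0.3 0.3] iou 0.85
side bottle_1 small2 d(mm) [1.1 7.4] iou 0.68
side pillar_tall (0.4308, 0.0647) d(mm) [-2.2  0. ] iou 0.94
```

View pics/fin_side.png

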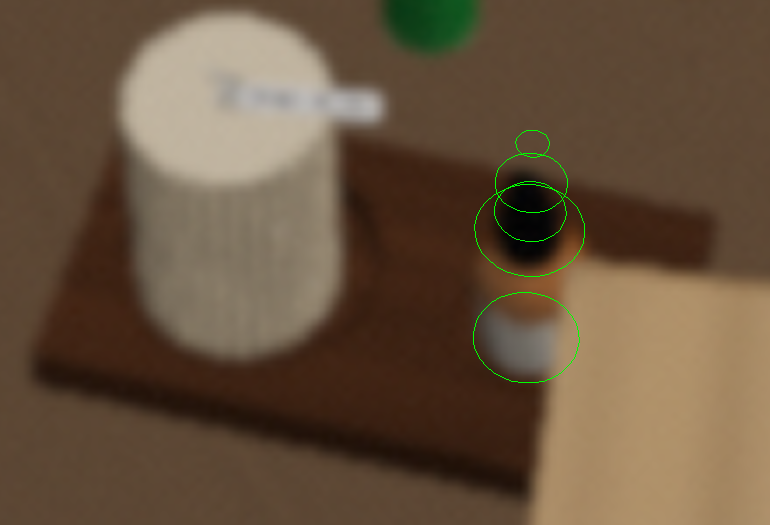

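View pics/fin_top.png

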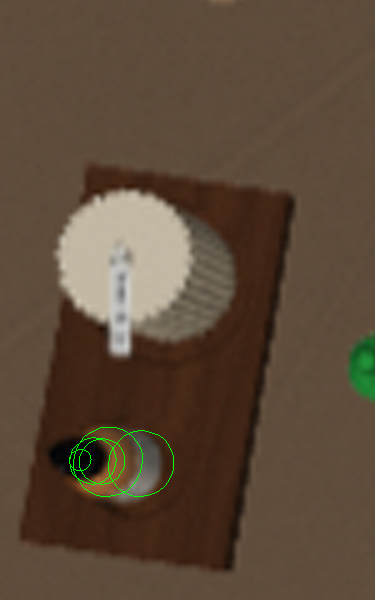

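```bash
cat > tb.py <<'E'
from ovp import *
Ms={};tops={}
for n in('top','side'):
    imaging.capture(n);e=proj(n,[.47,.25,.06])[0];best=None
    for d in spotter.cut_out('bottle_1',n):
        v,u=np.nonzero(d['mask']);q=np.hypot(u.mean()-e[0],v.mean()-e[1]);print(n,round(d['score'],2),np.round(d['rect']),round(q))
        if q<20 and (best is None or q<best[0]) and d['mask'].sum()<800:best=(q,d)
    if best: Ms[n]=cv2.resize(best[1]['mask'].astype(np.uint8),None,fx=S,fy=S,interpolation=1)>0
print(Ms.keys())
# occluder: cabinet region in side: pixels right of boundary
im=imaging.capture('side').astype(int)
occ=cv2.resize(((im[:,:,0]>150)&(im[:,:,2]<140)&(np.arange(640)[None]>335)&(np.arange(400)[:,None]>285)).astype(np.uint8),None,fx=S,fy=S,interpolation=0)>0
def cost(p):
    c=0
    for n,M in Ms.items():
        m=hullmask(n,tilt(bottle,p))
        if n=='side': m=m&~occ
        c+=1-(m&M).sum()/(m|M).sum()
    return c/len(Ms)
for t0 in(0,.2):
    x0=np.array([.47,.25,.01,0,t0]);R=minimize(cost,x0,method='Nelder-Mead',options=dict(initial_simplex=np.array([x0]+[x0+d for d in np.diag([.005,.005,.005,.1,.1])]),maxiter=250))
    print(np.round(R.x,4),round(R.fun,3))
print('upright fit cost',cost(np.array([.47,.248,.008,0,0])),cost(np.array([.471,.2535,.008,0,0])))
E
python3 tb.py; python3 -c "
import cv2
a=cv2.imread('pics/s17.png')[265:325,310:370];b=cv2.imread('pics/t17.png')[220:270,185:245]
cv2.imwrite('pics/zz.png',cv2.hconcat([cv2.resize(a,(390,390),interpolation=2),cv2.resize(b,(390,390),interpolation=2)]))"
```

```text
top 0.76 [195. 234.  21.  16.] 1
top 0.65 [300. 216.  11.  12.] 99
top 0.6 [253. 217.  16.  14.] 59
top 0.57 [395. 207.  19.  14.] 200
side 0.9 [321. 193.  13.  37.] 77
side 0.85 [333. 277.  15.  33.] 5
side 0.58 [318. 230.  16.  32.] 45
side 0.54 [325. 131.  13.  31.] 143
dict_keys(['top', 'side'])
[0.4681 0.2499 0.0061 0.0529 0.1083] 0.135
[0.4681 0.2494 0.0062 0.0528 0.1091] 0.136
upright fit cost 0.2707807465745512 0.21150741737162715
```

View pics/zz.png

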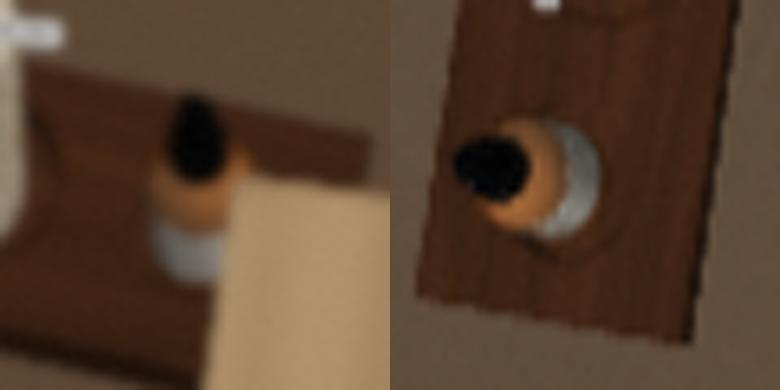

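```bash
sed -e 's/\[.47,.25,.06\]/[.527,-.25,.06]/; s/\[.47,.25,.01,0,t0\]/[.527,-.251,.01,0,t0]/' -e 's/<20/<12/' tb.py > tb2.py; python3 tb2.py; python3 -c "
import cv2
a=cv2.imread('pics/s17.png')[120:180,305:365];b=cv2.imread('pics/t17.png')[190:240,375:435]
cv2.imwrite('pics/zz2.png',cv2.hconcat([cv2.resize(a,(390,390),interpolation=2),cv2.resize(b,(390,390),interpolation=2)]))"
```

```text
top 0.7 [195. 234.  22.  17.] 202
top 0.66 [396. 208.  18.  15.] 3
top 0.58 [255. 218.  16.  16.] 145
top 0.49 [300. 215.   9.  13.] 104
top 0.42 [187. 185.  54.  78.] 189
side 0.87 [319. 228.  14.  33.] 104
side 0.75 [318. 195.  15.  35.] 71
side 0.57 [331. 277.  16.  36.] 152
side 0.15 [284. 138.  83.  41.] 18
dict_keys(['top'])
[ 0.5274 -0.2484  0.0091 -0.0093  0.049 ] 0.053
[ 0.5272 -0.2475  0.0166 -0.022   0.0623] 0.054
upright fit cost 1.0 1.0
```

View pics/zz2.png

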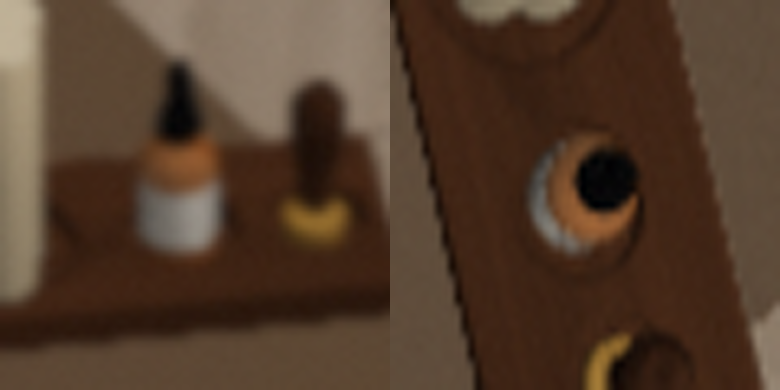

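{"method": "apply_moves", "body": {
  "steps": [
    {"x": 20,"y": 40,"z": 0,"spin": 0},
    {"x": 20,"y": 44,"z": 0,"spin": 0},
    {"x": 15,"y": 44,"z": 0,"spin": 0},
    {"x": 15,"y": 44,"z": 0,"spin": 0},
    {"x": 10,"y": 44,"z": 0,"spin": 0},
    {"x": 10,"y": 44,"z": 0,"spin": 0},
    {"x": 8,"y": 44,"z": 0,"spin": 0},
    {"x": 8,"y": 44,"z": 0,"spin": 0},
    {"x": 5,"y": 44,"z": 0,"spin": 0},
    {"x": 5,"y": 44,"z": 0,"spin": 0},
    {"x": 5,"y": 44,"z": 0,"spin": 0},
    {"x": 5,"y": 44,"z": 0,"spin": 0}
  ],
  "grip": 60
}}

```text
time_s: 41.9
position: [0.483, 0.0707, 0.2887]
tcp_rot: [[0.007, 0.025, 1.0], [-1.0, -0.008, 0.007], [0.009, -1.0, 0.025]]
force: [0.8, 1.2, -0.1]
opening: 0.688
```

```bash
for i in 1 2; do python3 st.py top:t18; done; python3 st.py
```

```text
t 41.9 pos [483.   70.7 288.7] jaw -89.6 ydown [ 0.025 -0.008 -1.   ] F [ 0.8  1.2 -0.1] op 59.8 j [-5. 15. 98. -0. 66. 85.]
t 41.95 pos [483.   77.3 288.9] jaw -89.3 ydown [ 0.025 -0.002 -1.   ] F [0.8 2.8 0.1] op 60.1 j [-4. 15. 98. -0. 66. 85.]
t 42.0 pos [482.8  73.9 288.7] jaw -89.2 ydown [ 0.025 -0.006 -1.   ] F [-0.6  0.5  0.9] op 59.9 j [-4. 15. 98. -0. 66. 85.]
```

{"method": "apply_moves", "body": {
  "steps": [
    {"x": -3,"y": 42,"z": 0,"spin": 0},
    {"x": -3,"y": 42,"z": 0,"spin": 0},
    {"x": -3,"y": 42,"z": 0,"spin": 0},
    {"x": -3,"y": 40,"z": 0,"spin": 0},
    {"x": 0,"y": 10,"z": -20,"spin": 0}
  ],
  "grip": 68
}}

```text
time_s: 42.5
position: [0.4745, 0.2529, 0.2716]
tcp_rot: [[0.01, 0.035, 0.999], [-1.0, -0.006, 0.01], [0.007, -0.999, 0.035]]
force: [1.4, 0.2, 0.7]
opening: 0.779
```

```bash
for i in 1 2; do python3 st.py side:s18; done; python3 st.py top:t18;python3 st.py
```

```text
t 42.5 pos [474.5 252.9 271.6] jaw -89.4 ydown [ 0.035 -0.006 -0.999] F [1.4 0.2 0.7] op 67.7 j [ 17.  20.  93.  -1.  65. 107.]
t 42.55 pos [471.6 252.  266.9] jaw -89.5 ydown [ 0.026 -0.009 -1.   ] F [-0.3  0.8 -1.2] op 68.0 j [ 17.  20.  93.  -1.  65. 107.]
t 42.6 pos [471.1 250.  267.3] jaw -89.5 ydown [ 0.023 -0.011 -1.   ] F [-0.9 -0.2 -0.9] op 67.8 j [ 17.  20.  93.  -1.  65. 106.]
t 42.65 pos [471.8 249.1 268.2] jaw -89.5 ydown [ 0.025 -0.011 -1.   ] F [ 0.5  1.1 -0.4] op 68.0 j [ 16.  20.  93.  -1.  65. 106.]
```

View pics/s18.png

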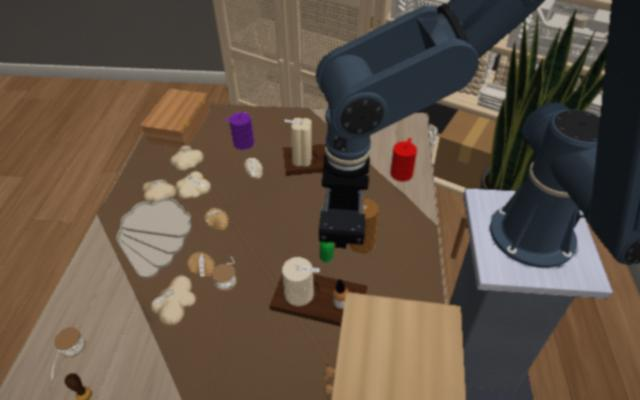

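{"method": "apply_moves", "body": {
  "steps": [
    {"x": 0,"y": 3,"z": -40,"spin": 0},
    {"x": -2,"y": 2,"z": -40,"spin": 0},
    {"x": -2,"y": 0,"z": -25,"spin": 0}
  ]
}}

```text
time_s: 42.95
position: [0.4746, 0.2513, 0.1675]
tcp_rot: [[0.004, 0.041, 0.999], [-1.0, -0.008, 0.004], [0.008, -0.999, 0.041]]
force: [0.4, 0.0, -0.3]
opening: 0.782
```

```bash
for i in 1 2; do python3 st.py side:s18; done; python3 st.py top:t18;python3 st.py; python3 -c "
import cv2
a=cv2.imread('pics/s18.png')[210:330,260:420]
cv2.imwrite('pics/c18.png',cv2.resize(a,None,fx=4.5,fy=4.5,interpolation=2))"
```

```text
t 42.95 pos [474.6 251.3 167.5] jaw -89.8 ydown [ 0.041 -0.008 -0.999] F [ 0.4  0.  -0.3] op 68.1 j [ 17.  28. 100.  -1.  50. 107.]
t 43.0 pos [471.9 250.2 164.2] jaw -89.8 ydown [ 0.034 -0.011 -0.999] F [-1.3 -0.5 -1.5] op 67.8 j [ 17.  28. 100.  -1.  50. 107.]
t 43.05 pos [472.5 250.5 166.1] jaw -89.8 ydown [ 0.035 -0.01  -0.999] F [-0.1 -0.4  0.5] op 68.1 j [ 17.  28. 100.  -1.  50. 107.]
t 43.1 pos [474.1 251.3 168. ] jaw -89.8 ydown [ 0.039 -0.009 -0.999] F [ 0.1 -0.3  0.4] op 67.9 j [ 17.  28. 100.  -1.  51. 107.]
```

View pics/c18.png

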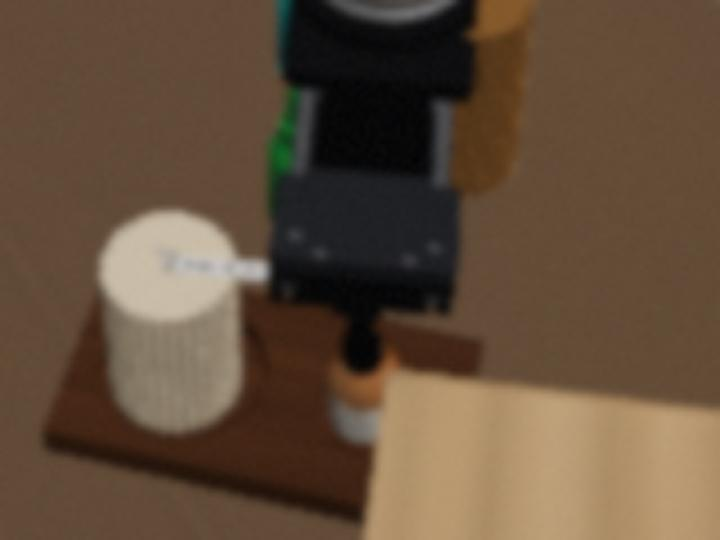

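{"method": "apply_moves", "body": {
  "steps": [
    {"x": -4,"y": 3,"z": -40,"spin": 0}
  ]
}}

```text
time_s: 43.2
position: [0.477, 0.2551, 0.1335]
tcp_rot: [[0.002, 0.055, 0.999], [-1.0, -0.004, 0.002], [0.005, -0.998, 0.055]]
force: [0.9, -0.1, -0.5]
opening: 0.785
```

```bash
for i in 1 2; do python3 st.py side:s18; done; python3 st.py
```

```text
t 43.2 pos [477.  255.1 133.5] jaw -89.9 ydown [ 0.055 -0.004 -0.998] F [ 0.9 -0.1 -0.5] op 68.3 j [ 17.  31. 101.  -2.  45. 108.]
t 43.25 pos [469.7 253.2 125.4] jaw -89.9 ydown [ 0.036 -0.01  -0.999] F [-1.8 -0.8 -3.6] op 68.2 j [ 17.  32. 102.  -2.  45. 108.]
t 43.3 pos [468.5 252.9 126.6] jaw -89.9 ydown [ 0.033 -0.011 -0.999] F [-0.8  0.2  0.2] op 68.1 j [ 17.  31. 102.  -2.  45. 108.]
```

{"method": "apply_moves", "body": {
  "steps": [
    {"x": 2,"y": 1,"z": -35,"spin": 0}
  ]
}}

```text
time_s: 43.4
position: [0.475, 0.2548, 0.0962]
tcp_rot: [[0.002, 0.044, 0.999], [-1.0, -0.008, 0.002], [0.008, -0.999, 0.044]]
force: [1.2, 1.3, 0.7]
opening: 0.783
```

```bash
for i in 1 2; do python3 st.py side:s18; done; python3 st.py top:t18;python3 st.py; python3 -c "
import cv2
a=cv2.imread('pics/s18.png')[230:330,270:400]
b=cv2.imread('pics/t18.png')[150:270,150:310]
cv2.imwrite('pics/c18.png',cv2.resize(a,None,fx=5,fy=5,interpolation=2));cv2.imwrite('pics/c18t.png',cv2.resize(b,None,fx=4,fy=4,interpolation=2))"
```

```text
t 43.4 pos [475.  254.8  96.2] jaw -89.9 ydown [ 0.044 -0.008 -0.999] F [1.2 1.3 0.7] op 68.1 j [ 17.  35. 103.  -2.  41. 108.]
t 43.45 pos [470.8 253.2  89.6] jaw -89.9 ydown [ 0.031 -0.012 -0.999] F [-1.3 -0.3 -2.9] op 67.6 j [ 17.  35. 103.  -2.  40. 108.]
t 43.5 pos [469.8 253.   90.9] jaw -89.9 ydown [ 0.029 -0.012 -1.   ] F [-1.3 -0.   0.1] op 67.8 j [ 17.  35. 103.  -2.  41. 108.]
t 43.55 pos [470.5 253.4  92.3] jaw -89.9 ydown [ 0.032 -0.012 -0.999] F [-0.2  0.6 -0.1] op 68.2 j [ 17.  35. 103.  -2.  41. 108.]
```

View pics/c18.png

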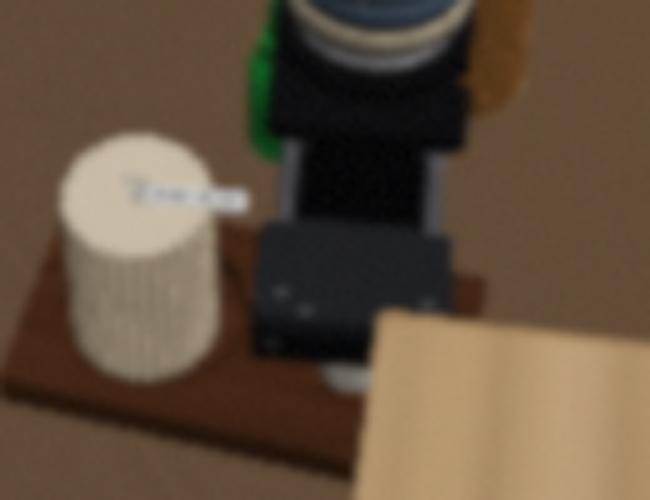

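View pics/c18t.png

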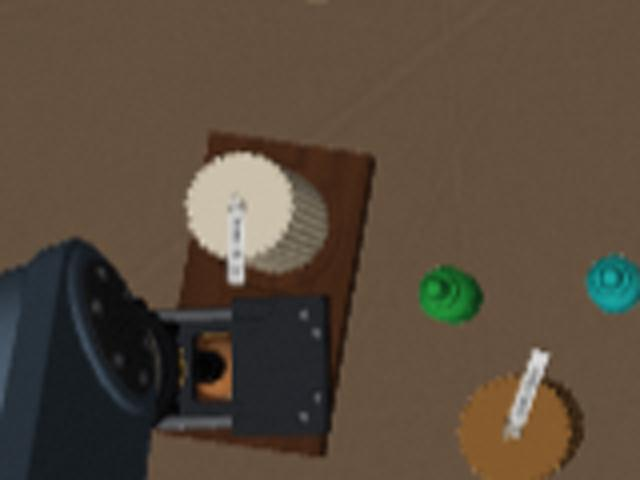

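{"method": "apply_moves", "body": {
  "steps": [
    {"x": 2,"y": 1,"z": -31,"spin": 0}
  ]
}}

```text
time_s: 43.65
position: [0.4768, 0.2556, 0.0662]
tcp_rot: [[0.002, 0.042, 0.999], [-1.0, -0.008, 0.002], [0.008, -0.999, 0.042]]
force: [0.7, -0.1, 0.3]
opening: 0.782
```

```bash
for i in 1 2; do python3 st.py side:s18; done; python3 st.py
```

```text
t 43.65 pos [476.8 255.6  66.2] jaw -89.9 ydown [ 0.042 -0.008 -0.999] F [ 0.7 -0.1  0.3] op 68.0 j [ 17.  38. 103.  -2.  37. 108.]
t 43.7 pos [473.7 254.4  60.8] jaw -89.9 ydown [ 0.033 -0.011 -0.999] F [ 0.   0.4 -1.9] op 67.9 j [ 17.  38. 103.  -2.  37. 108.]
t 43.75 pos [472.6 254.1  61.6] jaw -89.9 ydown [ 0.03  -0.012 -0.999] F [ 0.5 -0.1  0.2] op 67.7 j [ 17.  38. 103.  -2.  37. 108.]
```

{"method": "apply_moves", "body": {
  "steps": [
    {"x": -1,"y": 0,"z": -5,"spin": 0},
    {"x": 0,"y": 0,"z": -1,"spin": 0},
    {"x": 0,"y": 0,"z": -1,"spin": 0},
    {"x": 0,"y": 0,"z": -1,"spin": 0},
    {"x": 0,"y": 0,"z": 0,"spin": 0},
    {"x": 0,"y": 0,"z": 0,"spin": 0},
    {"x": 0,"y": 0,"z": 0,"spin": 0}
  ],
  "grip": 0
}}

```text
time_s: 44.45
position: [0.4751, 0.2553, 0.0611]
tcp_rot: [[0.002, 0.041, 0.999], [-1.0, -0.009, 0.003], [0.009, -0.999, 0.041]]
force: [0.8, -0.5, -0.6]
opening: 0.38
```

```bash
for i in 1 2; do python3 st.py side:s18; done; python3 st.py
```

```text
t 44.45 pos [475.1 255.3  61.1] jaw -89.9 ydown [ 0.041 -0.009 -0.999] F [ 0.8 -0.5 -0.6] op 33.1 j [ 17.  38. 103.  -2.  36. 108.]
t 44.5 pos [475.  255.3  61.1] jaw -89.9 ydown [ 0.041 -0.009 -0.999] F [-0.6  0.6 -0.4] op 33.5 j [ 17.  38. 103.  -2.  36. 108.]
t 44.55 pos [475.  255.3  61. ] jaw -89.9 ydown [ 0.041 -0.009 -0.999] F [ 0.5 -0.7 -0.6] op 33.4 j [ 17.  38. 103.  -2.  36. 108.]
```

{"method": "apply_moves", "body": {
  "steps": [
    {"x": 0,"y": 0,"z": 30,"spin": 0}
  ]
}}

```text
time_s: 44.65
position: [0.4723, 0.2543, 0.0881]
tcp_rot: [[0.002, 0.032, 0.999], [-1.0, -0.012, 0.002], [0.012, -0.999, 0.032]]
force: [-0.7, 0.2, -0.4]
opening: 0.381
```

```bash
for i in 1 2; do python3 st.py side:s18; done; python3 st.py top:t18;python3 st.py; python3 -c "
import cv2
a=cv2.imread('pics/s18.png')[230:330,270:400]
b=cv2.imread('pics/t18.png')[190:270,170:270]
cv2.imwrite('pics/c18.png',cv2.resize(a,None,fx=5,fy=5,interpolation=2));cv2.imwrite('pics/c18t.png',cv2.resize(b,None,fx=6,fy=6,interpolation=2))"
```

```text
t 44.65 pos [472.3 254.3  88.1] jaw -89.9 ydown [ 0.032 -0.012 -0.999] F [-0.7  0.2 -0.4] op 33.1 j [ 17.  35. 103.  -2.  40. 108.]
t 44.7 pos [476.  255.7  93.9] jaw -89.9 ydown [ 0.043 -0.008 -0.999] F [-0.  -0.4  2.7] op 33.3 j [ 17.  35. 102.  -2.  41. 108.]
t 44.75 pos [476.9 256.   93.2] jaw -89.9 ydown [ 0.046 -0.007 -0.999] F [ 0.8  0.7 -0.3] op 33.3 j [ 17.  35. 102.  -2.  40. 108.]
t 44.8 pos [476.2 255.7  92.1] jaw -89.9 ydown [ 0.044 -0.008 -0.999] F [ 0.3  0.3 -0.9] op 33.7 j [ 17.  35. 102.  -2.  40. 108.]
```

View pics/c18.png

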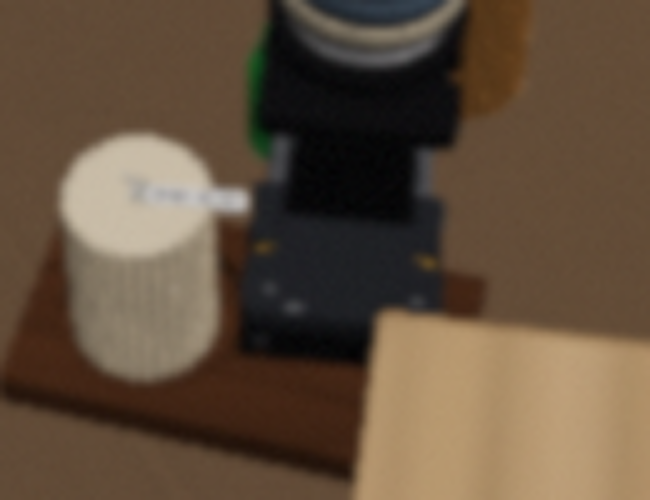

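View pics/c18t.png

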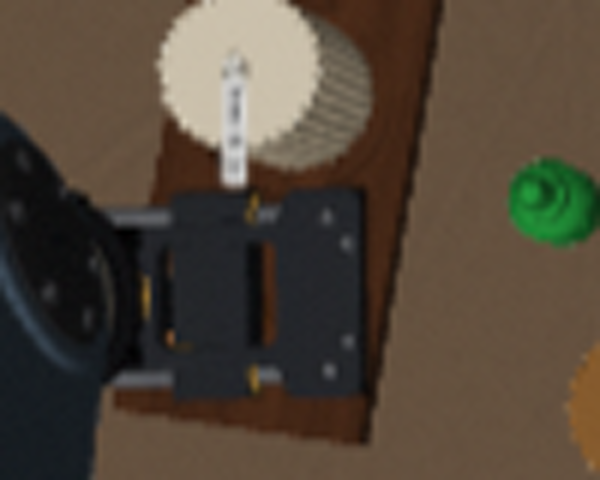

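{"method": "apply_moves", "body": {
  "steps": [
    {"x": -1,"y": -7,"z": -8,"spin": 0}
  ]
}}

```text
time_s: 44.9
position: [0.476, 0.2492, 0.0844]
tcp_rot: [[0.003, 0.047, 0.999], [-1.0, -0.007, 0.004], [0.007, -0.999, 0.047]]
force: [0.4, -0.6, -1.0]
opening: 0.383
```

```bash
for i in 1 2; do python3 st.py side:s18; done; python3 st.py
```

```text
t 44.9 pos [476.  249.2  84.4] jaw -89.8 ydown [ 0.047 -0.007 -0.999] F [ 0.4 -0.6 -1. ] op 33.3 j [ 16.  36. 103.  -2.  39. 108.]
t 44.95 pos [474.1 247.4  82.5] jaw -89.9 ydown [ 0.042 -0.009 -0.999] F [-1.4  0.1 -2.3] op 33.5 j [ 16.  36. 103.  -2.  39. 108.]
t 45.0 pos [473.6 247.5  82.4] jaw -89.9 ydown [ 0.04  -0.009 -0.999] F [ 0.1  0.2 -0.5] op 33.6 j [ 16.  36. 103.  -2.  39. 108.]
```

{"method": "apply_moves", "body": {
  "steps": [
    {"x": 1,"y": -1,"z": -8,"spin": 0}
  ]
}}

```text
time_s: 45.1
position: [0.4745, 0.2462, 0.0739]
tcp_rot: [[0.001, 0.04, 0.999], [-1.0, -0.009, 0.002], [0.009, -0.999, 0.04]]
force: [0.2, 0.5, -0.9]
opening: 0.383
```

```bash
for i in 1 2; do python3 st.py side:s18; done; python3 st.py
```

```text
t 45.1 pos [474.5 246.2  73.9] jaw -89.9 ydown [ 0.04  -0.009 -0.999] F [ 0.2  0.5 -0.9] op 33.3 j [ 16.  37. 104.  -2.  38. 107.]
t 45.15 pos [473.4 245.6  72.2] jaw -89.9 ydown [ 0.036 -0.011 -0.999] F [ 0.5  0.3 -2.2] op 33.7 j [ 16.  37. 104.  -2.  38. 107.]
t 45.2 pos [473.3 245.7  72.5] jaw -89.9 ydown [ 0.036 -0.011 -0.999] F [ 0.2 -0.  -0.7] op 33.4 j [ 16.  37. 104.  -2.  38. 107.]
```

{"method": "apply_moves", "body": {
  "steps": [
    {"x": 0,"y": 2,"z": -6,"spin": 0}
  ]
}}

```text
time_s: 45.3
position: [0.4736, 0.2477, 0.0662]
tcp_rot: [[0.001, 0.036, 0.999], [-1.0, -0.011, 0.001], [0.011, -0.999, 0.036]]
force: [0.4, 0.4, -0.1]
opening: 0.381
```

```bash
for i in 1 2; do python3 st.py side:s18; done; python3 st.py
```

```text
t 45.3 pos [473.6 247.7  66.2] jaw -90.0 ydown [ 0.036 -0.011 -0.999] F [ 0.4  0.4 -0.1] op 33.2 j [ 16.  38. 104.  -2.  37. 108.]
t 45.35 pos [472.6 247.7  64.9] jaw -89.9 ydown [ 0.034 -0.011 -0.999] F [ 0.6  0.8 -1.6] op 33.5 j [ 16.  38. 104.  -2.  37. 108.]
t 45.4 pos [472.5 247.7  65.3] jaw -89.9 ydown [ 0.034 -0.011 -0.999] F [-0.3  0.  -0.5] op 33.4 j [ 16.  38. 104.  -2.  37. 108.]
```

{"method": "apply_moves", "body": {
  "steps": [
    {"x": 1,"y": 1,"z": -4,"spin": 0}
  ]
}}

```text
time_s: 45.5
position: [0.4737, 0.2488, 0.0612]
tcp_rot: [[0.001, 0.034, 0.999], [-1.0, -0.011, 0.002], [0.011, -0.999, 0.034]]
force: [-0.3, -0.7, -0.2]
opening: 0.383
```

```bash
for i in 1 2; do python3 st.py side:s18; done; python3 st.py
```

```text
t 45.5 pos [473.7 248.8  61.2] jaw -89.9 ydown [ 0.034 -0.011 -0.999] F [-0.3 -0.7 -0.2] op 33.4 j [ 16.  38. 104.  -2.  37. 108.]
t 45.55 pos [473.5 248.9  60.6] jaw -89.9 ydown [ 0.033 -0.011 -0.999] F [-0.3  0.2 -0.3] op 33.3 j [ 16.  38. 104.  -2.  37. 108.]
t 45.6 pos [473.5 248.9  60.9] jaw -89.9 ydown [ 0.033 -0.011 -0.999] F [ 0.1 -0.  -0.7] op 33.5 j [ 16.  38. 104.  -2.  37. 108.]
```

{"method": "apply_moves", "body": {
  "steps": [
    {"x": 0,"y": 0,"z": -2,"spin": 0}
  ]
}}

```text
time_s: 45.7
position: [0.4739, 0.2491, 0.0603]
tcp_rot: [[0.002, 0.034, 0.999], [-1.0, -0.011, 0.002], [0.011, -0.999, 0.034]]
force: [-3.1, -1.9, 29.1]
opening: 0.384
```

```bash
for i in 1 2; do python3 st.py side:s18; done; python3 st.py
```

```text
t 45.7 pos [473.9 249.1  60.3] jaw -89.9 ydown [ 0.034 -0.011 -0.999] F [-3.1 -1.9 29.1] op 33.4 j [ 16.  38. 104.  -2.  36. 108.]
t 45.75 pos [474.  249.   60.5] jaw -89.9 ydown [ 0.035 -0.011 -0.999] F [-2.  -0.2 10.8] op 33.3 j [ 16.  38. 104.  -2.  36. 108.]
t 45.8 pos [473.9 249.   60.5] jaw -89.9 ydown [ 0.035 -0.011 -0.999] F [-3.  -2.  10.7] op 33.7 j [ 16.  38. 104.  -2.  36. 108.]
```

{"method": "apply_moves", "body": {
  "steps": [
    {"x": 0,"y": 0,"z": -2,"spin": 0}
  ]
}}

```text
time_s: 45.9
position: [0.4742, 0.2491, 0.0605]
tcp_rot: [[0.002, 0.036, 0.999], [-1.0, -0.011, 0.003], [0.011, -0.999, 0.036]]
force: [-3.1, -2.0, 17.2]
opening: 0.387
```

```bash
for i in 1 2; do python3 st.py side:s18; done; python3 st.py
```

```text
t 45.9 pos [474.2 249.1  60.5] jaw -89.9 ydown [ 0.036 -0.011 -0.999] F [-3.1 -2.  17.2] op 33.7 j [ 16.  38. 104.  -2.  36. 108.]
t 45.95 pos [474.2 249.   60.5] jaw -89.9 ydown [ 0.036 -0.011 -0.999] F [-3.  -1.8 13.5] op 33.3 j [ 16.  38. 104.  -2.  36. 108.]
t 46.0 pos [474.1 249.   60.5] jaw -89.9 ydown [ 0.036 -0.011 -0.999] F [-3.  -0.3 13.6] op 33.2 j [ 16.  38. 104.  -2.  36. 108.]
```

{"method": "apply_moves", "body": {
  "steps": [
    {"x": 0,"y": 0,"z": 0,"spin": 0},
    {"x": 0,"y": 0,"z": 0,"spin": 0},
    {"x": 0,"y": 0,"z": 0,"spin": 0},
    {"x": 0,"y": 0,"z": 0,"spin": 0},
    {"x": 0,"y": 0,"z": 0,"spin": 0},
    {"x": 0,"y": 0,"z": 0,"spin": 0}
  ],
  "grip": 66
}}

```text
time_s: 46.6
position: [0.4749, 0.2494, 0.0614]
tcp_rot: [[0.003, 0.039, 0.999], [-1.0, -0.01, 0.003], [0.011, -0.999, 0.039]]
force: [0.5, -0.2, -0.1]
opening: 0.746
```

{"method": "apply_moves", "body": {
  "steps": [
    {"x": 0,"y": 0,"z": 15,"spin": 0},
    {"x": 0,"y": 0,"z": 30,"spin": 0},
    {"x": 0,"y": 0,"z": 45,"spin": 0},
    {"x": 0,"y": 0,"z": 45,"spin": 0},
    {"x": 0,"y": -20,"z": 45,"spin": 0},
    {"x": 0,"y": -45,"z": 0,"spin": 0},
    {"x": 0,"y": -45,"z": 0,"spin": 0},
    {"x": 0,"y": -45,"z": 0,"spin": 0},
    {"x": 0,"y": -45,"z": 0,"spin": 0},
    {"x": 0,"y": -45,"z": 0,"spin": 0},
    {"x": 0,"y": -45,"z": 0,"spin": 0},
    {"x": 0,"y": -45,"z": 0,"spin": 0}
  ]
}}

```text
time_s: 47.8
position: [0.4723, -0.0926, 0.2479]
tcp_rot: [[0.015, 0.042, 0.999], [-1.0, -0.012, 0.016], [0.012, -0.999, 0.042]]
force: [0.5, 0.1, -0.1]
opening: 0.761
```

{"method": "apply_moves", "body": {
  "steps": [
    {"x": 0,"y": -45,"z": 0,"spin": 0},
    {"x": 0,"y": -45,"z": 0,"spin": 0},
    {"x": 0,"y": -45,"z": 0,"spin": 0},
    {"x": -10,"y": -45,"z": 0,"spin": 0},
    {"x": -20,"y": -45,"z": 0,"spin": 0},
    {"x": -20,"y": -40,"z": 0,"spin": 0},
    {"x": -20,"y": -40,"z": 0,"spin": 0}
  ]
}}

```text
time_s: 48.5
position: [0.3996, -0.4102, 0.2467]
tcp_rot: [[0.014, 0.044, 0.999], [-1.0, -0.012, 0.015], [0.012, -0.999, 0.044]]
force: [-0.5, 1.0, 1.3]
opening: 0.759
```

```bash
python3 st.py side:s19; python3 st.py side:s19; python3 st.py top:t19; python3 tb.py; python3 -c "
import cv2
a=cv2.imread('pics/s19.png')[265:325,310:370];b=cv2.imread('pics/t19.png')[220:270,185:245]
cv2.imwrite('pics/zz.png',cv2.hconcat([cv2.resize(a,(390,390),interpolation=2),cv2.resize(b,(390,390),interpolation=2)]))"
```

```text
t 48.5 pos [ 399.6 -410.2  246.7] jaw -89.2 ydown [ 0.044 -0.012 -0.999] F [-0.5  1.   1.3] op 66.0 j [-58.  24.  90.   2.  64.  30.]
t 48.55 pos [ 396.9 -418.2  246.9] jaw -89.4 ydown [ 0.042 -0.02  -0.999] F [-0.8 -5.   0.7] op 66.0 j [-58.  24.  90.   2.  63.  30.]
t 48.6 pos [ 398.4 -414.6  246.8] jaw -89.5 ydown [ 0.044 -0.016 -0.999] F [ 0.2  0.2 -0. ] op 66.2 j [-58.  24.  90.   2.  63.  31.]
top 0.85 [199. 234.  21.  17.] 3
top 0.65 [395. 206.  16.  16.] 200
top 0.64 [300. 213.   7.  14.] 99
top 0.53 [256. 216.  14.  17.] 59
top 0.47 [357. 125.  30.  17.] 199
side 0.79 [322. 192.  12.  38.] 77
side 0.72 [319. 227.  16.  34.] 45
side 0.64 [333. 273.  18.  35.] 2
side 0.61 [326. 131.  12.  29.] 144
side 0.58 [347. 135.  11.  22.] 145
dict_keys(['top', 'side'])
[0.4697 0.2436 0.0078 0.025  0.0813] 0.137
[0.4694 0.2435 0.0082 0.0344 0.0707] 0.138
upright fit cost 0.19560341393746228 0.26846271734852895
```

View pics/zz.png

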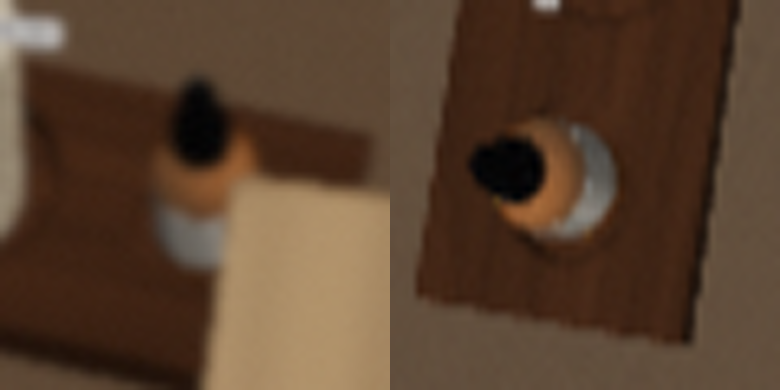

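```bash
cat > tb3.py <<'E'
from ovp import *
import pickle
o=pickle.load(open('m0.pkl','rb'))
def up(m):return cv2.resize(m.astype(np.uint8),None,fx=S,fy=S,interpolation=1)>0
for nm,i,j,x,y in(('green',1,0,.515,.116),('turq',3,2,.518,.009),('bL',2,4,.574,.058),('bR',0,1,.557,-.064)):
    Ms={'top':up(o['top','bottle_1'][i]['mask']),'side':up(o['side','bottle_1'][j]['mask'])}
    def cost(p):
        return sum(1-(m&M).sum()/(m|M).sum() for n,M in Ms.items() for m in [hullmask(n,tilt(bottle,p))])/2
    x0=np.array([x,y,0.002,0,.05]);R=minimize(cost,x0,method='Nelder-Mead',options=dict(initial_simplex=np.array([x0]+[x0+d for d in np.diag([.005,.005,.005,.1,.1])]),maxiter=250))
    print(nm,np.round(R.x,4),round(R.fun,3))
E
python3 tb3.py; python3 -c "
from ovp import *
for n,win in(('top',(185,220,60,50)),('side',(305,260,70,65))):
    draw(f'pics/{n[0]}19.png',n,bottle,[(.470,.2445,.008,0,0)],win,f'pics/ov19_{n}.png',8)
a=cv2.imread('pics/ov19_top.png');b=cv2.imread('pics/ov19_side.png');h=min(a.shape[0],b.shape[0]);cv2.imwrite('pics/ov19.png',cv2.resize(cv2.hconcat([a[:h,:],b[:h]]),None,fx=.75,fy=.75))"
```

```text
green [ 0.5138  0.1144  0.0008  0.0364 -0.0128] 0.149
turq [ 0.518   0.0093  0.0029 -0.0037  0.0306] 0.08
bL [ 0.576   0.0598 -0.0017 -0.0597 -0.06  ] 0.157
bR [ 5.578e-01 -6.510e-02  5.000e-04 -2.620e-02  4.540e-02] 0.08
```

View pics/ov19.png

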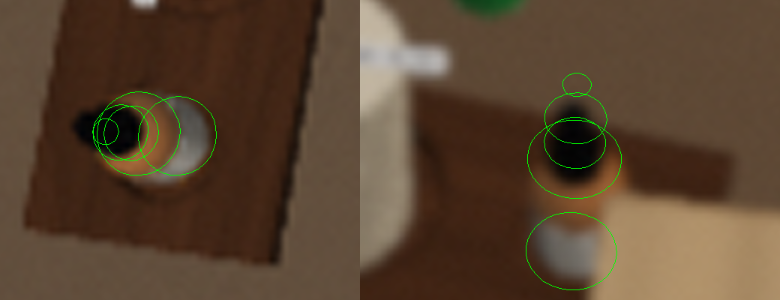

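```bash
python3 -c "
from ovp import *
for tag,c,wt,ws in(('m3',(.5275,-.2500),(375,190,60,50),(300,115,70,65)),):
  for n,win in(('top',wt),('side',ws)):
    draw(f'pics/{n[0]}19.png',n,bottle,[(c[0],c[1],.008,0,0)],win,f'pics/o_{n}.png',8)
  a=cv2.imread('pics/o_top.png');b=cv2.imread('pics/o_side.png');h=min(a.shape[0],b.shape[0])
A=cv2.hconcat([a[:h],b[:h]])
draw('pics/top0.png','top',bottle,[(.5738,.0582,0,0,0)],(255,175,60,50),'pics/o_top.png',8)
draw('pics/side0.png','side',bottle,[(.5738,.0582,0,0,0)],(270,195,70,65),'pics/o_side.png',8)
a=cv2.imread('pics/o_top.png');b=cv2.imread('pics/o_side.png')
B=cv2.hconcat([a[:h],b[:h]])
cv2.imwrite('pics/ov20.png',cv2.resize(cv2.vconcat([A,B]),None,fx=.7,fy=.7))"
```

```text
(no output)
```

View pics/ov20.png

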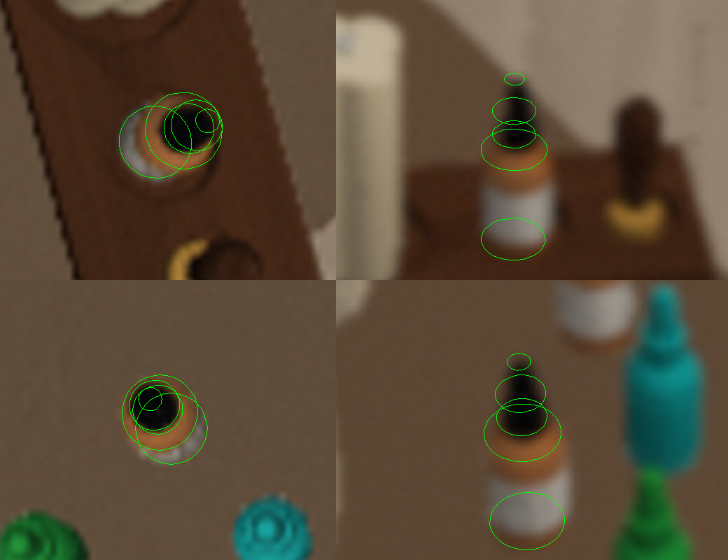

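```bash
python3 -c "
from ovp import *
draw('pics/t19.png','top',pillar(.095,.066),[(.5665,.2315,.008,0,0)],(190,175,60,60),'pics/o_top.png',7)
draw('pics/s19.png','side',pillar(.095,.066),[(.5665,.2315,.008,0,0)],(270,245,70,60),'pics/o_side.png',7)
a=cv2.imread('pics/o_top.png');b=cv2.imread('pics/o_side.png')
cv2.imwrite('pics/ov21.png',cv2.resize(cv2.hconcat([a,b]),None,fx=.85,fy=.85))"; sed -i 's/^for n in(.top.,.side.):/for n in("top","side"):/' tb.py; for i in 1 2 3; do python3 tb.py | tail -3; done
```

```text
[0.4685 0.2436 0.0035 0.0398 0.0784] 0.107
[0.4688 0.2433 0.005  0.036  0.0806] 0.111
upright fit cost 0.18199005731617923 0.2686483569654248
[0.4689 0.2421 0.0081 0.0422 0.0943] 0.148
[0.4678 0.2402 0.0055 0.053  0.1221] 0.145
upright fit cost 0.2065747194369718 0.2857948220937947
[0.47   0.2409 0.0064 0.0145 0.1141] 0.125
[0.4689 0.2406 0.0055 0.0349 0.1133] 0.119
upright fit cost 0.22079881180323174 0.3011524026137774
```

View pics/ov21.png

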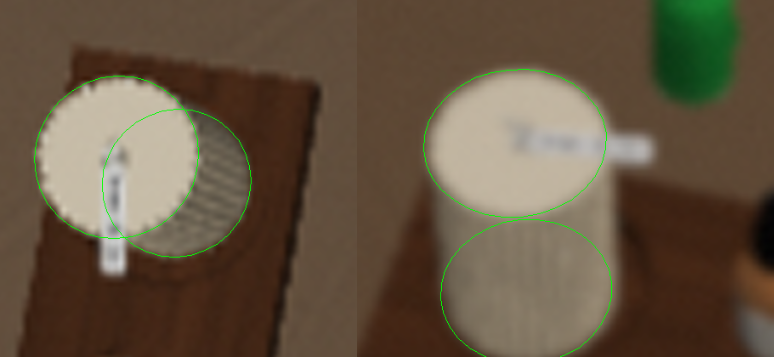

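```bash
cat > bs.py <<'E'
from ovp import *
import sys
ft=sys.argv[1] if len(sys.argv)>1 else '19'
bg={'top':cv2.imread('pics/top0.png').astype(int),'side':cv2.imread('pics/side0.png').astype(int)}
fg={'top':cv2.imread(f'pics/t{ft}.png').astype(int),'side':cv2.imread(f'pics/s{ft}.png').astype(int)}
prof=cyl([(.0165,0.001),(.017,.004),(.017,.06),(.011,.07),(.011,.085),(.005,.105)])
for nm,(cx,cy) in {'mid3':(.5271,-.2511),'small2':(.4699,.2481)}.items():
    Ms={};W={}
    for n in('top','side'):
        d=np.abs(fg[n]-bg[n]).max(2).astype(np.float32)
        d=cv2.resize(d,None,fx=S,fy=S,interpolation=2)
        m=d>22
        w=np.zeros(m.shape,bool)
        u=(proj(n,[[cx+a,cy+b,z] for a in(-.028,.028) for b in(-.028,.028) for z in(.008,.125)])+.5)*S
        lo=u.min(0).astype(int);hi=u.max(0).astype(int);w[lo[1]:hi[1],lo[0]:hi[0]]=1
        if n=='side': # cabinet occluder from bg
            im=bg[n];occ=((im[:,:,2]>140)&(im[:,:,0]<150)&(np.arange(640)[None]>335)&(np.arange(400)[:,None]>285)).astype(np.uint8)
            w&=~(cv2.resize(cv2.dilate(occ,np.ones((3,3),np.uint8)),None,fx=S,fy=S,interpolation=0)>0)
        Ms[n]=m&w;W[n]=w
        cv2.imwrite(f'pics/bs_{nm}_{n}.png',(Ms[n][lo[1]:hi[1],lo[0]:hi[0]]*255).astype(np.uint8))
    def cost(p,ns=('top','side')):
        return sum(1-(m&Ms[n]).sum()/(m|Ms[n]).sum() for n in ns for m in [hullmask(n,tilt(prof,p))&W[n]])/len(ns)
    for t0 in((0,0),(.05,.1),(-.05,-.05)):
        x0=np.array([cx,cy,.008,*t0]);
        def c2(q): return cost(np.array([q[0],q[1],.008,q[2],q[3]]))
        z0=np.array([cx,cy,*t0]);R=minimize(c2,z0,method='Nelder-Mead',options=dict(initial_simplex=np.array([z0]+[z0+d for d in np.diag([.005,.005,.08,.08])]),maxiter=200))
        print(nm,np.round(R.x,4),round(R.fun,3))
    R=minimize(lambda q:cost(np.array([q[0],q[1],.008,0,0])),np.array([cx,cy]),method='Nelder-Mead',options=dict(initial_simplex=np.array([[cx,cy],[cx+.004,cy],[cx,cy+.004]])))
    print(nm,'upright best',np.round(R.x,4),round(R.fun,3))
E
python3 bs.py
```

```text
mid3 [ 0.526  -0.2494 -0.0179  0.0725] 0.149
mid3 [ 0.5261 -0.2497 -0.0236  0.0809] 0.154
mid3 [ 0.5261 -0.2493 -0.0154  0.0683] 0.149
mid3 upright best [ 0.5257 -0.2464] 0.184
small2 [0.4662 0.2438 0.0481 0.099 ] 0.174
small2 [0.4663 0.2443 0.0465 0.0949] 0.174
small2 [0.4663 0.2438 0.0467 0.1012] 0.176
small2 upright best [0.4682 0.2475] 0.216
```

```bash
python3 bs.py 17 | grep small2; python3 -c "
import cv2,numpy as np
r=[]
for f in ('top','side'):
    for nm in('mid3','small2'):
        m=cv2.imread(f'pics/bs_{nm}_{f}.png');r.append(cv2.resize(m,(180,240)))
cv2.imwrite('pics/bsall.png',cv2.hconcat(r))"
```

```text
small2 [0.4671 0.2493 0.0392 0.1218] 0.19
small2 [0.4671 0.2509 0.0457 0.0791] 0.188
small2 [0.4672 0.2509 0.049  0.0853] 0.19
small2 upright best [0.4689 0.2533] 0.235
```

View pics/bsall.png

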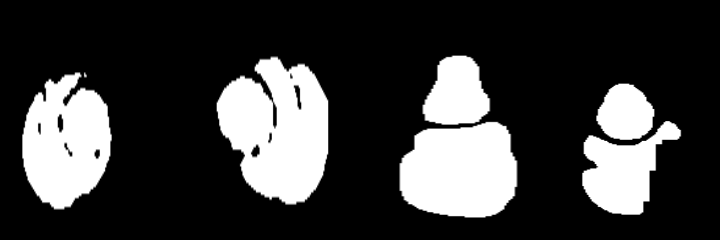

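```bash
cat > cap.py <<'E'
from ovp import *
def blob(src,n,c,col):
    im=cv2.imread(src);im=cv2.resize(im,None,fx=4,fy=4,interpolation=2).astype(int)
    if col=='black': m=(im.max(2)<48)
    e=(proj(n,[c[0],c[1],.095])[0]+.5)*4
    w=np.zeros(m.shape,bool);w[int(e[1])-60:int(e[1])+60,int(e[0])-60:int(e[0])+60]=1
    k,l,s,ce=cv2.connectedComponentsWithStats((m&w).astype(np.uint8))
    best=min(range(1,k),key=lambda i:np.hypot(*(ce[i]-e))-s[i,4]*.02)
    return ce[best]/4-.5+.125, s[best]
def ray(n,uv):
    p,f=cam(n);R=np.array(p['R']);o=-R.T@np.array(p['t']);d=R.T@np.array([(uv[0]-p['cx'])/f,(uv[1]-p['cy'])/f,1]);return o,d/np.linalg.norm(d)
for nm,t,s,c in(('bL0','pics/top0.png','pics/side0.png',(.5738,.0582)),('bR0','pics/top0.png','pics/side0.png',(.557,-.064)),('mid3','pics/t19.png','pics/s19.png',(.5271,-.25)),('small2_17','pics/t17.png','pics/s17.png',(.4699,.252)),('small2','pics/t19.png','pics/s19.png',(.4699,.246))):
    a,sa=blob(t,'top',c,'black');b,sb=blob(s,'side',c,'black')
    o1,d1=ray('top',a);o2,d2=ray('side',b)
    A=np.c_[d1,-d2];k=np.linalg.lstsq(A,o2-o1,rcond=None)[0];X=(o1+k[0]*d1+o2+k[1]*d2)/2;g=np.linalg.norm(o1+k[0]*d1-o2-k[1]*d2)
    print(nm,np.round(X,4),'gap',round(g*1e3,1),sa[2:]/4,sb[2:]/4)
E
python3 cap.py
```

```text
bL0 [0.5732 0.0591 0.0793] gap 0.8 [  8.25   8.   203.25] [  7.5  13.  282.5]
bR0 [ 0.5548 -0.0629  0.0806] gap 0.8 [  8.25   8.   198.25] [  7.   12.5 244.5]
mid3 [ 0.5259 -0.2471  0.0883] gap 1.4 [  9.75   8.   241.75] [  6.25  11.5  197.5 ]
small2_17 [0.4714 0.2576 0.0873] gap 1.5 [ 12.25   8.5  316.75] [ 10.25  13.   398.25]
small2 [0.471  0.2517 0.0864] gap 1.4 [ 11.75   8.5  304.25] [ 10.25  13.   376.25]
```

```bash
python3 -c "
from h import *
s=read_state();print(s['time_s'],s['force'],np.abs(s['qvel']).max());print(job.hand_in())"
```

```text
49.65 [-0.12064636 -0.3123325  -0.1960973 ] 0.1235164929530642
the job is handed in; nothing more can be done
None
```

I made up both kits and handed the job in at 49.65 s of the 109 s allowed. The one open doubt is how upright the bottle in the two-pocket tray stands.

- **Three-pocket tray:** it holds the four-lobed candle, a dropper bottle and the stamp. Fits in both cameras put them within about 4 mm of their pocket centres.
- **Two-pocket tray:** it holds the short ribbed candle, about 3 mm off centre and upright in the overlay, and the other dropper bottle, about 4 mm off centre.
- **Bystanders:** the tall candle fitted within about 2 mm of where it started. By eye, the shell and spool are at the same pixels as at the start. I did not touch any of the coloured look-alikes.
- **The arm:** it was clear and nearly still at hand-in, with force readings under 0.4 N.

**Two-pocket-tray bottle:** it tilted in the grip on the way over and looked as if it was leaning after the first release. I gripped it again, re-centred it, pressed it onto the pocket floor and let go.

My last checks on it disagree:
- **Outline fits:** these gave a lean of about 0.08–0.12 rad, close to the 0.12 limit. One of several runs came out just above it. The same kind of fit gave 0.05–0.08 rad for the other placed bottle, so it probably reads high.
- **Cap position:** cap height and position from both cameras, compared with where the gripper let go, say it stands upright on the floor. This assumes a camera-to-robot offset of about 2.5 mm.

I judged it upright, within the 7° limit, but with little margin.

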